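Clamp the salvaged gears for gluing

TASK

Take every loose gear lying on the bench and stand them in a row, shaft up, in the channel of the green gluing clamp, slide the jaw gently shut until the whole row is held firmly between the two jaws, then lock the clamp: take the L-shaped hex key from its wooden block, flip it over so that its short arm goes fully down into the socket of the stiff bolt, and use the long arm as the lever to turn the bolt clockwise (seen from above) to its stop, about an eighth of a turn. Finish by standing the key back in its block, long arm down, and leave everything else on the bench alone.

Things in the scene. Friction and masses are not known exactly. Their poses are not given: they have to be found in the camera images.
- gear_a: salvaged metal gear, a flat toothed disc 60 mm across and 22 mm thick with a plain round shaft 20 mm in diameter standing up from its middle to 75 mm above the underside; about 0.22 kg; origin at the centre of the underside, z up along the shaft. Two or three of the three gears are on the bench (None from the start: not there). They start flat on the bench beyond the clamp.
- gear_b: salvaged metal gear, a flat toothed disc 60 mm across and 22 mm thick with a plain round shaft 20 mm in diameter standing up from its middle to 75 mm above the underside; about 0.22 kg; origin at the centre of the underside, z up along the shaft. Two or three of the three gears are on the bench (None from the start: not there). They start flat on the bench beyond the clamp.
- gear_c: salvaged metal gear, a flat toothed disc 60 mm across and 22 mm thick with a plain round shaft 20 mm in diameter standing up from its middle to 75 mm above the underside; about 0.22 kg; origin at the centre of the underside, z up along the shaft. Two or three of the three gears are on the bench (None from the start: not there). They start flat on the bench beyond the clamp.
- clamp: green gluing clamp, fixed to the bench, 120 mm wide (its x) and 365 mm long (its y, from -125 to +240 mm). Origin under the bed. The bed's top is 12 mm above the bench; two steel rails up to 26 mm high leave a channel 68 mm wide along y, centred on x = 0. The gears stand in this channel in a row along y. Fixed jaw (anvil) at the -y end; the sliding jaw closes toward -y; the pinch block with the bolt is at y = +200 mm.
- anvil: the fixed jaw, an upright 90 mm wide and 50 mm tall above the bed (62 mm above the bench), 22 mm thick; origin on the bed (12 mm above the bench) in the plane of its inner face
- anvil_face (a point): middle of the inner face of the fixed jaw, 25 mm above the bench; y along the channel toward the sliding jaw
- slide (a joint): the sliding jaw, steel, 66 mm wide, 30 mm thick, top 58 mm above the bench, carrying the upright lug; moves along the channel. Value: how far the sliding jaw has closed, in m: 0 fully open (225 mm between the jaws), 0.115 most closed. Starts at 0 to 0.015. It drags with about 5 N and stays where it is left; with another 8 N or so on top the row is held firmly, and it can still be pushed after the bolt is tight
- jaw_face (a point): middle of the inner face of the sliding jaw, 25 mm above the bench; its y points away from the gears
- jaw_lug (a point): middle of the top of the upright lug on the sliding jaw, the place to push or pinch it: 40 mm wide (clamp x), 14 mm thick (clamp y), from 58 to 108 mm above the bench, its centre plane 22 mm behind the jaw's inner face
- bolt_seat (a point): centre of the floor of the bolt's hexagon socket, 64 mm above the bench, on the bolt's upright axis. Socket for the 17 mm key, 28 mm deep with a slightly flared mouth (mouth 92 mm above the bench), head 32 mm across, about 1 mm of play. z up; its x points at a corner of the hexagon (corners every 60 degrees)
- bolt (a joint): how far the bolt is turned clockwise seen from above, in rad: stop at 0.80, starts at 0 to 0.08. Stiff: about 1.2 N m, so the force must be put near the end of the key's long arm (about 8 N there). Stays where it is left
- hex_key: dark steel L-shaped hex key, 17 mm across flats, 0.42 kg. Origin where the axes of the two arms cross; long arm along its -z, 170 mm to the tip; short arm along its +x, 75 mm to the tip. Flats face +y and -y (so it can be pinched across y), corners of the hexagon point along the plane of the L. It starts standing in the block, long arm down, short arm pointing roughly away from the robot
- key_short_tip (a point): centre of the end of the short arm
- key_long_tip (a point): centre of the end of the long arm
- key_block: wooden block fixed to the bench, 90 x 90 mm, 80 mm tall; origin under its centre; an upright square hole 21 mm wide, 72 mm deep, at its centre, where the key stands, leaning slightly (up to 4 degrees)
- block_hole (a point): centre of the floor of the block's hole, 8 mm above the bench; the hole's mouth is 72 mm above it
- driftwood: forked piece of driftwood, 190 mm long, lying near the robot; leave alone
- vase: blue-green vase, 120 mm tall, 88 mm across; leave alone
- glue: white glue bottle, 150 mm tall; leave alone
- brush_jar: glass jar of brushes, 70 mm across, 205 mm tall; leave alone
- clock_face: brass clock face lying flat, 90 mm across, 14 mm high; leave alone
- shell_bowl: small terracotta bowl, 80 mm across; leave alone
- ruler: wooden ruler, 220 mm by 30 mm, 6 mm thick; leave alone
There are look-alikes about, which are no part of the job. There is more than one size of the gear_b; the job needs the middle-sized. What is shaped like the gear_c but purple is not meant.

How it is judged (in metres and radians):
On the way, in this order (a step that is already met when the one before it is completed fails the run):
1. every gear on the bench stands flat, shaft up, in the clamp's channel between the jaws (x of gear_a in the frame of clamp between -0.012 and 0.012 m and z of gear_a in the frame of clamp between 0.006 and 0.018 m and angle between each of gear_a, gear_b, gear_c's own z axis and vertical below 0.1 rad and y of each of gear_a, gear_b, gear_c in the frame of anvil_face above 0.024 m and y of each of gear_a, gear_b, gear_c in the frame of jaw_face below -0.024 m and x of gear_b in the frame of clamp between -0.012 and 0.012 m and z of gear_b in the frame of clamp between 0.006 and 0.018 m and x of gear_c in the frame of clamp between -0.012 and 0.012 m and z of gear_c in the frame of clamp between 0.006 and 0.018 m), for 0.2 s.
2. the sliding jaw is shut on the row: a gear touches it (within 4 mm) and the row presses on the fixed jaw with more than 2 N (all of step 1 and y of any of gear_a, gear_b, gear_c in the frame of jaw_face above -0.034 m and y of any of gear_a, gear_b, gear_c in the frame of anvil_face below 0.034 m and (contact force between anvil and gear_a above 2 N or contact force between anvil and gear_b above 2 N or contact force between anvil and gear_c above 2 N)), for 0.2 s.
3. the key's short arm is fully down in the bolt's socket (distance between key_short_tip and bolt_seat below 0.008 m and angle between hex_key's own x axis and vertical above 2.8 rad), for 0.2 s.
4. the bolt is turned clockwise to its stop (0.70 rad or more) with the short arm in the socket (all of step 3 and value of joint bolt above 0.7 rad), for 0.1 s.
At the end, for the whole second after the job is handed in: Every gear on the bench stands flat and shaft up in the channel, the first against the fixed jaw and the last against the sliding jaw (within 4 mm), the bolt is at 0.70 rad or more, and the key stands at rest in its block, long arm down to the floor of the hole (within 12 mm) (all of step 1 and y of any of gear_a, gear_b, gear_c in the frame of jaw_face above -0.034 m and y of any of gear_a, gear_b, gear_c in the frame of anvil_face below 0.034 m and value of joint bolt above 0.7 rad and distance between key_long_tip and block_hole below 0.012 m and angle between hex_key's own z axis and vertical below 0.25 rad and linear speed of hex_key below 0.02 m/s); the robot touches nothing.
It fails at once if a gear is pressed on the fixed jaw with more than 60 N (contact force between anvil and gear_a above 60 N or contact force between anvil and gear_b above 60 N or contact force between anvil and gear_c above 60 N).
It fails at once if another thing on the bench (driftwood, vase, glue, brush jar, clock face, bowl, ruler) is moved more than 3 cm (distance of any of driftwood, vase, glue, brush_jar, clock_face, shell_bowl, ruler from where it was at the start of the episode above 0.03 m).
Of gear_a, gear_b, gear_c only 2 to 3 are there at a start; the rules pass over those that are not, and their reading is None.
At some moment in a run one of gear_a, gear_b, gear_c may be knocked a few centimetres aside while the robot is not near it.
It also fails if it takes over 208 s, if anything falls off the work surface, if the arm or the gripper's body presses on something with over 40 N, if the wrist force passes 120 N, or if a joint passes its speed limit or range.

ROBOT

A 6-joint arm with a two-finger parallel gripper is mounted at the origin on the work surface. World frame = base frame: x ahead of the robot, y to its left, z up, the work surface at z = 0. Lengths are in m, angles in degrees, forces in N, time in s.
With the tool pointing down it reaches from about 0.25 to 0.725 m from the base axis. Payload 9.7 kg.
Tool frame: the origin (TCP) lies midway between the tips of the shut fingers; the grasp point (between the pads) lies 19 mm behind it; z points along the fingers, y is the line along which they close (so a half turn about z gives the same grasp; the last joint's range is limited). The gripper opens to 85 mm and grips with 20 to 120 N. Pads are 22 mm wide; open, the fingers measure 114 mm over their backs; the gripper's body (76 mm by 85 mm) begins 54 mm behind the grasp point. The pads swing forward as they close: fully open they stand 13 mm farther back than shut.
Start: joints at [74.656, 4.979, 10.078, 95.1, 0, 90], TCP at [0.146, 0.53, 0.204] pointing down, gripper open.
Joint ranges: [-179.16, 179.16], [-48.56, 103.87], [-65.8, 70.77], [-126.05, 130.52], [-82.76, 87.17], [-180, 180]. Speed limits (degrees/s): [127.2, 127.2, 147.25, 180, 180, 180].

INTERFACE

Orientations are given as [roll, pitch, yaw] about the fixed x, y, z axes, in that order (R = Rz(yaw) Ry(pitch) Rx(roll)).
In Python, from workcell import * gives the robot as it stands.
- The arm moves only by the tool move_arm, never from a script. Its argument "targets" is a list of rows, each an object of numbers: "jaw": the opening, from 0 (shut) to 1 (fully open); "x", "y", "z": the shift along the tool's x, y, z in cm; "twist": the turn about the tool's z in rad. A call has exactly 8 rows; each row shifts and turns the commanded pose from where the row before left it, along the tool's axes as they then stand; what a row does not reach is not made up. A row lasts 1/12 s, in which the tool goes at most 41.7 mm and 7.16 degrees, less where a joint would pass 70% of its speed; a pose out of reach is approached as far as the arm can. A call with a gripper value outside its range is refused whole. The fingers move at their own pace and stop on an object; the grip force is fixed at half the most. Time passes only in rows, so rows that do not move let the fingers close, or fill a call up. It gives the time, the measured TCP pose, the force, the opening and the grip force at its end, in the units of the state.
- state(): the state, without advancing time (a new reading comes with each control period).
- capture(name): name is "side" or "top"; returns a dict with "frame" (480x640x3 uint8, red, green, blue), "depth" (480x640 float32, m along the optical axis (not along the pixel's ray), 0 where there is no reading), "fx", "fy", "cx", "cy" (pixels), "xyz" and "orientation" of the camera in the world. Camera axes: x right, y up, looking along -z (the intrinsics and any distortion apply to the point x, -y, -z); pixel columns grow to the right and rows downward; lengths in m; the calibration is good to about 2 mm. A picture is of the moment at which its call begins.
- sign_off(): hands the job in; it is judged then, once.
The state is a dict: "time_s": time; "q": joint angles; "qd": joint speeds; "tau": joint torques, N m; "eef_pos": TCP position; "ee_rot": TCP orientation; "ft_force": force on the tool from outside, world axes, zero at the start; "moment": the same for the moment, N m; "width": opening from 0.0 (shut) to 1.0 (fully open); "grip_force": force on a finger pad.
Only numpy, scipy, OpenCV 4.12 (cv2) and the standard library are available. Lean on these libraries where they do the work, as an engineer would, in place of code of your own. Each camera call takes 0.05 s, during which the arm holds its last target. There are 200 camera calls.

## Working session

There is one attempt and no reset: what is moved stays moved. The work goes in short steps, Python scripts to look and compute and a tool call to move; the robot and the scene stay as the last step left them, time stands still between calls to the robot, and variables do not carry over. Pictures are saved under pics/ and viewed, at most 17 in all, crops included, and the job is handed in when it is done.

Besides the shell and the picture viewer there is one more tool, called by a JSON object that holds its "fn" and its "kwargs", one argument or row to a line. move_arm: Moves the arm, as the interface text tells. Its arguments: {"type":"object","properties":{"targets":{"type":"array","items":{"type":"object","properties":{"jaw":{"type":"number"},"x":{"type":"number"},"y":{"type":"number"},"z":{"type":"number"},"twist":{"type":"number"}}}}},"required":["targets"]}

```bash
ls; mkdir -p pics
cat > h.py <<'E'
from workcell import *
import numpy as np, cv2
from scipy.spatial.transform import Rotation as R
def cap(n): return capture(n)
def save(c,name,crop=None,s=1):
    f=c['frame'][:,:,::-1]
    if crop: f=f[crop[1]:crop[3],crop[0]:crop[2]]
    cv2.imwrite('pics/'+name+'.png',cv2.resize(f,None,fx=s,fy=s,interpolation=cv2.INTER_CUBIC))
def rot(c):
    return R.from_euler('xyz',c['orientation'],degrees=True).as_matrix()
def ray(c,u,v):
    d=np.array([(u-c['cx'])/c['fx'],-(v-c['cy'])/c['fy'],-1.0]); return rot(c)@d
def onz(c,u,v,z):
    d=ray(c,u,v);p=np.array(c['xyz']); return p+d*(z-p[2])/d[2]
def pt(c,u,v):
    return np.array(c['xyz'])+ray(c,u,v)*c['depth'][int(v),int(u)]
def cloud(c):
    v,u=np.mgrid[0:480,0:640]
    d=np.stack([(u-c['cx'])/c['fx'],-(v-c['cy'])/c['fy'],-np.ones(u.shape)],-1)*c['depth'][...,None]
    return d@rot(c).T+np.array(c['xyz'])
E
python3 - <<'E'
from h import *
s=state();print(s)
for n in('top','side'):
    c=cap(n);save(c,n+'0');print({k:c[k] for k in c if k not in('frame','depth')})
E
```

```text
pics
{'time_s': 0.0, 'q': array([7.46573726e+01, 5.01210917e+00, 1.00327409e+01, 9.50977806e+01,
       4.59762376e-05, 8.99990739e+01]), 'qd': array([-0.02215284, -0.04919504, -0.0068861 , -0.01712102,  0.03962945,
       -0.07461533]), 'tau': array([-9.76637202e-04, -5.20390463e+01,  4.64798355e+01,  1.62575272e-02,
        4.03416095e-06, -8.15548162e-06]), 'eef_pos': array([0.1454553 , 0.53014598, 0.20335805]), 'ee_rot': array([-1.79922851e+02, -4.72231422e-05,  1.64658299e+02]), 'ft_force': array([ 0.37201226,  0.38187187, -0.27350171]), 'moment': array([-0.02089334,  0.06289429,  0.0118493 ]), 'grip_force': 0.0, 'width': 1.0000918831359522}
{'fx': 476.54895446874434, 'fy': 476.54895446874434, 'cx': 318.6064317140056, 'cy': 251.20071145899018, 'xyz': array([ 0.5241885 , -0.02834535,  1.02270196]), 'orientation': array([  3.50351849,   0.83765365, -89.46940109])}
{'fx': 624.4090972192967, 'fy': 624.4090972192967, 'cx': 319.5248128335502, 'cy': 234.9398315273067, 'xyz': array([ 0.21957723, -0.77973478,  1.09785679]), 'orientation': array([ 40.74101478,   0.6529146 , -27.6469599 ])}
```

View pics/top0.png

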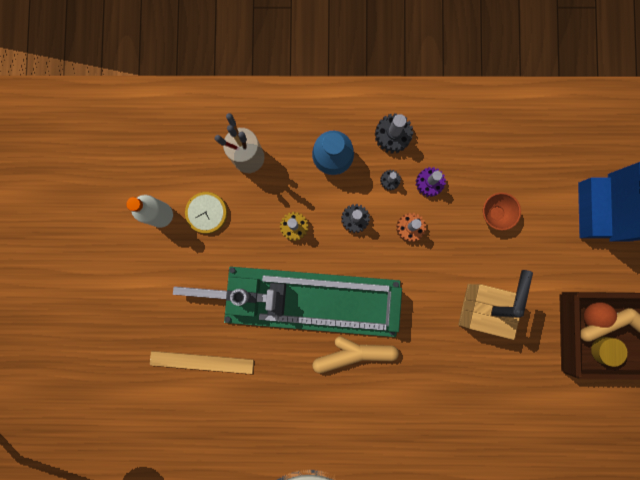

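View pics/side0.png

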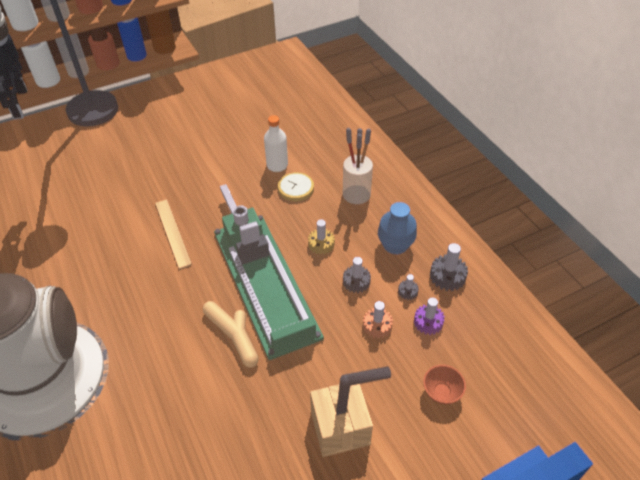

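The clock face is at (206,213). Gear candidates in top0: yellow (294,226), mid dark (356,219), large dark (394,132), small dark (391,180), purple (431,181) and orange (412,228). By the description I choose yellow, mid dark and orange. The key stands in the block at about (495,310), the bolt is at (238,297), the anvil is at the right end and the sliding jaw is at (277,298).

Run:
```python
from h import *
c=cap('top');d=cap('side')
P=cloud(c);Q=cloud(d)
for n,(u,v) in dict(yel=(294,226),dark=(356,219),org=(412,228),big=(394,132),small=(391,180),pur=(431,181)).items():
    w=np.zeros((480,640),bool);w[v-26:v+20,u-18:u+22]=1
    p0=onz(c,u,v,.05)
    out=[]
    for X in(P,Q):
        m=(np.hypot(X[...,0]-p0[0],X[...,1]-p0[1])<.03)&(X[...,2]>.03)
        z=X[m]; zt=np.percentile(z[:,2],98) if len(z) else 0
        t=z[z[:,2]>zt-.006]
        mm=(t.min(0)+t.max(0))/2 if len(t) else t
        out.append((len(t),mm.round(4),round(zt,4)))
    g=P[(np.hypot(P[...,0]-out[0][1][0],P[...,1]-out[0][1][1])<.06)&(abs(P[...,2]-.022)<.004)]
    print(n,out,(g.min(0)+g.max(0))[:2]/2,np.ptp(g,0)[:2])
# green clamp: low base
f=c['frame'].astype(int);gm=(f[...,1]>f[...,0]*1.5)&(f[...,1]>f[...,2]*1.2)&(f[...,1]>40)
b=P[gm&(P[...,0]>.3)&(P[...,0]<.6)]
print('green',len(b),np.histogram(b[:,2],bins=np.arange(0,.11,.01)))
for lo,hi in((.05,.07),(0.005,.018)):
    t=b[(b[:,2]>lo)&(b[:,2]<hi)];r=cv2.minAreaRect((t[:,:2]*1000).astype(np.float32));print(lo,r,cv2.boxPoints(r).round(1).tolist())
reg=(P[...,0]>.36)&(P[...,0]<.5)&(P[...,1]>0)&(P[...,1]<.3)
for lo,hi in((.1,.115),(.085,.098)):
    for X in(P,Q):
        t=X[(X[...,0]>.36)&(X[...,0]<.5)&(X[...,1]>0)&(X[...,1]<.3)&(X[...,2]>lo)&(X[...,2]<hi)]
        if len(t)>4:print(lo,len(t),t.mean(0),cv2.minAreaRect((t[:,:2]*1000).astype(np.float32)))
# key, block
for nm,X in(('t',P),('s',Q)):
    B=X[(X[...,0]>.3)&(X[...,0]<.6)&(X[...,1]>-.5)&(X[...,1]<-.25)]
    t=B[abs(B[:,2]-.08)<.004];print(nm,'block',len(t),t.mean(0),cv2.minAreaRect((t[:,:2]*1000).astype(np.float32)))
    k=B[B[:,2]>.16];print(nm,'key',len(k),k[:,2].max(),k.min(0),k.max(0),cv2.minAreaRect((k[:,:2]*1000).astype(np.float32)))
print([P[293,x].round(3).tolist() for x in (180,195,210,225)])
a=c['frame'][262:340,165:305];b=d['frame'][170:300,190:330]
A=cv2.resize(a,None,fx=4,fy=4,interpolation=3);B=cv2.resize(c['frame'][110:250,275:450],(560,448),interpolation=3)
cv2.imwrite('pics/c1.png',np.vstack([A[:312,:560],B])[:,:,::-1][:600] if 0 else np.vstack([A[:150*2],B[:300]])[:,:,::-1])
```

```text
yel [(75, array([0.6391, 0.0408, 0.0755]), np.float64(0.0779)), (52, array([0.6377, 0.0392, 0.0752]), np.float64(0.0771))] [0.6383969  0.04043304] [0.05954911 0.05734645]
dark [(75, array([ 0.6563, -0.0891,  0.0755]), np.float64(0.0778)), (54, array([ 0.6554, -0.0923,  0.0746]), np.float64(0.0773))] [ 0.65637063 -0.08937987] [0.05966839 0.05920731]
org [(75, array([ 0.6389, -0.2067,  0.075 ]), np.float64(0.0778)), (68, array([ 0.6371, -0.2096,  0.0749]), np.float64(0.0772))] [ 0.63839974 -0.2074609 ] [0.0594127  0.05938388]
big [(135, array([ 0.8398, -0.1705,  0.0986]), np.float64(0.1009)), (108, array([ 0.8389, -0.1741,  0.0976]), np.float64(0.0997))] [ 0.83984987 -0.17006416] [0.07777854 0.07804573]
small [(35, array([ 0.7414, -0.165 ,  0.0542]), np.float64(0.0557)), (24, array([ 0.7383, -0.1676,  0.055 ]), np.float64(0.057))] [ 0.76002954 -0.18555748] [0.08188963 0.07850539]
pur [(78, array([ 0.7361, -0.2491,  0.0761]), np.float64(0.0782)), (65, array([ 0.7349, -0.2526,  0.075 ]), np.float64(0.0774))] [ 0.73604933 -0.24963588] [0.06003101 0.05935478]
green 6543 (array([ 580, 4717,
[... 1325 characters left out ...]
3134766, 89.7481689453125), 76.02949523925781)
t key 602 0.190671495816773 [ 0.46223113 -0.39123366  0.16042924] [ 0.54571314 -0.35473936  0.1906715 ] ((503.5014953613281, -372.65411376953125), (19.334518432617188, 85.07958984375), 75.59893035888672)
s block 2099 [ 0.46108774 -0.37006989  0.07952157] ((464.6898498535156, -365.4419250488281), (92.6973648071289, 90.50025939941406), 76.38774871826172)
s key 658 0.18874092673952525 [ 0.46006362 -0.39380505  0.16003075] [ 0.54473783 -0.35648108  0.18874093] ((502.0670471191406, -374.67694091796875), (20.618383407592773, 85.571533203125), 75.37837219238281)
[[0.495, 0.271, 0.043], [0.496, 0.239, 0.045], [0.496, 0.21, 0.041], [0.496, 0.178, 0.043]]
```

View pics/c1.png

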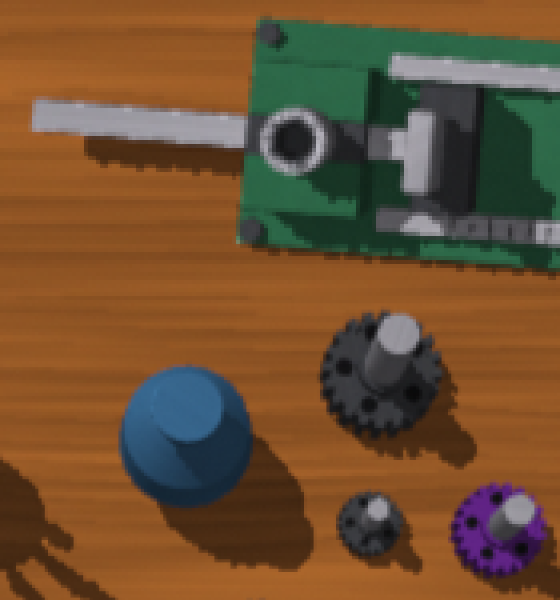

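The crop shows the vase, the large, small and purple look-alikes, and the bolt with a round head and dark socket. The jaw lug is to its right. Sizes and heights match for yellow, mid dark and orange (60 mm across, 75 mm tall). I start with orange.

{"fn": "move_arm", "kwargs": {
  "targets": [
    {"jaw":0.6,"twist":0.12},
    {"jaw":0.6,"twist":0.12},
    {"jaw":0.6,"twist":0.12},
    {"jaw":0.6,"twist":0.12},
    {"jaw":0.6,"twist":0.12},
    {"jaw":0.6,"twist":0.12},
    {"jaw":0.6,"twist":0.12},
    {"jaw":0.6,"twist":0.12}
  ]
}}

```text
invalid input
```

{"fn": "move_arm", "kwargs": {
  "targets": [
    {"jaw":0.6,"twist":0.105},
    {"jaw":0.6,"twist":0.105},
    {"jaw":0.6,"twist":0.105},
    {"jaw":0.6,"twist":0.105},
    {"jaw":0.6,"x":-2.9,"y":2.25},
    {"jaw":0.6,"x":-2.9,"y":2.25},
    {"jaw":0.6,"x":-2.9,"y":2.25},
    {"jaw":0.6,"x":-2.9,"y":2.25}
  ]
}}

```text
invalid input
```

{"fn": "move_arm", "kwargs": {
  "targets": [
    {"jaw":0.6,"x":-2.9,"y":2.25},
    {"jaw":0.6,"x":-2.9,"y":2.25},
    {"jaw":0.6,"x":-2.9,"y":2.25},
    {"jaw":0.6,"x":-2.9,"y":2.25},
    {"jaw":0.6,"x":-2.9,"y":2.25},
    {"jaw":0.6,"x":-2.9,"y":2.25},
    {"jaw":0.6,"x":-2.9,"y":2.25},
    {"jaw":0.6,"x":-2.9,"y":2.25}
  ]
}}

```text
invalid input
```

{"fn": "move_arm", "kwargs": {
  "targets": [
    {"jaw":0.6,"x":-2.9,"y":2.25},
    {"jaw":0.6,"x":-2.9,"y":2.25},
    {"jaw":0.6,"x":-2.9,"y":2.25},
    {"jaw":0.6,"x":-2.9,"y":2.25},
    {"jaw":0.6,"x":-2.9,"y":2.25},
    {"jaw":0.6,"x":-2.9,"y":2.25},
    {"jaw":0.6,"x":-2.9,"y":2.25},
    {"jaw":0.6,"x":-2.9,"y":2.25}
  ]
}}

```text
invalid input
```

{"fn": "move_arm", "kwargs": {
  "targets": [
    {"jaw":0.6,"x":-2.9,"y":2.25},
    {"jaw":0.6,"x":-2.9,"y":2.25},
    {"jaw":0.6},
    {"jaw":0.6},
    {"jaw":0.6},
    {"jaw":0.6},
    {"jaw":0.6},
    {"jaw":0.6}
  ]
}}

```text
invalid input
```

```bash
cat >> h.py <<'E'
def to(x,y,z,yaw=None):
    s=state();p=s['eef_pos'];w=s['ee_rot'][2]
    yaw=w if yaw is None else yaw
    tw=-((yaw-w+180)%360-180)
    a=np.radians(yaw);D=np.array([x,y,z])-p
    print('t',round(s['time_s'],1),'pos',p.round(4),'yaw',round(w,2),'F',s['ft_force'].round(1),'w',round(s['width'],3),'| twist rad',round(np.radians(tw),3),'x',round(100*(D[0]*np.cos(a)+D[1]*np.sin(a)),2),'y',round(100*(D[0]*np.sin(a)-D[1]*np.cos(a)),2),'z',round(-100*D[2],2))
def gears():
    c=cap('top');P=cloud(c);f=c['frame'];h=cv2.cvtColor(f,cv2.COLOR_RGB2HSV)
    for n,m in dict(yel=(h[...,0]>20)&(h[...,0]<35)&(h[...,1]>150),org=(h[...,0]<15)&(h[...,1]>120)&(h[...,2]>160),dark=(h[...,2]<90)).items():
        q=(abs(P[...,2]-(.022))<.004)|(abs(P[...,2]-.034)<.004)
        q&=(P[...,0]>.4)&(P[...,0]<.74)&(P[...,1]>-.3)&(P[...,1]<.12)&m
        k,l,st,ce=cv2.connectedComponentsWithStats(cv2.dilate(q.astype(np.uint8),np.ones((3,3))))
        for i in range(1,k):
            if st[i,4]>250:
                X=P[(l==i)&q];print(n,st[i,4],((X.min(0)+X.max(0))/2).round(4),np.ptp(X,0).round(3),ce[i].round())
E
python3 -c "
from h import *
to(.638,-.2075,.037,85.67); gears()"
```

```text
t 0.2 pos [0.1455 0.5302 0.2036] yaw 164.65 F [-0.2 -0.5 -0.7] w 1.006 | twist rad 1.379 x -69.84 y 54.68 z 16.66
yel 525 [0.6384 0.0393 0.022 ] [0.056 0.055 0.008] [294. 226.]
org 481 [ 0.6391 -0.2082  0.0244] [0.057 0.057 0.013] [410. 226.]
dark 252 [ 0.7212 -0.2512  0.0276] [0.029 0.048 0.019] [433. 188.]
dark 655 [ 0.6564 -0.0893  0.0279] [0.059 0.059 0.02 ] [355. 218.]
```

{"fn": "move_arm", "kwargs": {
  "targets": [
    {"jaw":0.6,"x":0,"y":0,"z":0,"twist":0.12},
    {"jaw":0.6,"x":0,"y":0,"z":0,"twist":0.12},
    {"jaw":0.6,"x":0,"y":0,"z":0,"twist":0.12},
    {"jaw":0.6,"x":0,"y":0,"z":0,"twist":0.12},
    {"jaw":0.6,"x":0,"y":0,"z":0,"twist":0.12},
    {"jaw":0.6,"x":0,"y":0,"z":0,"twist":0.12},
    {"jaw":0.6,"x":0,"y":0,"z":0,"twist":0.12},
    {"jaw":0.6,"x":0,"y":0,"z":0,"twist":0.12}
  ]
}}

```text
time_s: 0.92
eef_pos: [0.1455, 0.5303, 0.204]
ee_rot: [-180.0, 0.0, 109.3]
ft_force: [0.3, 0.4, 0.1]
width: 0.601
grip_force: 0.0
```

{"fn": "move_arm", "kwargs": {
  "targets": [
    {"jaw":0.6,"x":0,"y":0,"z":0,"twist":0.105},
    {"jaw":0.6,"x":0,"y":0,"z":0,"twist":0.105},
    {"jaw":0.6,"x":0,"y":0,"z":0,"twist":0.105},
    {"jaw":0.6,"x":0,"y":0,"z":0,"twist":0.105},
    {"jaw":0.6,"x":-2.9,"y":2.25,"z":0,"twist":0},
    {"jaw":0.6,"x":-2.9,"y":2.25,"z":0,"twist":0},
    {"jaw":0.6,"x":-2.9,"y":2.25,"z":0,"twist":0},
    {"jaw":0.6,"x":-2.9,"y":2.25,"z":0,"twist":0}
  ]
}}

```text
time_s: 1.58
eef_pos: [0.2267, 0.4065, 0.2039]
ee_rot: [-180.0, 0.0, 85.6]
ft_force: [-0.0, -0.6, 0.3]
width: 0.6
grip_force: 0.0
```

{"fn": "move_arm", "kwargs": {
  "targets": [
    {"jaw":0.6,"x":-2.9,"y":2.25,"z":0,"twist":0},
    {"jaw":0.6,"x":-2.9,"y":2.25,"z":0,"twist":0},
    {"jaw":0.6,"x":-2.9,"y":2.25,"z":0,"twist":0},
    {"jaw":0.6,"x":-2.9,"y":2.25,"z":0,"twist":0},
    {"jaw":0.6,"x":-2.9,"y":2.25,"z":0,"twist":0},
    {"jaw":0.6,"x":-2.9,"y":2.25,"z":0,"twist":0},
    {"jaw":0.6,"x":-2.9,"y":2.25,"z":0,"twist":0},
    {"jaw":0.6,"x":-2.9,"y":2.25,"z":0,"twist":0}
  ]
}}

```text
time_s: 2.25
eef_pos: [0.3885, 0.1609, 0.2043]
ee_rot: [180.0, -0.0, 85.6]
ft_force: [0.0, 0.9, -0.0]
width: 0.603
grip_force: 0.0
```

{"fn": "move_arm", "kwargs": {
  "targets": [
    {"jaw":0.6,"x":-2.9,"y":2.25,"z":0,"twist":0},
    {"jaw":0.6,"x":-2.9,"y":2.25,"z":0,"twist":0},
    {"jaw":0.6,"x":-2.9,"y":2.25,"z":0,"twist":0},
    {"jaw":0.6,"x":-2.9,"y":2.25,"z":0,"twist":0},
    {"jaw":0.6,"x":-2.9,"y":2.25,"z":0,"twist":0},
    {"jaw":0.6,"x":-2.9,"y":2.25,"z":0,"twist":0},
    {"jaw":0.6,"x":-2.9,"y":2.25,"z":0,"twist":0},
    {"jaw":0.6,"x":-2.9,"y":2.25,"z":0,"twist":0}
  ]
}}

```text
time_s: 2.92
eef_pos: [0.5503, -0.0844, 0.204]
ee_rot: [180.0, -0.0, 85.6]
ft_force: [0.1, 0.3, -0.1]
width: 0.598
grip_force: 0.0
```

{"fn": "move_arm", "kwargs": {
  "targets": [
    {"jaw":0.6,"x":-2.9,"y":2.25,"z":0,"twist":0},
    {"jaw":0.6,"x":-2.9,"y":2.25,"z":0,"twist":0},
    {"jaw":0.6,"x":0,"y":0,"z":0,"twist":0},
    {"jaw":0.6,"x":0,"y":0,"z":0,"twist":0},
    {"jaw":0.6,"x":0,"y":0,"z":0,"twist":0},
    {"jaw":0.6,"x":0,"y":0,"z":0,"twist":0},
    {"jaw":0.6,"x":0,"y":0,"z":0,"twist":0},
    {"jaw":0.6,"x":0,"y":0,"z":0,"twist":0}
  ]
}}

```text
time_s: 3.58
eef_pos: [0.5897, -0.1429, 0.2048]
ee_rot: [179.9, 0.0, 85.7]
ft_force: [0.7, 0.3, 0.4]
width: 0.597
grip_force: 0.0
```

```bash
python3 -c "
from h import *
to(.638,-.208,.037,85.67)"
```

```text
t 3.6 pos [ 0.5897 -0.1429  0.2048] yaw 85.66 F [0.7 0.3 0.4] w 0.597 | twist rad -0.0 x -6.13 y 5.3 z 16.78
```

{"fn": "move_arm", "kwargs": {
  "targets": [
    {"jaw":0.6,"x":-3.06,"y":2.65,"z":0,"twist":0},
    {"jaw":0.6,"x":-3.06,"y":2.65,"z":0,"twist":0},
    {"jaw":0.6,"x":0,"y":0,"z":4,"twist":0},
    {"jaw":0.6,"x":0,"y":0,"z":4,"twist":0},
    {"jaw":0.6,"x":0,"y":0,"z":4,"twist":0},
    {"jaw":0.6,"x":0,"y":0,"z":3,"twist":0},
    {"jaw":0.6,"x":0,"y":0,"z":1.8,"twist":0},
    {"jaw":0.6,"x":0,"y":0,"z":0,"twist":0}
  ]
}}

```text
time_s: 4.25
eef_pos: [0.6355, -0.2074, 0.0312]
ee_rot: [-179.6, -0.1, 85.6]
ft_force: [1.0, 0.3, -0.4]
width: 0.601
grip_force: 0.0
```

{"fn": "move_arm", "kwargs": {
  "targets": [
    {"jaw":0,"x":0,"y":0,"z":0,"twist":0},
    {"jaw":0,"x":0,"y":0,"z":0,"twist":0},
    {"jaw":0,"x":0,"y":0,"z":0,"twist":0},
    {"jaw":0,"x":0,"y":0,"z":0,"twist":0},
    {"jaw":0,"x":0,"y":0,"z":0,"twist":0},
    {"jaw":0,"x":0,"y":0,"z":0,"twist":0},
    {"jaw":0,"x":0,"y":0,"z":0,"twist":0},
    {"jaw":0,"x":0,"y":0,"z":0,"twist":0}
  ]
}}

```text
time_s: 4.92
eef_pos: [0.6392, -0.2091, 0.0391]
ee_rot: [179.8, 0.0, 85.6]
ft_force: [-2.0, 1.8, 6.9]
width: 0.195
grip_force: 58.5
```

{"fn": "move_arm", "kwargs": {
  "targets": [
    {"jaw":0,"x":0,"y":0,"z":-1,"twist":0},
    {"jaw":0,"x":0,"y":0,"z":-3,"twist":0},
    {"jaw":0,"x":0,"y":0,"z":-4,"twist":0},
    {"jaw":0,"x":0,"y":0,"z":-3,"twist":0},
    {"jaw":0,"x":0,"y":0,"z":-1,"twist":0},
    {"jaw":0,"x":0,"y":0,"z":0,"twist":0},
    {"jaw":0,"x":0,"y":0,"z":0,"twist":0},
    {"jaw":0,"x":0,"y":0,"z":0,"twist":0}
  ]
}}

```text
time_s: 5.58
eef_pos: [0.6375, -0.2087, 0.1538]
ee_rot: [-179.8, -0.0, 85.6]
ft_force: [-0.3, -0.1, -3.6]
width: 0.196
grip_force: 59.1
```

```bash
python3 -c "
from h import *
to(.4703,-.1256,.049,85.67)"
```

```text
t 5.6 pos [ 0.6375 -0.2087  0.1538] yaw 85.59 F [-0.3 -0.1 -3.6] w 0.196 | twist rad -0.001 x 7.02 y -17.3 z 10.48
```

{"fn": "move_arm", "kwargs": {
  "targets": [
    {"jaw":0,"x":1.4,"y":-3.46,"z":0,"twist":0},
    {"jaw":0,"x":1.4,"y":-3.46,"z":0,"twist":0},
    {"jaw":0,"x":1.4,"y":-3.46,"z":0,"twist":0},
    {"jaw":0,"x":1.4,"y":-3.46,"z":0,"twist":0},
    {"jaw":0,"x":1.4,"y":-3.46,"z":0,"twist":0},
    {"jaw":0,"x":0,"y":0,"z":0,"twist":0},
    {"jaw":0,"x":0,"y":0,"z":2,"twist":0},
    {"jaw":0,"x":0,"y":0,"z":3,"twist":0}
  ]
}}

```text
time_s: 6.25
eef_pos: [0.4713, -0.1257, 0.1066]
ee_rot: [179.8, 0.0, 85.6]
ft_force: [1.1, 0.0, -3.2]
width: 0.191
grip_force: 59.5
```

{"fn": "move_arm", "kwargs": {
  "targets": [
    {"jaw":0,"x":0,"y":0,"z":2,"twist":0},
    {"jaw":0,"x":0,"y":0,"z":1,"twist":0},
    {"jaw":0,"x":0,"y":0,"z":0,"twist":0},
    {"jaw":0,"x":0,"y":0,"z":0,"twist":0},
    {"jaw":0,"x":0,"y":0,"z":0,"twist":0},
    {"jaw":0,"x":0,"y":0,"z":0,"twist":0},
    {"jaw":0,"x":0,"y":0,"z":0,"twist":0},
    {"jaw":0,"x":0,"y":0,"z":0,"twist":0}
  ]
}}

```text
time_s: 6.92
eef_pos: [0.4715, -0.1259, 0.0769]
ee_rot: [179.9, 0.0, 85.6]
ft_force: [0.7, 0.2, -1.9]
width: 0.19
grip_force: 59.4
```

```bash
python3 -c "
from h import *
to(.4703,-.1256,.0515,85.67)"
```

```text
t 6.9 pos [ 0.4715 -0.1259  0.0769] yaw 85.59 F [ 0.7  0.2 -1.9] w 0.19 | twist rad -0.001 x 0.02 y -0.12 z 2.54
```

Next I lower it, check the force, release and rise.

{"fn": "move_arm", "kwargs": {
  "targets": [
    {"jaw":0,"x":0,"y":-0.1,"z":0.8,"twist":0},
    {"jaw":0,"x":0,"y":0,"z":0.7,"twist":0},
    {"jaw":0,"x":0,"y":0,"z":0.5,"twist":0},
    {"jaw":0,"x":0,"y":0,"z":0.3,"twist":0},
    {"jaw":0,"x":0,"y":0,"z":0.2,"twist":0},
    {"jaw":0,"x":0,"y":0,"z":0,"twist":0},
    {"jaw":0,"x":0,"y":0,"z":0,"twist":0},
    {"jaw":0,"x":0,"y":0,"z":0,"twist":0}
  ]
}}

```text
time_s: 7.58
eef_pos: [0.4699, -0.1257, 0.0513]
ee_rot: [-180.0, 0.0, 85.6]
ft_force: [-3.0, 2.0, 3.3]
width: 0.196
grip_force: 60.0
```

{"fn": "move_arm", "kwargs": {
  "targets": [
    {"jaw":0.5,"x":0,"y":0,"z":0,"twist":0},
    {"jaw":0.5,"x":0,"y":0,"z":0,"twist":0},
    {"jaw":0.5,"x":0,"y":0,"z":0,"twist":0},
    {"jaw":0.5,"x":0,"y":0,"z":0,"twist":0},
    {"jaw":0.5,"x":0,"y":0,"z":-2,"twist":0},
    {"jaw":0.5,"x":0,"y":0,"z":-4,"twist":0},
    {"jaw":0.5,"x":0,"y":0,"z":-4,"twist":0},
    {"jaw":0.5,"x":0,"y":0,"z":0,"twist":0}
  ]
}}

```text
time_s: 8.25
eef_pos: [0.4725, -0.1264, 0.1587]
ee_rot: [179.5, 0.1, 85.6]
ft_force: [0.9, 0.7, 0.2]
width: 0.5
grip_force: 0.0
```

```bash
python3 -c "
from h import *
gears();to(.6559,-.0905,.0375,85.67)"
```

```text
yel 534 [0.6383 0.0394 0.0247] [0.055 0.055 0.013] [294. 226.]
org 257 [ 0.4732 -0.112   0.0335] [0.048 0.033 0.007] [365. 304.]
dark 350 [ 0.723  -0.2478  0.0274] [0.034 0.055 0.018] [430. 187.]
dark 656 [ 0.6564 -0.0894  0.0273] [0.059 0.059 0.019] [355. 218.]
t 8.3 pos [ 0.4721 -0.1263  0.1554] yaw 85.59 F [0.1 0.1 0. ] w 0.501 | twist rad -0.001 x 4.95 y 18.06 z 11.79
```

Placed (arm partly hides it). Next I pick the dark gear, lift it and carry it over.

{"fn": "move_arm", "kwargs": {
  "targets": [
    {"jaw":0.6,"x":1,"y":3.6,"z":0,"twist":0},
    {"jaw":0.6,"x":1,"y":3.6,"z":0,"twist":0},
    {"jaw":0.6,"x":1,"y":3.6,"z":0,"twist":0},
    {"jaw":0.6,"x":1,"y":3.6,"z":0,"twist":0},
    {"jaw":0.6,"x":0.95,"y":3.65,"z":0,"twist":0},
    {"jaw":0.6,"x":0,"y":0,"z":0,"twist":0},
    {"jaw":0.6,"x":0,"y":0,"z":3,"twist":0},
    {"jaw":0.6,"x":0,"y":0,"z":4,"twist":0}
  ]
}}

```text
time_s: 8.97
eef_pos: [0.6562, -0.0902, 0.0818]
ee_rot: [179.8, 0.0, 85.6]
ft_force: [-0.0, -0.6, -0.3]
width: 0.603
grip_force: 0.0
```

{"fn": "move_arm", "kwargs": {
  "targets": [
    {"jaw":0.6,"x":0,"y":0,"z":3,"twist":0},
    {"jaw":0.6,"x":0,"y":0,"z":1.7,"twist":0},
    {"jaw":0.6,"x":0,"y":0,"z":0,"twist":0},
    {"jaw":0,"x":0,"y":0,"z":0,"twist":0},
    {"jaw":0,"x":0,"y":0,"z":0,"twist":0},
    {"jaw":0,"x":0,"y":0,"z":0,"twist":0},
    {"jaw":0,"x":0,"y":0,"z":0,"twist":0},
    {"jaw":0,"x":0,"y":0,"z":0,"twist":0}
  ]
}}

```text
time_s: 9.63
eef_pos: [0.6552, -0.0904, 0.0362]
ee_rot: [179.8, 0.0, 85.6]
ft_force: [3.0, 0.3, 6.2]
width: 0.2
grip_force: 59.1
```

{"fn": "move_arm", "kwargs": {
  "targets": [
    {"jaw":0,"x":0,"y":0,"z":0,"twist":0},
    {"jaw":0,"x":0,"y":0,"z":0,"twist":0},
    {"jaw":0,"x":0,"y":0,"z":-1,"twist":0},
    {"jaw":0,"x":0,"y":0,"z":-3,"twist":0},
    {"jaw":0,"x":0,"y":0,"z":-4,"twist":0},
    {"jaw":0,"x":0,"y":0,"z":-3,"twist":0},
    {"jaw":0,"x":0,"y":0,"z":-1,"twist":0},
    {"jaw":0,"x":0,"y":0,"z":0,"twist":0}
  ]
}}

```text
time_s: 10.3
eef_pos: [0.655, -0.0904, 0.1578]
ee_rot: [179.7, 0.0, 85.6]
ft_force: [0.8, -0.9, -1.9]
width: 0.202
grip_force: 59.1
```

```bash
python3 -c "
from h import *
to(.4749,-.0628,.051,85.67)"
```

```text
t 10.3 pos [ 0.655  -0.0904  0.1578] yaw 85.59 F [ 0.8 -0.9 -1.9] w 0.202 | twist rad -0.001 x 1.39 y -18.16 z 10.68
```

{"fn": "move_arm", "kwargs": {
  "targets": [
    {"jaw":0,"x":0.28,"y":-3.63,"z":0,"twist":0},
    {"jaw":0,"x":0.28,"y":-3.63,"z":0,"twist":0},
    {"jaw":0,"x":0.28,"y":-3.63,"z":0,"twist":0},
    {"jaw":0,"x":0.28,"y":-3.63,"z":0,"twist":0},
    {"jaw":0,"x":0.28,"y":-3.63,"z":0,"twist":0},
    {"jaw":0,"x":0,"y":0,"z":0,"twist":0},
    {"jaw":0,"x":0,"y":0,"z":3,"twist":0},
    {"jaw":0,"x":0,"y":0,"z":3,"twist":0}
  ]
}}

```text
time_s: 10.97
eef_pos: [0.4736, -0.0623, 0.0931]
ee_rot: [179.9, 0.0, 85.6]
ft_force: [0.6, 0.2, -3.2]
width: 0.202
grip_force: 59.7
```

{"fn": "move_arm", "kwargs": {
  "targets": [
    {"jaw":0,"x":0,"y":0,"z":2,"twist":0},
    {"jaw":0,"x":0,"y":0,"z":1.3,"twist":0},
    {"jaw":0,"x":0,"y":0,"z":0.8,"twist":0},
    {"jaw":0,"x":0,"y":0,"z":0.5,"twist":0},
    {"jaw":0,"x":0,"y":0,"z":0.2,"twist":0},
    {"jaw":0,"x":0,"y":0,"z":0,"twist":0},
    {"jaw":0,"x":0,"y":0,"z":0,"twist":0},
    {"jaw":0,"x":0,"y":0,"z":0,"twist":0}
  ]
}}

```text
time_s: 11.63
eef_pos: [0.4732, -0.0621, 0.0475]
ee_rot: [-180.0, -0.0, 85.6]
ft_force: [-9.7, 2.0, 15.9]
width: 0.205
grip_force: 61.6
```

{"fn": "move_arm", "kwargs": {
  "targets": [
    {"jaw":0.5,"x":0,"y":0,"z":0,"twist":0},
    {"jaw":0.5,"x":0,"y":0,"z":0,"twist":0},
    {"jaw":0.5,"x":0,"y":0,"z":0,"twist":0},
    {"jaw":0.5,"x":0,"y":0,"z":0,"twist":0},
    {"jaw":0.5,"x":0,"y":0,"z":-2,"twist":0},
    {"jaw":0.5,"x":0,"y":0,"z":-4,"twist":0},
    {"jaw":0.5,"x":0,"y":0,"z":-4,"twist":0},
    {"jaw":0.5,"x":0,"y":0,"z":0,"twist":0}
  ]
}}

```text
time_s: 12.3
eef_pos: [0.4765, -0.0627, 0.1534]
ee_rot: [179.5, 0.0, 85.6]
ft_force: [1.2, -0.7, 0.1]
width: 0.5
grip_force: 0.0
```

```bash
python3 -c "
from h import *
gears();to(.6384,.0395,.0375,85.67)"
```

```text
yel 530 [0.6382 0.0394 0.0241] [0.056 0.055 0.012] [294. 226.]
dark 336 [ 0.7229 -0.2474  0.0274] [0.034 0.055 0.019] [430. 187.]
t 12.3 pos [ 0.4759 -0.0626  0.1501] yaw 85.59 F [ 0.6  0.3 -0.9] w 0.501 | twist rad -0.001 x 11.41 y 15.43 z 11.26
```

{"fn": "move_arm", "kwargs": {
  "targets": [
    {"jaw":0.6,"x":2.28,"y":3.09,"z":0,"twist":0},
    {"jaw":0.6,"x":2.28,"y":3.09,"z":0,"twist":0},
    {"jaw":0.6,"x":2.28,"y":3.09,"z":0,"twist":0},
    {"jaw":0.6,"x":2.28,"y":3.09,"z":0,"twist":0},
    {"jaw":0.6,"x":2.28,"y":3.09,"z":0,"twist":0},
    {"jaw":0.6,"x":0,"y":0,"z":0,"twist":0},
    {"jaw":0.6,"x":0,"y":0,"z":3,"twist":0},
    {"jaw":0.6,"x":0,"y":0,"z":3.5,"twist":0}
  ]
}}

```text
time_s: 13.02
eef_pos: [0.6383, 0.04, 0.0809]
ee_rot: [179.8, -0.0, 85.6]
ft_force: [-0.0, -0.5, -0.6]
width: 0.599
grip_force: 0.0
```

{"fn": "move_arm", "kwargs": {
  "targets": [
    {"jaw":0.6,"x":0,"y":0,"z":3,"twist":0},
    {"jaw":0.6,"x":0,"y":0,"z":1.7,"twist":0},
    {"jaw":0.6,"x":0,"y":0,"z":0,"twist":0},
    {"jaw":0,"x":0,"y":0,"z":0,"twist":0},
    {"jaw":0,"x":0,"y":0,"z":0,"twist":0},
    {"jaw":0,"x":0,"y":0,"z":0,"twist":0},
    {"jaw":0,"x":0,"y":0,"z":0,"twist":0},
    {"jaw":0,"x":0,"y":0,"z":0,"twist":0}
  ]
}}

```text
time_s: 13.68
eef_pos: [0.638, 0.0395, 0.0361]
ee_rot: [179.8, -0.0, 85.6]
ft_force: [1.9, -0.3, 5.8]
width: 0.202
grip_force: 59.0
```

{"fn": "move_arm", "kwargs": {
  "targets": [
    {"jaw":0,"x":0,"y":0,"z":0,"twist":0},
    {"jaw":0,"x":0,"y":0,"z":0,"twist":0},
    {"jaw":0,"x":0,"y":0,"z":-1,"twist":0},
    {"jaw":0,"x":0,"y":0,"z":-3,"twist":0},
    {"jaw":0,"x":0,"y":0,"z":-4,"twist":0},
    {"jaw":0,"x":0,"y":0,"z":-3,"twist":0},
    {"jaw":0,"x":0,"y":0,"z":-1,"twist":0},
    {"jaw":0,"x":0,"y":0,"z":0,"twist":0}
  ]
}}

```text
time_s: 14.35
eef_pos: [0.6379, 0.0396, 0.1579]
ee_rot: [179.7, -0.0, 85.6]
ft_force: [-0.5, 0.3, -1.8]
width: 0.198
grip_force: 59.1
```

Run:
```python
from h import *
c=cap('side');Q=cloud(c)
# gears placed: shaft tops from both views in channel
for X in(Q,cloud(cap('top'))):
    m=(X[...,2]>.078)&(X[...,2]<.095)&(X[...,0]>.44)&(X[...,0]<.51)&(X[...,1]>-.16)&(X[...,1]<.03)
    k,l,st,ce=cv2.connectedComponentsWithStats(m.astype(np.uint8))
    for i in range(1,k):
        if st[i,4]>12: t=X[l==i];print(st[i,4],((t.min(0)+t.max(0))/2).round(4),t[:,2].max().round(4))
to(.4806,.0015,.051,85.67)
```

```text
80 [ 0.4723 -0.0643  0.0846] 0.091
87 [ 0.4688 -0.1277  0.0841] 0.0901
82 [ 0.4735 -0.0618  0.0867] 0.0908
84 [ 0.4692 -0.1241  0.0849] 0.0907
t 14.4 pos [0.6365 0.0394 0.153 ] yaw 85.59 F [-0.   0.1 -2.2] w 0.201 | twist rad -0.001 x -4.96 y -15.26 z 10.2
```

{"fn": "move_arm", "kwargs": {
  "targets": [
    {"jaw":0,"x":-0.99,"y":-3.07,"z":0,"twist":0},
    {"jaw":0,"x":-0.99,"y":-3.07,"z":0,"twist":0},
    {"jaw":0,"x":-0.99,"y":-3.07,"z":0,"twist":0},
    {"jaw":0,"x":-0.99,"y":-3.07,"z":0,"twist":0},
    {"jaw":0,"x":-0.99,"y":-3.07,"z":0,"twist":0},
    {"jaw":0,"x":0,"y":0,"z":0,"twist":0},
    {"jaw":0,"x":0,"y":0,"z":3,"twist":0},
    {"jaw":0,"x":0,"y":0,"z":3,"twist":0}
  ]
}}

```text
time_s: 15.12
eef_pos: [0.4797, 0.0018, 0.0929]
ee_rot: [179.9, -0.0, 85.6]
ft_force: [0.8, -0.0, -3.6]
width: 0.2
grip_force: 59.6
```

{"fn": "move_arm", "kwargs": {
  "targets": [
    {"jaw":0,"x":0,"y":0,"z":2,"twist":0},
    {"jaw":0,"x":0,"y":0,"z":1.2,"twist":0},
    {"jaw":0,"x":0,"y":0,"z":0.7,"twist":0},
    {"jaw":0,"x":0,"y":0,"z":0.4,"twist":0},
    {"jaw":0,"x":0,"y":0,"z":0.1,"twist":0},
    {"jaw":0,"x":0,"y":0,"z":0,"twist":0},
    {"jaw":0,"x":0,"y":0,"z":0,"twist":0},
    {"jaw":0,"x":0,"y":0,"z":0,"twist":0}
  ]
}}

```text
time_s: 15.78
eef_pos: [0.4805, 0.0019, 0.051]
ee_rot: [179.9, -0.0, 85.6]
ft_force: [-0.0, -0.4, -1.2]
width: 0.2
grip_force: 59.4
```

{"fn": "move_arm", "kwargs": {
  "targets": [
    {"jaw":0.5,"x":0,"y":0,"z":0,"twist":0},
    {"jaw":0.5,"x":0,"y":0,"z":0,"twist":0},
    {"jaw":0.5,"x":0,"y":0,"z":0,"twist":0},
    {"jaw":0.5,"x":0,"y":0,"z":0,"twist":0},
    {"jaw":0.5,"x":0,"y":0,"z":-2,"twist":0},
    {"jaw":0.5,"x":0,"y":0,"z":-4,"twist":0},
    {"jaw":0.5,"x":0,"y":0,"z":-4,"twist":0},
    {"jaw":0.5,"x":0,"y":-4,"z":-1,"twist":0}
  ]
}}

```text
time_s: 16.45
eef_pos: [0.4464, 0.0048, 0.1654]
ee_rot: [179.5, -0.0, 85.6]
ft_force: [-0.5, 0.4, 1.9]
width: 0.503
grip_force: 0.0
```

{"fn": "move_arm", "kwargs": {
  "targets": [
    {"jaw":0.5,"x":0,"y":-4,"z":0,"twist":0},
    {"jaw":0.5,"x":0,"y":-4,"z":0,"twist":0},
    {"jaw":0.5,"x":0,"y":0,"z":0,"twist":0.12},
    {"jaw":0.5,"x":0,"y":0,"z":0,"twist":0.12},
    {"jaw":0.5,"x":0,"y":0,"z":0,"twist":0.12},
    {"jaw":0.5,"x":0,"y":0,"z":0,"twist":0.12},
    {"jaw":0.5,"x":0,"y":0,"z":0,"twist":0.12},
    {"jaw":0.5,"x":0,"y":0,"z":0,"twist":0.12}
  ]
}}

```text
time_s: 17.12
eef_pos: [0.3603, 0.0112, 0.1604]
ee_rot: [180.0, -0.0, 44.0]
ft_force: [-0.7, -0.0, 0.4]
width: 0.499
grip_force: 0.0
```

```bash
cat >> h.py <<'E'
def row():
    for n in('side','top'):
        X=cloud(cap(n))
        for a,b,y0,y1 in((.078,.0935,-.16,.05),(.1,.115,.0,.12),(.085,.098,.12,.165)):
            m=(X[...,2]>a)&(X[...,2]<b)&(X[...,0]>.44)&(X[...,0]<.52)&(X[...,1]>y0)&(X[...,1]<y1)
            k,l,st,ce=cv2.connectedComponentsWithStats(m.astype(np.uint8))
            for i in range(1,k):
                if st[i,4]>25: t=X[l==i];t=t[t[:,2]>np.percentile(t[:,2],95)-.005];print(n,a,st[i,4],((t.min(0)+t.max(0))/2).round(4),np.ptp(t,0).round(3))
E
python3 - <<'E'
from h import *
row()
to(.483,.078,.2,-4.33)
save(cap('side'),'r1',(200,170,360,370),3)
E
```

```text
side 0.078 74 [0.4804 0.0012 0.0895] [0.018 0.019 0.008]
side 0.078 85 [ 0.472  -0.063   0.0872] [0.019 0.02  0.007]
side 0.078 86 [ 0.4686 -0.1267  0.0877] [0.017 0.019 0.006]
side 0.1 127 [0.4835 0.0762 0.109 ] [0.039 0.017 0.008]
side 0.085 130 [0.4888 0.1414 0.0938] [0.03  0.033 0.007]
top 0.078 82 [0.4808 0.0028 0.0871] [0.018 0.018 0.005]
top 0.078 82 [ 0.4736 -0.0618  0.088 ] [0.018 0.018 0.006]
top 0.078 84 [ 0.4685 -0.1241  0.0878] [0.018 0.018 0.006]
top 0.1 155 [0.4857 0.0795 0.1091] [0.038 0.015 0.007]
top 0.085 157 [0.4902 0.1425 0.093 ] [0.031 0.032 0.006]
t 17.2 pos [0.3602 0.0111 0.1602] yaw 44.21 F [-0.6 -0.2 -0.9] w 0.498 | twist rad 0.847 x 11.74 y -7.59 z -3.98
```

View pics/r1.png

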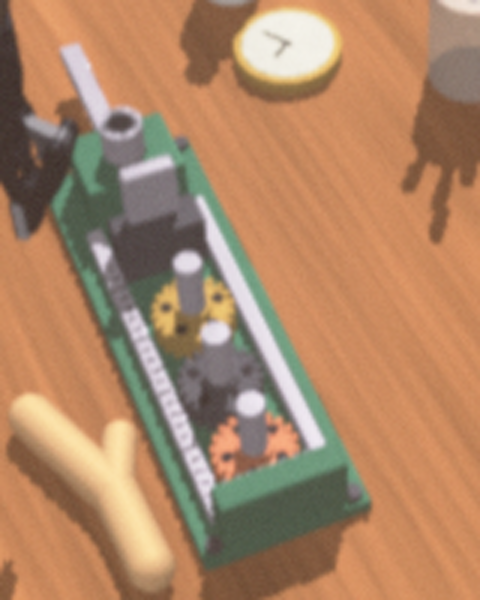

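{"fn": "move_arm", "kwargs": {
  "targets": [
    {"jaw":0.45,"x":0,"y":0,"z":0,"twist":0.121},
    {"jaw":0.45,"x":0,"y":0,"z":0,"twist":0.121},
    {"jaw":0.45,"x":0,"y":0,"z":0,"twist":0.121},
    {"jaw":0.45,"x":0,"y":0,"z":0,"twist":0.121},
    {"jaw":0.45,"x":0,"y":0,"z":0,"twist":0.121},
    {"jaw":0.45,"x":0,"y":0,"z":0,"twist":0.121},
    {"jaw":0.45,"x":0,"y":0,"z":0,"twist":0.121},
    {"jaw":0.45,"x":0,"y":0,"z":0,"twist":0}
  ]
}}

```text
time_s: 17.93
eef_pos: [0.359, -0.0141, 0.1602]
ee_rot: [-179.0, -0.0, -2.9]
ft_force: [0.4, 0.3, 0.2]
width: 0.455
grip_force: 0.0
```

{"fn": "move_arm", "kwargs": {
  "targets": [
    {"jaw":0.45,"x":2.97,"y":-1.9,"z":0,"twist":0},
    {"jaw":0.45,"x":2.97,"y":-1.9,"z":0,"twist":0},
    {"jaw":0.45,"x":2.97,"y":-1.9,"z":0,"twist":0},
    {"jaw":0.45,"x":2.97,"y":-1.9,"z":0,"twist":0},
    {"jaw":0.45,"x":0,"y":0,"z":0,"twist":0},
    {"jaw":0.45,"x":0,"y":0,"z":1,"twist":0},
    {"jaw":0.45,"x":0,"y":0,"z":1,"twist":0},
    {"jaw":0.45,"x":0,"y":0,"z":1,"twist":0}
  ]
}}

```text
time_s: 18.6
eef_pos: [0.4783, 0.0181, 0.1313]
ee_rot: [-177.1, 0.0, 0.4]
ft_force: [-1.0, 0.2, -0.4]
width: 0.448
grip_force: 0.0
```

Run:
```python
from h import *
to(.4845,.078,.073,-4.33)
```

```text
t 18.6 pos [0.4783 0.0181 0.1313] yaw 0.4 F [-1.   0.2 -0.4] w 0.448 | twist rad 0.083 x 0.16 y -6.02 z 5.83
```

Run:
```python
from h import *
s=state();print(s['q'].round(2),s['qd'].round(2),s['eef_pos'],s['ee_rot'],s['ft_force'],s['moment'])
```

```text
[  0.25  -5.62  -8.57  87.1    2.93 179.85] [  0.1   -1.05 -14.32 -13.39   0.12   0.5 ] [0.47834185 0.01808664 0.131346  ] [-1.77065774e+02  4.05845266e-02  3.99776335e-01] [-0.98301086  0.15182879 -0.4461303 ] [-0.10885934 -0.01746752 -0.05201623]
```

{"fn": "move_arm", "kwargs": {
  "targets": [
    {"jaw":0.45,"x":0,"y":0,"z":-1,"twist":-0.122},
    {"jaw":0.45,"x":0,"y":0,"z":-1,"twist":-0.122},
    {"jaw":0.45,"x":0,"y":0,"z":0,"twist":-0.122},
    {"jaw":0.45,"x":0,"y":0,"z":0,"twist":-0.122},
    {"jaw":0.45,"x":0,"y":0,"z":0,"twist":-0.122},
    {"jaw":0.45,"x":0,"y":0,"z":0,"twist":-0.122},
    {"jaw":0.45,"x":0,"y":0,"z":0,"twist":-0.122},
    {"jaw":0.45,"x":0,"y":0,"z":0,"twist":-0.122}
  ]
}}

```text
time_s: 19.27
eef_pos: [0.4781, 0.0169, 0.1519]
ee_rot: [-178.4, -2.4, 56.6]
ft_force: [-0.5, -0.3, 0.1]
width: 0.45
grip_force: 0.0
```

{"fn": "move_arm", "kwargs": {
  "targets": [
    {"jaw":0.45,"x":0,"y":0,"z":0,"twist":-0.122},
    {"jaw":0.45,"x":0,"y":0,"z":0,"twist":-0.122},
    {"jaw":0.45,"x":0,"y":0,"z":0,"twist":-0.122},
    {"jaw":0.45,"x":0,"y":0,"z":0,"twist":-0.122},
    {"jaw":0.45,"x":0,"y":0,"z":0,"twist":-0.122},
    {"jaw":0.45,"x":0,"y":0,"z":0,"twist":-0.122},
    {"jaw":0.45,"x":0,"y":0,"z":0,"twist":-0.122},
    {"jaw":0.45,"x":0,"y":0,"z":0,"twist":-0.122}
  ]
}}

```text
time_s: 19.93
eef_pos: [0.4781, 0.0169, 0.1519]
ee_rot: [178.9, -2.7, 112.6]
ft_force: [0.2, -0.3, 0.3]
width: 0.453
grip_force: 0.0
```

{"fn": "move_arm", "kwargs": {
  "targets": [
    {"jaw":0.45,"x":0,"y":0,"z":0,"twist":-0.122},
    {"jaw":0.45,"x":0,"y":0,"z":0,"twist":-0.122},
    {"jaw":0.45,"x":0,"y":0,"z":0,"twist":-0.122},
    {"jaw":0.45,"x":0,"y":0,"z":0,"twist":-0.122},
    {"jaw":0.45,"x":0,"y":0,"z":0,"twist":-0.122},
    {"jaw":0.45,"x":0,"y":0,"z":0,"twist":-0.122},
    {"jaw":0.45,"x":0,"y":0,"z":0,"twist":-0.122},
    {"jaw":0.45,"x":0,"y":0,"z":0,"twist":0}
  ]
}}

```text
time_s: 20.6
eef_pos: [0.4782, 0.0169, 0.152]
ee_rot: [177.2, -1.0, 161.5]
ft_force: [-0.0, 0.2, 0.5]
width: 0.451
grip_force: 0.0
```

Run:
```python
from h import *
to(.4845,.078,.073,175.67)
print(state()['q'].round(1),state()['ee_rot'])
```

```text
t 20.6 pos [0.4782 0.0169 0.152 ] yaw 161.46 F [-0.   0.2  0.5] w 0.451 | twist rad -0.248 x -0.17 y 6.14 z 7.9
[ 0.1 -5.6 -6.2 89.3  2.9 18.7] [177.22860381  -0.96620307 161.46494182]
```

The q6 limit left a 3° tool tilt. I'll remove it by mirroring the motion at the opposite q6 limit.

{"fn": "move_arm", "kwargs": {
  "targets": [
    {"jaw":0.45,"x":0,"y":0,"z":-1,"twist":-0.122},
    {"jaw":0.45,"x":0,"y":0,"z":-1,"twist":-0.122},
    {"jaw":0.45,"x":0,"y":0,"z":0,"twist":-0.122},
    {"jaw":0.45,"x":0,"y":0,"z":0,"twist":-0.122},
    {"jaw":0.45,"x":0,"y":0,"z":0,"twist":-0.122},
    {"jaw":0.45,"x":0,"y":0,"z":0,"twist":-0.122},
    {"jaw":0.45,"x":0,"y":0,"z":0,"twist":-0.122},
    {"jaw":0.45,"x":0,"y":0,"z":0,"twist":-0.122}
  ]
}}

```text
time_s: 21.27
eef_pos: [0.4785, 0.0159, 0.1721]
ee_rot: [177.6, 1.7, -142.9]
ft_force: [-0.1, 0.2, 0.6]
width: 0.452
grip_force: 0.0
```

{"fn": "move_arm", "kwargs": {
  "targets": [
    {"jaw":0.45,"x":0,"y":0,"z":0,"twist":-0.122},
    {"jaw":0.45,"x":0,"y":0,"z":0,"twist":-0.122},
    {"jaw":0.45,"x":0,"y":0,"z":0,"twist":-0.122},
    {"jaw":0.45,"x":0,"y":0,"z":0,"twist":-0.122},
    {"jaw":0.45,"x":0,"y":0,"z":0,"twist":-0.122},
    {"jaw":0.45,"x":0,"y":0,"z":0,"twist":-0.122},
    {"jaw":0.45,"x":0,"y":0,"z":0,"twist":-0.122},
    {"jaw":0.45,"x":0,"y":0,"z":0,"twist":-0.122}
  ]
}}

```text
time_s: 21.93
eef_pos: [0.4785, 0.0159, 0.172]
ee_rot: [-179.9, 2.9, -87.0]
ft_force: [-0.2, -0.7, 0.4]
width: 0.449
grip_force: 0.0
```

{"fn": "move_arm", "kwargs": {
  "targets": [
    {"jaw":0.45,"x":0,"y":0,"z":0,"twist":-0.122},
    {"jaw":0.45,"x":0,"y":0,"z":0,"twist":-0.122},
    {"jaw":0.45,"x":0,"y":0,"z":0,"twist":-0.122},
    {"jaw":0.45,"x":0,"y":0,"z":0,"twist":-0.122},
    {"jaw":0.45,"x":0,"y":0,"z":0,"twist":-0.122},
    {"jaw":0.45,"x":0,"y":0,"z":0,"twist":-0.122},
    {"jaw":0.45,"x":0,"y":0,"z":0,"twist":-0.122},
    {"jaw":0.45,"x":0,"y":0,"z":0,"twist":-0.122}
  ]
}}

```text
time_s: 22.6
eef_pos: [0.4785, 0.0159, 0.1721]
ee_rot: [-177.5, 1.5, -31.0]
ft_force: [-0.8, 0.5, 0.1]
width: 0.45
grip_force: 0.0
```

{"fn": "move_arm", "kwargs": {
  "targets": [
    {"jaw":0.45,"x":0,"y":0,"z":0,"twist":-0.122},
    {"jaw":0.45,"x":0,"y":0,"z":0,"twist":-0.122},
    {"jaw":0.45,"x":0,"y":0,"z":0,"twist":-0.122},
    {"jaw":0.45,"x":0,"y":0,"z":0,"twist":-0.122},
    {"jaw":0.45,"x":0,"y":1,"z":0,"twist":0},
    {"jaw":0.45,"x":0,"y":1,"z":0,"twist":0},
    {"jaw":0.45,"x":0,"y":0,"z":0,"twist":0},
    {"jaw":0.45,"x":0,"y":0,"z":0,"twist":0}
  ]
}}

```text
time_s: 23.27
eef_pos: [0.4778, -0.0048, 0.1713]
ee_rot: [-177.1, 0.2, -3.5]
ft_force: [-0.3, -0.6, 0.6]
width: 0.447
grip_force: 0.0
```

Run:
```python
from h import *
s=state();print(s['eef_pos'],s['q'].round(2),s['ee_rot'])
```

```text
[ 0.47781496 -0.00475686  0.17127013] [  -2.49   -5.31   -3.88   91.6     2.93 -178.99] [-177.06852615    0.2152871    -3.4983773 ]
```

{"fn": "move_arm", "kwargs": {
  "targets": [
    {"jaw":0.45,"x":0,"y":1.9,"z":0,"twist":0},
    {"jaw":0.45,"x":0,"y":1.9,"z":0,"twist":0},
    {"jaw":0.45,"x":0,"y":1.9,"z":0,"twist":0},
    {"jaw":0.45,"x":0,"y":0,"z":0,"twist":0},
    {"jaw":0.45,"x":0,"y":0,"z":0,"twist":0},
    {"jaw":0.45,"x":0,"y":0,"z":0,"twist":0},
    {"jaw":0.45,"x":0,"y":0,"z":0,"twist":0},
    {"jaw":0.45,"x":0,"y":0,"z":0,"twist":0}
  ]
}}

```text
time_s: 23.93
eef_pos: [0.4765, -0.0339, 0.1688]
ee_rot: [-178.2, 0.2, -5.3]
ft_force: [-1.0, 0.2, -0.2]
width: 0.455
grip_force: 0.0
```

Run:
```python
from h import *
s=state();print(s['eef_pos'],s['q'].round(2),s['ee_rot'])
```

```text
[ 0.47648297 -0.03385634  0.16881972] [  -5.22   -5.29   -4.1    91.39    1.76 -179.94] [-178.23889591    0.20742229   -5.27959201]
```

{"fn": "move_arm", "kwargs": {
  "targets": [
    {"jaw":0.45,"x":0,"y":1.9,"z":0,"twist":0},
    {"jaw":0.45,"x":0,"y":1.9,"z":0,"twist":0},
    {"jaw":0.45,"x":0,"y":0,"z":0,"twist":0},
    {"jaw":0.45,"x":0,"y":0,"z":0,"twist":0},
    {"jaw":0.45,"x":0,"y":0,"z":0,"twist":0},
    {"jaw":0.45,"x":0,"y":0,"z":0,"twist":0},
    {"jaw":0.45,"x":0,"y":0,"z":0,"twist":0},
    {"jaw":0.45,"x":0,"y":0,"z":0,"twist":0}
  ]
}}

```text
time_s: 24.6
eef_pos: [0.4749, -0.0519, 0.1678]
ee_rot: [-179.1, 0.2, -6.9]
ft_force: [0.3, 0.1, -0.7]
width: 0.45
grip_force: 0.0
```

Run:
```python
from h import *
s=state();print(s['eef_pos'],s['q'].round(2),s['ee_rot'])
```

```text
[ 0.47494093 -0.05192174  0.16778419] [  -6.81   -5.27   -4.18   91.3     0.88 -179.94] [-179.12494646    0.2131387    -6.86680743]
```

{"fn": "move_arm", "kwargs": {
  "targets": [
    {"jaw":0.45,"x":0,"y":1.9,"z":0,"twist":0},
    {"jaw":0.45,"x":0,"y":1.9,"z":0,"twist":0},
    {"jaw":0.45,"x":0,"y":0,"z":0,"twist":0},
    {"jaw":0.45,"x":0,"y":0,"z":0,"twist":0.12},
    {"jaw":0.45,"x":0,"y":0,"z":0,"twist":0.122},
    {"jaw":0.45,"x":0,"y":0,"z":0,"twist":0.122},
    {"jaw":0.45,"x":0,"y":0,"z":0,"twist":0.122},
    {"jaw":0.45,"x":0,"y":0,"z":0,"twist":0.122}
  ]
}}

```text
time_s: 25.27
eef_pos: [0.4729, -0.0702, 0.1673]
ee_rot: [179.9, 0.2, -43.7]
ft_force: [-0.7, -0.6, -0.7]
width: 0.449
grip_force: 0.0
```

Run:
```python
from h import *
s=state();print(s['eef_pos'],s['q'].round(2),s['ee_rot'])
to(.4845,.078,.1,175.67)
```

```text
[ 0.47289976 -0.0702057   0.16734062] [-8.4400e+00 -5.2300e+00 -4.1900e+00  9.1250e+01 -1.0000e-02 -1.4476e+02] [ 1.79864742e+02  1.68576093e-01 -4.36751073e+01]
t 25.3 pos [ 0.4729 -0.0702  0.1673] yaw -43.68 F [-0.7 -0.6 -0.7] w 0.449 | twist rad 2.455 x -0.04 y 14.87 z 6.73
```

{"fn": "move_arm", "kwargs": {
  "targets": [
    {"jaw":0.45,"x":0,"y":0,"z":0,"twist":0.1228},
    {"jaw":0.45,"x":0,"y":0,"z":0,"twist":0.1228},
    {"jaw":0.45,"x":0,"y":0,"z":0,"twist":0.1228},
    {"jaw":0.45,"x":0,"y":0,"z":0,"twist":0.1228},
    {"jaw":0.45,"x":0,"y":0,"z":0,"twist":0.1228},
    {"jaw":0.45,"x":0,"y":0,"z":0,"twist":0.1228},
    {"jaw":0.45,"x":0,"y":0,"z":0,"twist":0.1228},
    {"jaw":0.45,"x":0,"y":0,"z":0,"twist":0.1228}
  ]
}}

```text
time_s: 25.93
eef_pos: [0.4729, -0.0702, 0.1673]
ee_rot: [179.8, -0.0, -100.0]
ft_force: [-0.4, 0.7, -0.0]
width: 0.448
grip_force: 0.0
```

{"fn": "move_arm", "kwargs": {
  "targets": [
    {"jaw":0.45,"x":0,"y":0,"z":0,"twist":0.1228},
    {"jaw":0.45,"x":0,"y":0,"z":0,"twist":0.1228},
    {"jaw":0.45,"x":0,"y":0,"z":0,"twist":0.1228},
    {"jaw":0.45,"x":0,"y":0,"z":0,"twist":0.1228},
    {"jaw":0.45,"x":0,"y":0,"z":0,"twist":0.1228},
    {"jaw":0.45,"x":0,"y":0,"z":0,"twist":0.1228},
    {"jaw":0.45,"x":0,"y":0,"z":0,"twist":0.1228},
    {"jaw":0.45,"x":0,"y":0,"z":0,"twist":0.1228}
  ]
}}

```text
time_s: 26.6
eef_pos: [0.4729, -0.0702, 0.1673]
ee_rot: [179.9, -0.2, -156.2]
ft_force: [0.1, 0.3, 0.2]
width: 0.448
grip_force: 0.0
```

{"fn": "move_arm", "kwargs": {
  "targets": [
    {"jaw":0.45,"x":0,"y":0,"z":0,"twist":0.1228},
    {"jaw":0.45,"x":0,"y":0,"z":0,"twist":0.1228},
    {"jaw":0.45,"x":0,"y":0,"z":0,"twist":0.1228},
    {"jaw":0.45,"x":0,"y":0,"z":0,"twist":0.1228},
    {"jaw":0.45,"x":0,"y":3.7,"z":0,"twist":0},
    {"jaw":0.45,"x":0,"y":3.7,"z":0,"twist":0},
    {"jaw":0.45,"x":0,"y":3.7,"z":0,"twist":0},
    {"jaw":0.45,"x":0,"y":3.7,"z":0,"twist":0}
  ]
}}

```text
time_s: 27.27
eef_pos: [0.4832, 0.0788, 0.1675]
ee_rot: [180.0, -0.2, 175.9]
ft_force: [0.9, -0.7, -0.5]
width: 0.454
grip_force: 0.0
```

Run:
```python
from h import *
to(.4845,.078,.073,175.67);print(state()['ee_rot'])
```

```text
t 27.3 pos [0.4832 0.0788 0.1675] yaw 175.9 F [ 0.9 -0.7 -0.5] w 0.454 | twist rad 0.004 x -0.14 y -0.07 z 9.45
[179.99050816  -0.19757117 175.89982352]
```

{"fn": "move_arm", "kwargs": {
  "targets": [
    {"jaw":0.45,"x":0,"y":0,"z":3,"twist":0},
    {"jaw":0.45,"x":0,"y":0,"z":3,"twist":0},
    {"jaw":0.45,"x":0,"y":0,"z":2,"twist":0},
    {"jaw":0.45,"x":0,"y":0,"z":1.4,"twist":0},
    {"jaw":0.45,"x":0,"y":0,"z":0,"twist":0},
    {"jaw":0.45,"x":0,"y":0,"z":0,"twist":0},
    {"jaw":0,"x":0,"y":0,"z":0,"twist":0},
    {"jaw":0,"x":0,"y":0,"z":0,"twist":0}
  ]
}}

```text
time_s: 27.93
eef_pos: [0.4837, 0.0778, 0.0748]
ee_rot: [180.0, -0.1, 176.0]
ft_force: [-0.6, 1.2, 3.3]
width: 0.176
grip_force: 3.3
```

{"fn": "move_arm", "kwargs": {
  "targets": [
    {"jaw":0,"x":0,"y":0,"z":0,"twist":0},
    {"jaw":0,"x":0,"y":0,"z":0,"twist":0},
    {"jaw":0,"x":0,"y":0,"z":0,"twist":0},
    {"jaw":0,"x":0,"y":0,"z":0,"twist":0},
    {"jaw":0,"x":0,"y":-0.3,"z":0,"twist":0},
    {"jaw":0,"x":0,"y":-0.3,"z":0,"twist":0},
    {"jaw":0,"x":0,"y":-0.3,"z":0,"twist":0},
    {"jaw":0,"x":0,"y":-0.3,"z":0,"twist":0}
  ]
}}

```text
time_s: 28.6
eef_pos: [0.483, 0.0667, 0.075]
ee_rot: [179.8, -0.1, 176.0]
ft_force: [-0.3, 5.0, 5.7]
width: 0.135
grip_force: 59.0
```

Run:
```python
from h import *
to(.4845,.078,.073,175.67)
```

```text
t 28.6 pos [0.483  0.0667 0.075 ] yaw 176.02 F [-0.3  5.   5.7] w 0.135 | twist rad 0.006 x -0.07 y 1.14 z 0.2
```

{"fn": "move_arm", "kwargs": {
  "targets": [
    {"jaw":0,"x":0,"y":-0.2,"z":0,"twist":0},
    {"jaw":0,"x":0,"y":-0.2,"z":0,"twist":0},
    {"jaw":0,"x":0,"y":-0.2,"z":0,"twist":0},
    {"jaw":0,"x":0,"y":-0.2,"z":0,"twist":0},
    {"jaw":0,"x":0,"y":-0.2,"z":0,"twist":0},
    {"jaw":0,"x":0,"y":-0.2,"z":0,"twist":0},
    {"jaw":0,"x":0,"y":0,"z":0,"twist":0},
    {"jaw":0,"x":0,"y":0,"z":0,"twist":0}
  ]
}}

```text
time_s: 29.27
eef_pos: [0.4821, 0.0544, 0.075]
ee_rot: [179.9, -0.1, 176.0]
ft_force: [-1.7, 3.0, 6.4]
width: 0.136
grip_force: 59.1
```

{"fn": "move_arm", "kwargs": {
  "targets": [
    {"jaw":0,"x":0,"y":-0.1,"z":0,"twist":0},
    {"jaw":0,"x":0,"y":-0.1,"z":0,"twist":0},
    {"jaw":0,"x":0,"y":-0.1,"z":0,"twist":0},
    {"jaw":0,"x":0,"y":-0.1,"z":0,"twist":0},
    {"jaw":0,"x":0,"y":0,"z":0,"twist":0},
    {"jaw":0,"x":0,"y":0,"z":0,"twist":0},
    {"jaw":0,"x":0,"y":0,"z":0,"twist":0},
    {"jaw":0,"x":0,"y":0,"z":0,"twist":0}
  ]
}}

```text
time_s: 29.93
eef_pos: [0.4818, 0.0508, 0.075]
ee_rot: [179.9, -0.1, 176.0]
ft_force: [-1.4, 5.6, 7.0]
width: 0.137
grip_force: 59.1
```

{"fn": "move_arm", "kwargs": {
  "targets": [
    {"jaw":0,"x":0,"y":-0.1,"z":0,"twist":0},
    {"jaw":0,"x":0,"y":-0.1,"z":0,"twist":0},
    {"jaw":0,"x":0,"y":-0.1,"z":0,"twist":0},
    {"jaw":0,"x":0,"y":0,"z":0,"twist":0},
    {"jaw":0,"x":0,"y":0,"z":0,"twist":0},
    {"jaw":0,"x":0,"y":0,"z":0,"twist":0},
    {"jaw":0,"x":0,"y":0,"z":0,"twist":0},
    {"jaw":0,"x":0,"y":0,"z":0,"twist":0}
  ]
}}

```text
time_s: 30.6
eef_pos: [0.4816, 0.048, 0.075]
ee_rot: [179.8, -0.1, 176.0]
ft_force: [-0.7, 6.6, 6.6]
width: 0.138
grip_force: 59.1
```

Run:
```python
from h import *
row(); to(0.48,.05,.075)
```

```text
side 0.078 86 [0.4824 0.0425 0.0906] [0.039 0.013 0.006]
side 0.078 74 [ 0.4801 -0.0051  0.0878] [0.017 0.021 0.006]
side 0.078 82 [ 0.4721 -0.0648  0.0869] [0.019 0.02  0.006]
side 0.078 87 [ 0.4682 -0.1263  0.0873] [0.017 0.02  0.006]
side 0.1 75 [0.4786 0.0416 0.1122] [0.022 0.031 0.005]
side 0.085 55 [0.481  0.1417 0.0927] [0.014 0.033 0.007]
top 0.078 81 [ 0.4735 -0.0618  0.088 ] [0.018 0.018 0.006]
top 0.078 85 [ 0.4685 -0.1242  0.0881] [0.018 0.018 0.007]
t 30.7 pos [0.4816 0.048  0.0751] yaw 176.02 F [-0.9  7.7  6.1] w 0.134 | twist rad -0.0 x 0.18 y 0.19 z 0.01
```

{"fn": "move_arm", "kwargs": {
  "targets": [
    {"jaw":0,"x":0,"y":-0.1,"z":0,"twist":0},
    {"jaw":0,"x":0,"y":-0.1,"z":0,"twist":0},
    {"jaw":0,"x":0,"y":0,"z":0,"twist":0},
    {"jaw":0,"x":0,"y":0,"z":0,"twist":0},
    {"jaw":0,"x":0,"y":0,"z":0,"twist":0},
    {"jaw":0,"x":0,"y":0,"z":0,"twist":0},
    {"jaw":0,"x":0,"y":0,"z":0,"twist":0},
    {"jaw":0,"x":0,"y":0,"z":0,"twist":0}
  ]
}}

```text
time_s: 31.37
eef_pos: [0.4815, 0.046, 0.075]
ee_rot: [179.8, -0.1, 176.0]
ft_force: [-1.2, 6.4, 6.4]
width: 0.139
grip_force: 59.1
```

{"fn": "move_arm", "kwargs": {
  "targets": [
    {"jaw":0,"x":0,"y":-0.1,"z":0,"twist":0},
    {"jaw":0,"x":0,"y":0,"z":0,"twist":0},
    {"jaw":0,"x":0,"y":0,"z":0,"twist":0},
    {"jaw":0,"x":0,"y":0,"z":0,"twist":0},
    {"jaw":0,"x":0,"y":0,"z":0,"twist":0},
    {"jaw":0,"x":0,"y":0,"z":0,"twist":0},
    {"jaw":0,"x":0,"y":0,"z":0,"twist":0},
    {"jaw":0,"x":0,"y":0,"z":0,"twist":0}
  ]
}}

```text
time_s: 32.03
eef_pos: [0.4814, 0.0453, 0.075]
ee_rot: [179.8, -0.1, 176.0]
ft_force: [-0.7, 8.4, 6.9]
width: 0.139
grip_force: 59.1
```

{"fn": "move_arm", "kwargs": {
  "targets": [
    {"jaw":0,"x":0,"y":-0.1,"z":0,"twist":0},
    {"jaw":0,"x":0,"y":0,"z":0,"twist":0},
    {"jaw":0,"x":0,"y":0,"z":0,"twist":0},
    {"jaw":0,"x":0,"y":0,"z":0,"twist":0},
    {"jaw":0,"x":0,"y":0,"z":0,"twist":0},
    {"jaw":0,"x":0,"y":0,"z":0,"twist":0},
    {"jaw":0,"x":0,"y":0,"z":0,"twist":0},
    {"jaw":0,"x":0,"y":0,"z":0,"twist":0}
  ]
}}

```text
time_s: 32.7
eef_pos: [0.4813, 0.0443, 0.0751]
ee_rot: [179.8, -0.1, 176.0]
ft_force: [-1.0, 7.8, 5.9]
width: 0.139
grip_force: 59.1
```

{"fn": "move_arm", "kwargs": {
  "targets": [
    {"jaw":0,"x":0,"y":-0.1,"z":0,"twist":0},
    {"jaw":0,"x":0,"y":0,"z":0,"twist":0},
    {"jaw":0,"x":0,"y":0,"z":0,"twist":0},
    {"jaw":0,"x":0,"y":0,"z":0,"twist":0},
    {"jaw":0,"x":0,"y":0,"z":0,"twist":0},
    {"jaw":0,"x":0,"y":0,"z":0,"twist":0},
    {"jaw":0,"x":0,"y":0,"z":0,"twist":0},
    {"jaw":0,"x":0,"y":0,"z":0,"twist":0}
  ]
}}

```text
time_s: 33.37
eef_pos: [0.4813, 0.0435, 0.0751]
ee_rot: [179.8, -0.1, 176.0]
ft_force: [-1.5, 9.3, 7.1]
width: 0.137
grip_force: 59.1
```

{"fn": "move_arm", "kwargs": {
  "targets": [
    {"jaw":0,"x":0,"y":-0.1,"z":0,"twist":0},
    {"jaw":0,"x":0,"y":0,"z":0,"twist":0},
    {"jaw":0,"x":0,"y":0,"z":0,"twist":0},
    {"jaw":0,"x":0,"y":0,"z":0,"twist":0},
    {"jaw":0,"x":0,"y":0,"z":0,"twist":0},
    {"jaw":0,"x":0,"y":0,"z":0,"twist":0},
    {"jaw":0,"x":0,"y":0,"z":0,"twist":0},
    {"jaw":0,"x":0,"y":0,"z":0,"twist":0}
  ]
}}

```text
time_s: 34.03
eef_pos: [0.4813, 0.0434, 0.0751]
ee_rot: [179.7, -0.1, 176.1]
ft_force: [-0.6, 13.8, 4.5]
width: 0.138
grip_force: 59.1
```

Run:
```python
from h import *
row(); to(0.48,.05,.075)
```

```text
side 0.078 86 [0.4818 0.0367 0.0906] [0.039 0.008 0.005]
side 0.078 76 [ 0.4789 -0.0098  0.0875] [0.018 0.021 0.006]
side 0.078 80 [ 0.4713 -0.0705  0.088 ] [0.019 0.022 0.007]
side 0.078 91 [ 0.4682 -0.1293  0.0891] [0.019 0.021 0.008]
side 0.1 46 [0.4715 0.0364 0.1111] [0.017 0.026 0.006]
side 0.085 48 [0.4798 0.1406 0.0918] [0.014 0.032 0.006]
top 0.078 83 [ 0.4718 -0.0667  0.088 ] [0.018 0.019 0.006]
top 0.078 83 [ 0.4685 -0.1261  0.0876] [0.018 0.018 0.005]
t 34.1 pos [0.4812 0.0433 0.075 ] yaw 176.07 F [-0.8 14.5  6. ] w 0.136 | twist rad -0.0 x 0.17 y 0.66 z 0.0
```

{"fn": "move_arm", "kwargs": {
  "targets": [
    {"jaw":0,"x":0,"y":-0.1,"z":0,"twist":0},
    {"jaw":0,"x":0,"y":0,"z":0,"twist":0},
    {"jaw":0,"x":0,"y":0,"z":0,"twist":0},
    {"jaw":0,"x":0,"y":0,"z":0,"twist":0},
    {"jaw":0,"x":0,"y":0,"z":0,"twist":0},
    {"jaw":0,"x":0,"y":0,"z":0,"twist":0},
    {"jaw":0,"x":0,"y":0,"z":0,"twist":0},
    {"jaw":0,"x":0,"y":0,"z":0,"twist":0}
  ]
}}

```text
time_s: 34.8
eef_pos: [0.4813, 0.0432, 0.0751]
ee_rot: [179.6, -0.1, 176.1]
ft_force: [-0.5, 18.5, 5.4]
width: 0.133
grip_force: 59.1
```

{"fn": "move_arm", "kwargs": {
  "targets": [
    {"jaw":0.4,"x":0,"y":0,"z":0,"twist":0},
    {"jaw":0.4,"x":0,"y":0,"z":0,"twist":0},
    {"jaw":0.4,"x":0,"y":0,"z":0,"twist":0},
    {"jaw":0.4,"x":0,"y":0,"z":0,"twist":0},
    {"jaw":0.4,"x":0,"y":0,"z":0,"twist":0},
    {"jaw":0.4,"x":0,"y":0,"z":-2,"twist":0},
    {"jaw":0.4,"x":0,"y":0,"z":-4,"twist":0},
    {"jaw":0.4,"x":0,"y":0,"z":-4,"twist":0}
  ]
}}

```text
time_s: 35.47
eef_pos: [0.4795, 0.0395, 0.1734]
ee_rot: [-180.0, -0.4, 176.0]
ft_force: [1.4, -0.0, 0.5]
width: 0.4
grip_force: 0.0
```

{"fn": "move_arm", "kwargs": {
  "targets": [
    {"jaw":0.6,"x":0,"y":0,"z":-4,"twist":0},
    {"jaw":0.6,"x":0,"y":0,"z":-4,"twist":0},
    {"jaw":0.6,"x":0,"y":0,"z":-2,"twist":0},
    {"jaw":0.6,"x":4,"y":0,"z":0,"twist":0},
    {"jaw":0.6,"x":3,"y":0,"z":0,"twist":0},
    {"jaw":0.6,"x":3,"y":0,"z":0,"twist":0},
    {"jaw":0.6,"x":0,"y":0,"z":0,"twist":0},
    {"jaw":0.6,"x":0,"y":0,"z":0,"twist":0}
  ]
}}

```text
time_s: 36.13
eef_pos: [0.3807, 0.0467, 0.2746]
ee_rot: [180.0, -0.1, 176.0]
ft_force: [1.1, -0.2, -0.6]
width: 0.598
grip_force: 0.0
```

Run:
```python
from h import *
row(); to(0.46,-.375,.27)
c=cap('top');d=cap('side')
# key arm geometry from both views
for n,c in(('t',c),('s',d)):
    X=cloud(c)
    B=X[(X[...,0]>.4)&(X[...,0]<.6)&(X[...,1]>-.46)&(X[...,1]<-.3)]
    for a,b in((.09,.11),(.11,.13),(.13,.15),(.15,.165),(.168,.20)):
        k=B[(B[:,2]>a)&(B[:,2]<b)]
        if len(k)>8:print(n,a,len(k),((k.min(0)+k.max(0))/2).round(4),np.ptp(k,0).round(3))
    k=B[(B[:,2]>.182)];
    if len(k)>10:
        v=cv2.fitLine((k[:,:2]*1000).astype(np.float32),2,0,.01,.01).ravel();A=np.c_[k[:,:2],np.ones(len(k))];print(v,np.linalg.lstsq(A,k[:,2],rcond=None)[0],k[:,0].min(),k[:,0].max())
A=np.hstack([cv2.resize(cap('top')['frame'][250:350,445:545],(400,400),interpolation=3),cv2.resize(d['frame'][360:460,300:400],(400,400),interpolation=3)])
cv2.imwrite('pics/key.png',A[:,:,::-1])
```

```text
side 0.078 92 [0.482  0.0377 0.0907] [0.04  0.009 0.006]
side 0.078 77 [ 0.4795 -0.0104  0.0881] [0.018 0.024 0.007]
side 0.078 83 [ 0.4708 -0.0694  0.088 ] [0.019 0.019 0.007]
side 0.078 89 [ 0.4679 -0.1281  0.0874] [0.019 0.02  0.006]
side 0.1 129 [0.482  0.0414 0.1083] [0.039 0.017 0.007]
side 0.085 121 [0.4887 0.1395 0.0938] [0.03  0.035 0.007]
top 0.078 80 [ 0.4808 -0.0071  0.0878] [0.018 0.018 0.006]
top 0.078 84 [ 0.4718 -0.0667  0.0886] [0.018 0.019 0.007]
top 0.078 83 [ 0.4685 -0.126   0.0877] [0.018 0.018 0.005]
top 0.1 148 [0.4822 0.0442 0.1087] [0.038 0.014 0.007]
top 0.085 159 [0.4902 0.1424 0.0938] [0.031 0.032 0.008]
t 36.2 pos [0.3817 0.0467 0.2738] yaw 175.98 F [-0.4 -0.7 -0.7] w 0.603 | twist rad -0.0 x -10.76 y -41.52 z 0.38
t 0.09 40 [ 0.4676 -0.3582  0.1   ] [0.018 0.008 0.02 ]
t 0.11 41 [ 0.4691 -0.3585  0.12  ] [0.018 0.008 0.02 ]
t 0.13 40 [ 0.4701 -0.3586  0.14  ] [0.018 0.01  0.02 ]
t 0.15 37 [ 0.4707 -0.3592  0.1573] [0.018 0.009 0.014]
t 0.168 583 [ 0.5041 -0.3726  0.1801] [0.083 0.036 0.024]
[ 9.6569657e-01 -2.5967321e-01  5.0021722e+02 -3.7126151e+02] [-0.02707717 -0.00357737  0.19698972] 0.4636111110518748 0.543820728241402
s 0.09 60 [ 0.4665 -0.3684  0.1   ] [0.017 0.014 0.02 ]
s 0.11 52 [ 0.4678 -0.3697  0.12  ] [0.018 0.012 0.02 ]
s 0.13 59 [ 0.4691 -0.3694  0.1398] [0.019 0.013 0.019]
s 0.15 53 [ 0.4684 -0.3696  0.1575] [0.016 0.014 0.015]
s 0.168 633 [ 0.5025 -0.3753  0.1793] [0.085 0.036 0.022]
[ 9.7001266e-01 -2.4305435e-01  4.9724945e+02 -3.7472455e+02] [-0.03042013  0.00308817  0.20079368] 0.46210836023166035 0.5430235494061814
```

View pics/key.png

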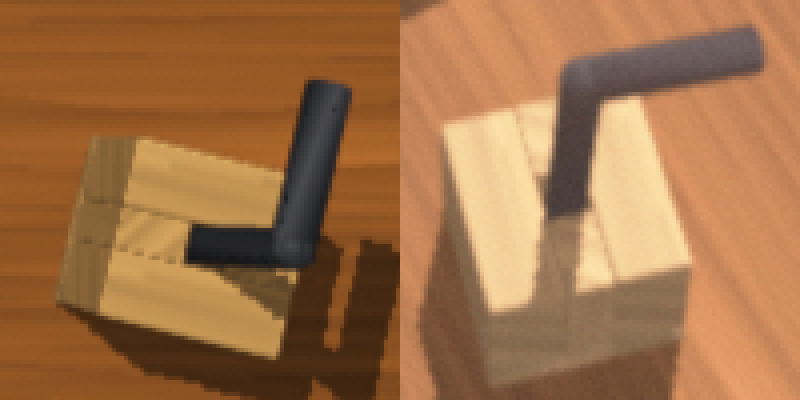

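Top view: the short arm runs from the elbow (290,250) up to (328,90), at azimuth about -14.5°. The long arm is nearly upright in the block. The row is shut (lug at y 0.043). Next I go over the key.

{"fn": "move_arm", "kwargs": {
  "targets": [
    {"jaw":0.6,"x":0,"y":0,"z":0,"twist":0.0915},
    {"jaw":0.6,"x":0,"y":0,"z":0,"twist":0.0915},
    {"jaw":0.6,"x":-1.71,"y":-3.43,"z":0,"twist":0},
    {"jaw":0.6,"x":-1.71,"y":-3.43,"z":0,"twist":0},
    {"jaw":0.6,"x":-1.71,"y":-3.43,"z":0,"twist":0},
    {"jaw":0.6,"x":-1.71,"y":-3.43,"z":0,"twist":0},
    {"jaw":0.6,"x":-1.71,"y":-3.43,"z":0,"twist":0},
    {"jaw":0.6,"x":-1.71,"y":-3.43,"z":0,"twist":0}
  ]
}}

```text
time_s: 37.05
eef_pos: [0.4294, -0.1805, 0.2729]
ee_rot: [-180.0, -0.3, 165.5]
ft_force: [1.1, 1.2, 0.5]
width: 0.599
grip_force: 0.0
```

{"fn": "move_arm", "kwargs": {
  "targets": [
    {"jaw":0.6,"x":-1.71,"y":-3.43,"z":0,"twist":0},
    {"jaw":0.6,"x":-1.71,"y":-3.43,"z":0,"twist":0},
    {"jaw":0.6,"x":-1.71,"y":-3.43,"z":0,"twist":0},
    {"jaw":0.6,"x":-1.71,"y":-3.43,"z":0,"twist":0},
    {"jaw":0.6,"x":-1.71,"y":-3.43,"z":0,"twist":0},
    {"jaw":0.6,"x":0,"y":0,"z":0,"twist":0},
    {"jaw":0.6,"x":0,"y":0,"z":0,"twist":0},
    {"jaw":0.6,"x":0,"y":0,"z":0,"twist":0}
  ]
}}

```text
time_s: 37.72
eef_pos: [0.469, -0.3658, 0.2722]
ee_rot: [180.0, -0.3, 165.5]
ft_force: [-0.3, 0.1, -0.1]
width: 0.597
grip_force: 0.0
```

Run:
```python
from h import *
to(.4695,-.3655,.13,165.5)
```

```text
t 37.7 pos [ 0.469  -0.3658  0.2722] yaw 165.46 F [-0.3  0.1 -0.1] w 0.597 | twist rad -0.001 x -0.04 y 0.05 z 14.22
```

{"fn": "move_arm", "kwargs": {
  "targets": [
    {"jaw":0.6,"x":0,"y":0,"z":3.5,"twist":0},
    {"jaw":0.6,"x":0,"y":0,"z":3.5,"twist":0},
    {"jaw":0.6,"x":0,"y":0,"z":3,"twist":0},
    {"jaw":0.6,"x":0,"y":0,"z":2,"twist":0},
    {"jaw":0.6,"x":0,"y":0,"z":1.5,"twist":0},
    {"jaw":0.6,"x":0,"y":0,"z":0.6,"twist":0},
    {"jaw":0.6,"x":0,"y":0,"z":0,"twist":0},
    {"jaw":0.6,"x":0,"y":0,"z":0,"twist":0}
  ]
}}

```text
time_s: 38.38
eef_pos: [0.4687, -0.3651, 0.1335]
ee_rot: [-179.9, -0.1, 165.5]
ft_force: [0.8, 0.8, -0.0]
width: 0.6
grip_force: 0.0
```

{"fn": "move_arm", "kwargs": {
  "targets": [
    {"jaw":0,"x":0,"y":0,"z":0,"twist":0},
    {"jaw":0,"x":0,"y":0,"z":0,"twist":0},
    {"jaw":0,"x":0,"y":0,"z":0,"twist":0},
    {"jaw":0,"x":0,"y":0,"z":0,"twist":0},
    {"jaw":0,"x":0,"y":0,"z":0,"twist":0},
    {"jaw":0,"x":0,"y":0,"z":0,"twist":0},
    {"jaw":0,"x":0,"y":0,"z":0,"twist":0},
    {"jaw":0,"x":0,"y":0,"z":0,"twist":0}
  ]
}}

```text
time_s: 39.05
eef_pos: [0.4689, -0.3659, 0.1335]
ee_rot: [-179.9, -0.1, 165.5]
ft_force: [0.8, 0.5, 6.6]
width: 0.17
grip_force: 58.6
```

Run:
```python
from h import *
to(.4695,-.3655,.13,165.5)
s=state();print(s['eef_pos'],s['ee_rot'],s['ft_force'],s['moment'])
```

```text
t 39.0 pos [ 0.4689 -0.3659  0.1335] yaw 165.5 F [0.8 0.5 6.6] w 0.17 | twist rad 0.0 x -0.05 y 0.05 z 0.35
[ 0.46889134 -0.36586272  0.13349263] [-1.79929456e+02 -1.01924448e-01  1.65500510e+02] [0.78282313 0.51660825 6.64313881] [ 0.12793089 -0.05183828 -0.01555255]
```

{"fn": "move_arm", "kwargs": {
  "targets": [
    {"jaw":0,"x":0,"y":0,"z":-1,"twist":0},
    {"jaw":0,"x":0,"y":0,"z":-2,"twist":0},
    {"jaw":0,"x":0,"y":0,"z":-2,"twist":0},
    {"jaw":0,"x":0,"y":0,"z":-2,"twist":0},
    {"jaw":0,"x":0,"y":0,"z":-1.5,"twist":0},
    {"jaw":0,"x":0,"y":0,"z":-1,"twist":0},
    {"jaw":0,"x":0,"y":0,"z":0,"twist":0},
    {"jaw":0,"x":0,"y":0,"z":0,"twist":0}
  ]
}}

```text
time_s: 39.72
eef_pos: [0.4688, -0.3657, 0.2272]
ee_rot: [-180.0, -0.2, 165.5]
ft_force: [0.3, -0.4, -4.5]
width: 0.17
grip_force: 58.9
```

```bash
cat >> h.py <<'E'
def key(pic=None):
    s=state();p=s['eef_pos'];a=np.radians(s['ee_rot'][2])
    ex=np.array([np.cos(a),np.sin(a),0]);ey=np.array([np.sin(a),-np.cos(a),0])
    for n in('side','top'):
        c=cap(n);X=cloud(c);f=c['frame'].astype(int)
        D=X-p-np.array([0,0,.019]);u=D@ex;w=D@ey;z=D[...,2]
        m=(abs(w)<.016)&(abs(u)<.19)&(z>-.19)&(z<.055)&(f.max(-1)<135)&(f.max(-1)-f.min(-1)<45)&(X[...,2]>.004)
        k=m&((abs(u)>.016)|(z<-.025))
        if pic and n=='side':
            i=np.argwhere(k); r0,c0=i.min(0)-40;save(c,pic,(max(c0,0),max(r0,0),min(c0+200,640),min(r0+150,480)),4)
        U=np.c_[u[k],z[k]]
        print(n,len(U),'u',U[:,0].min().round(3),U[:,0].max().round(3),'z',U[:,1].min().round(3),U[:,1].max().round(3))
        for lo in np.arange(-.18,.18,.03):
            q=k&(u>lo)&(u<lo+.03)
            if q.sum()>15:print('  u',round(lo,2),q.sum(),'z med/min/max',np.median(z[q]).round(4),z[q].min().round(3),z[q].max().round(3),'w',np.median(w[q]).round(4))
E
python3 - <<'E'
from h import *
to(.4695,-.3655,.13,165.5)
key('k1')
E
```

```text
t 39.7 pos [ 0.4688 -0.3657  0.2272] yaw 165.5 F [ 0.3 -0.4 -4.5] w 0.17 | twist rad -0.0 x -0.06 y 0.04 z 9.72
side 758 u -0.077 0.015 z -0.187 0.036
  u -0.09 121 z med/min/max 0.0274 0.016 0.033 w -0.0046
  u -0.06 237 z med/min/max 0.0291 0.017 0.034 w -0.0048
  u -0.03 106 z med/min/max 0.0256 -0.187 0.036 w -0.0071
  u 0.0 294 z med/min/max -0.0848 -0.183 -0.026 w -0.0079
top 754 u -0.078 0.016 z -0.186 0.035
  u -0.09 151 z med/min/max 0.0281 0.016 0.033 w 0.0048
  u -0.06 258 z med/min/max 0.0294 0.018 0.035 w 0.0051
  u -0.03 170 z med/min/max 0.0269 -0.186 0.035 w 0.0065
  u 0.0 175 z med/min/max -0.0924 -0.144 -0.038 w 0.0096
```

View pics/k1.png

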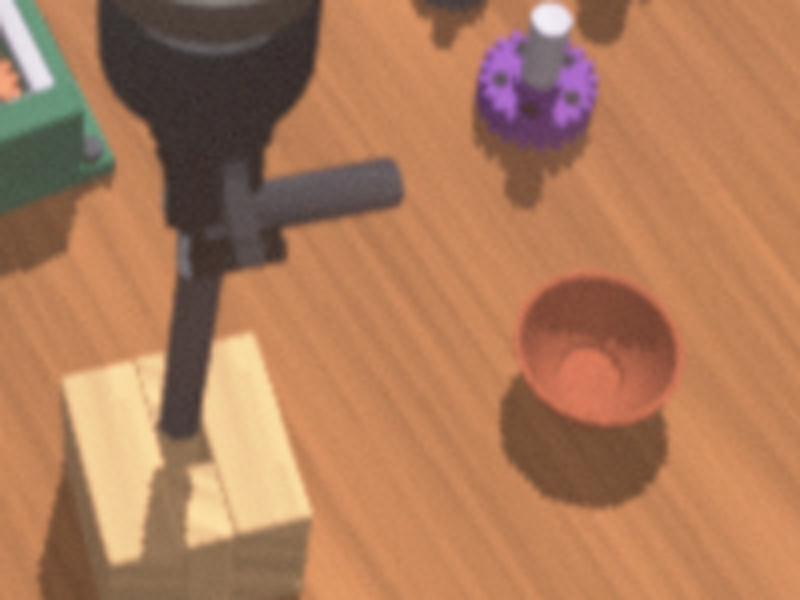

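{"fn": "move_arm", "kwargs": {
  "targets": [
    {"jaw":0,"x":2,"y":0,"z":0,"twist":0},
    {"jaw":0,"x":3,"y":0,"z":0,"twist":0},
    {"jaw":0,"x":1.8,"y":0,"z":0,"twist":0},
    {"jaw":0,"x":0,"y":0,"z":1,"twist":0},
    {"jaw":0,"x":0,"y":0,"z":2.5,"twist":0},
    {"jaw":0,"x":0,"y":0,"z":2,"twist":0},
    {"jaw":0,"x":0,"y":0,"z":0,"twist":0},
    {"jaw":0,"x":0,"y":0,"z":0,"twist":0}
  ]
}}

```text
time_s: 40.48
eef_pos: [0.402, -0.3479, 0.1711]
ee_rot: [179.9, -0.4, 165.5]
ft_force: [0.3, 0.2, -3.1]
width: 0.166
grip_force: 59.1
```

{"fn": "move_arm", "kwargs": {
  "targets": [
    {"jaw":0,"x":-1,"y":0,"z":0,"twist":0},
    {"jaw":0,"x":-1,"y":0,"z":0,"twist":0},
    {"jaw":0,"x":-1.1,"y":0,"z":0,"twist":0},
    {"jaw":0,"x":-1.1,"y":0,"z":0.13,"twist":0},
    {"jaw":0,"x":-1.4,"y":0,"z":0.4,"twist":0},
    {"jaw":0,"x":-1.4,"y":0,"z":0.47,"twist":0},
    {"jaw":0,"x":0,"y":0,"z":0,"twist":0},
    {"jaw":0,"x":0,"y":0,"z":0,"twist":0}
  ]
}}

```text
time_s: 41.15
eef_pos: [0.471, -0.366, 0.1618]
ee_rot: [-180.0, -0.3, 165.5]
ft_force: [-2.6, 0.6, -4.0]
width: 0.165
grip_force: 60.1
```

Run:
```python
from h import *
to(.4689,-.3659,.13,165.5)
key()
```

```text
t 41.1 pos [ 0.471  -0.366   0.1618] yaw 165.55 F [-2.6  0.6 -4. ] w 0.165 | twist rad 0.001 x 0.2 y -0.04 z 3.18
side 858 u -0.072 0.079 z -0.154 0.027
  u -0.09 69 z med/min/max 0.0005 -0.01 0.007 w -0.0046
  u -0.06 195 z med/min/max 0.0098 -0.008 0.022 w -0.0058
  u -0.03 44 z med/min/max 0.0223 0.015 0.027 w -0.0037
  u 0.0 133 z med/min/max -0.0153 -0.049 0.008 w -0.0065
  u 0.03 275 z med/min/max -0.0589 -0.154 -0.017 w -0.0064
  u 0.06 142 z med/min/max -0.1051 -0.128 -0.08 w -0.006
top 819 u -0.074 0.079 z -0.156 0.03
  u -0.09 80 z med/min/max 0.0022 -0.008 0.008 w 0.004
  u -0.06 203 z med/min/max 0.0121 -0.005 0.025 w 0.0045
  u -0.03 104 z med/min/max 0.0221 -0.156 0.03 w 0.0042
  u 0.0 131 z med/min/max -0.0176 -0.154 0.01 w 0.0045
  u 0.03 206 z med/min/max -0.0587 -0.108 -0.02 w 0.0064
  u 0.06 95 z med/min/max -0.1045 -0.124 -0.083 w 0.0055
```

The pivot works with low force. I continue the arc.

{"fn": "move_arm", "kwargs": {
  "targets": [
    {"jaw":0,"x":-1.23,"y":0,"z":0.78,"twist":0},
    {"jaw":0,"x":-1.23,"y":0,"z":0.78,"twist":0},
    {"jaw":0,"x":-0.98,"y":0,"z":1.07,"twist":0},
    {"jaw":0,"x":-0.98,"y":0,"z":1.07,"twist":0},
    {"jaw":0,"x":-0.8,"y":0,"z":1.29,"twist":0},
    {"jaw":0,"x":-0.8,"y":0,"z":1.29,"twist":0},
    {"jaw":0,"x":0,"y":0,"z":0,"twist":0},
    {"jaw":0,"x":0,"y":0,"z":0,"twist":0}
  ]
}}

```text
time_s: 41.92
eef_pos: [0.5276, -0.3805, 0.0973]
ee_rot: [180.0, -0.4, 165.5]
ft_force: [-2.9, 1.0, -1.1]
width: 0.166
grip_force: 61.7
```

Run:
```python
from h import *
to(.4689,-.3659,.13,165.5)
key()
```

```text
t 41.9 pos [ 0.5276 -0.3805  0.0973] yaw 165.51 F [-2.9  1.  -1.1] w 0.166 | twist rad 0.0 x 6.05 y -0.05 z -3.27
side 961 u -0.041 0.153 z -0.088 0.027
  u -0.06 19 z med/min/max -0.0357 -0.044 -0.029 w -0.0082
  u 0.0 95 z med/min/max 0.0191 0.003 0.027 w -0.0049
  u 0.03 203 z med/min/max 0.0082 -0.058 0.019 w -0.0049
  u 0.06 204 z med/min/max -0.0055 -0.063 0.006 w -0.0049
  u 0.09 214 z med/min/max -0.0194 -0.088 -0.008 w -0.005
  u 0.12 197 z med/min/max -0.0324 -0.05 -0.021 w -0.0047
top 902 u -0.043 0.151 z -0.091 0.027
  u -0.06 50 z med/min/max -0.0274 -0.041 -0.008 w 0.0055
  u -0.03 32 z med/min/max 0.0004 -0.024 0.015 w 0.006
  u 0.0 86 z med/min/max 0.0192 0.008 0.027 w 0.0039
  u 0.03 198 z med/min/max 0.0091 -0.091 0.02 w 0.003
  u 0.06 201 z med/min/max -0.0055 -0.091 0.007 w 0.0029
  u 0.09 172 z med/min/max -0.0179 -0.037 -0.006 w 0.0039
  u 0.12 159 z med/min/max -0.0315 -0.048 -0.021 w 0.0041
```

Run:
```python
from h import *
d=cap('side');c=cap('top')
A=np.hstack([cv2.resize(c['frame'][210:350,420:560],(400,400),interpolation=3),cv2.resize(d['frame'][290:430,290:430],(400,400),interpolation=3)])
cv2.imwrite('pics/k2.png',A[:,:,::-1])
```

```text
(no output)
```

View pics/k2.png

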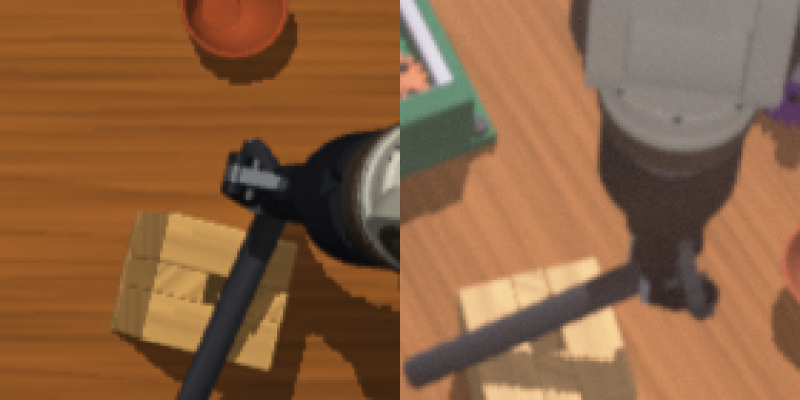

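{"fn": "move_arm", "kwargs": {
  "targets": [
    {"jaw":0,"x":-0.3,"y":0,"z":0.9,"twist":0},
    {"jaw":0,"x":-0.2,"y":0,"z":0.9,"twist":0},
    {"jaw":0,"x":0,"y":0,"z":0,"twist":0},
    {"jaw":0,"x":0,"y":0,"z":0,"twist":0},
    {"jaw":0,"x":0,"y":0,"z":0,"twist":0},
    {"jaw":0,"x":0,"y":0,"z":0,"twist":0},
    {"jaw":0,"x":0,"y":0,"z":0,"twist":0},
    {"jaw":0,"x":0,"y":0,"z":0,"twist":0}
  ]
}}

```text
time_s: 42.78
eef_pos: [0.5331, -0.3823, 0.0812]
ee_rot: [-180.0, -0.2, 165.5]
ft_force: [-1.5, 0.4, 1.1]
width: 0.165
grip_force: 62.2
```

```bash
cat >> h.py <<'E'
def kline(lo=.03,hi=.125,pr=True):
    # long arm line in tool plane: angle below horizontal, axis height at u=0 (from upper ridge), lateral offset
    s=state();p=s['eef_pos'];a=np.radians(s['ee_rot'][2])
    ex=np.array([np.cos(a),np.sin(a),0]);ey=np.array([np.sin(a),-np.cos(a),0])
    for n in('side','top'):
        c=cap(n);X=cloud(c);f=c['frame'].astype(int)
        D=X-p-np.array([0,0,.019]);u=D@ex;w=D@ey;z=D[...,2]
        k=(abs(w)<.02)&(u>lo)&(u<hi)&(z>-.12)&(z<.055)&(f.max(-1)<150)&(f.max(-1)-f.min(-1)<45)
        U,Z,W=u[k],z[k],w[k];b=np.round(U/.006);T=[]
        for i in np.unique(b):
            q=b==i
            if q.sum()>8:T.append((U[q].mean(),np.percentile(Z[q],96),np.median(W[q])))
        T=np.array(T);g=np.polyfit(T[:,0],T[:,1],1);h=np.polyfit(T[:,0],T[:,2],1);an=np.degrees(np.arctan(g[0]))
        print(n,'slope deg',an.round(2),'axis z at u0',(g[1]-.0097/np.cos(np.radians(an))).round(4),'w0',h[1].round(4),'yawslope deg',np.degrees(h[0]).round(2),'umax',u[k&(u<.2)].max().round(3))
E
python3 - <<'E'
from h import *
to(.4689,-.3659,.13,165.5)
kline()
E
```

```text
t 42.8 pos [ 0.5331 -0.3823  0.0812] yaw 165.5 F [-1.5  0.4  1.1] w 0.165 | twist rad -0.0 x 6.63 y -0.02 z -4.88
side slope deg -15.97 axis z at u0 0.0224 w0 -0.0049 yawslope deg 0.25 umax 0.125
top slope deg -15.91 axis z at u0 0.0222 w0 0.003 yawslope deg 0.25 umax 0.125
```

{"fn": "move_arm", "kwargs": {
  "targets": [
    {"jaw":0,"x":-0.1,"y":0,"z":0.8,"twist":0},
    {"jaw":0,"x":-0.1,"y":0,"z":0.8,"twist":0},
    {"jaw":0,"x":0,"y":0,"z":0.7,"twist":0},
    {"jaw":0,"x":0,"y":0,"z":0.5,"twist":0},
    {"jaw":0,"x":0,"y":0,"z":0,"twist":0},
    {"jaw":0,"x":0,"y":0,"z":0,"twist":0},
    {"jaw":0,"x":0,"y":0,"z":0,"twist":0},
    {"jaw":0,"x":0,"y":0,"z":0,"twist":0}
  ]
}}

```text
time_s: 43.55
eef_pos: [0.5348, -0.3828, 0.0532]
ee_rot: [-180.0, -0.3, 165.5]
ft_force: [0.0, 0.3, 1.0]
width: 0.162
grip_force: 64.2
```

Run:
```python
from h import *
to(.4689,-.3659,.13,165.5)
kline()
```

```text
t 43.5 pos [ 0.5348 -0.3828  0.0532] yaw 165.49 F [0.  0.3 1. ] w 0.162 | twist rad -0.0 x 6.8 y -0.02 z -7.68
side slope deg -2.66 axis z at u0 0.0227 w0 -0.0057 yawslope deg 0.65 umax 0.125
top slope deg -2.71 axis z at u0 0.0231 w0 0.0025 yawslope deg 0.5 umax 0.125
```

{"fn": "move_arm", "kwargs": {
  "targets": [
    {"jaw":0,"x":0,"y":0,"z":0.3,"twist":0},
    {"jaw":0,"x":0,"y":0,"z":0.3,"twist":0},
    {"jaw":0,"x":0,"y":0,"z":0.1,"twist":0},
    {"jaw":0,"x":0,"y":0,"z":0,"twist":0},
    {"jaw":0,"x":0,"y":0,"z":0,"twist":0},
    {"jaw":0,"x":0,"y":0,"z":0,"twist":0},
    {"jaw":0,"x":0,"y":0,"z":0,"twist":0},
    {"jaw":0,"x":0,"y":0,"z":0,"twist":0}
  ]
}}

```text
time_s: 44.32
eef_pos: [0.5354, -0.383, 0.0477]
ee_rot: [-179.9, -0.1, 165.5]
ft_force: [-2.5, 1.8, 11.2]
width: 0.173
grip_force: 65.6
```

{"fn": "move_arm", "kwargs": {
  "targets": [
    {"jaw":0,"x":0,"y":0,"z":-1,"twist":0},
    {"jaw":0,"x":0,"y":0,"z":-3,"twist":0},
    {"jaw":0,"x":0,"y":0,"z":-4,"twist":0},
    {"jaw":0,"x":0,"y":0,"z":-4,"twist":0},
    {"jaw":0,"x":0,"y":0,"z":-4,"twist":0},
    {"jaw":0,"x":0,"y":0,"z":-2,"twist":0},
    {"jaw":0,"x":0,"y":0,"z":0,"twist":0},
    {"jaw":0,"x":0,"y":0,"z":0,"twist":0}
  ]
}}

```text
time_s: 44.98
eef_pos: [0.5362, -0.3832, 0.2262]
ee_rot: [-180.0, -0.2, 165.5]
ft_force: [0.5, 0.4, -5.3]
width: 0.167
grip_force: 63.8
```

Run:
```python
from h import *
to(.4689,-.3659,.13,165.5)
kline();key('k3')
# bolt close-up: average frames
F=[cap('top')['frame'][280:312,222:256].astype(float) for _ in range(12)]
m=np.mean(F,0);np.save('bolt.npy',m)
cv2.imwrite('pics/b1.png',cv2.resize(np.clip(m,0,255).astype(np.uint8)[:,:,::-1],None,fx=16,fy=16,interpolation=2))
```

```text
t 45.0 pos [ 0.5362 -0.3832  0.2262] yaw 165.5 F [ 0.5  0.4 -5.3] w 0.167 | twist rad 0.0 x 6.95 y -0.01 z 9.62
side slope deg -1.92 axis z at u0 0.0215 w0 -0.0048 yawslope deg 0.05 umax 0.125
top slope deg -2.28 axis z at u0 0.0212 w0 0.0046 yawslope deg -0.01 umax 0.125
side 1286 u -0.014 0.164 z -0.052 0.033
  u -0.03 66 z med/min/max -0.0383 -0.052 -0.027 w -0.0084
  u 0.0 117 z med/min/max 0.0269 -0.044 0.033 w -0.0047
  u 0.03 237 z med/min/max 0.0267 0.014 0.033 w -0.0051
  u 0.06 235 z med/min/max 0.0253 0.014 0.031 w -0.0049
  u 0.09 245 z med/min/max 0.0244 0.011 0.03 w -0.0047
  u 0.12 261 z med/min/max 0.0235 0.011 0.031 w -0.0043
  u 0.15 125 z med/min/max 0.0224 0.01 0.029 w -0.0045
top 1313 u -0.013 0.163 z -0.189 0.033
  u -0.03 29 z med/min/max -0.0428 -0.051 -0.035 w 0.0092
  u 0.0 120 z med/min/max 0.028 -0.033 0.033 w 0.0048
  u 0.03 259 z med/min/max 0.0275 0.014 0.033 w 0.0046
  u 0.06 270 z med/min/max 0.0262 -0.189 0.031 w 0.0045
  u 0.09 261 z med/min/max 0.0255 0.012 0.031 w 0.0043
  u 0.12 259 z med/min/max 0.0245 0.011 0.03 w 0.0044
  u 0.15 115 z med/min/max 0.0236 0.012 0.029 w 0.0045
```

View pics/k3.png

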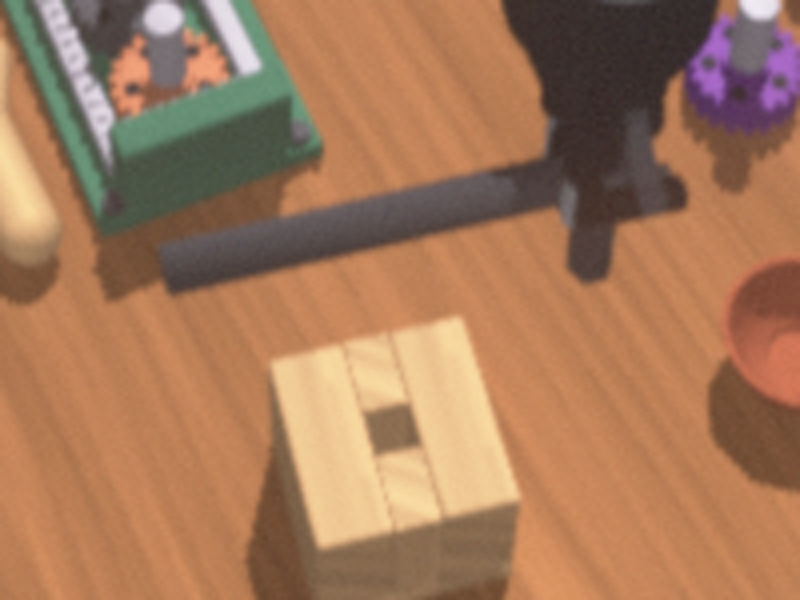

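View pics/b1.png

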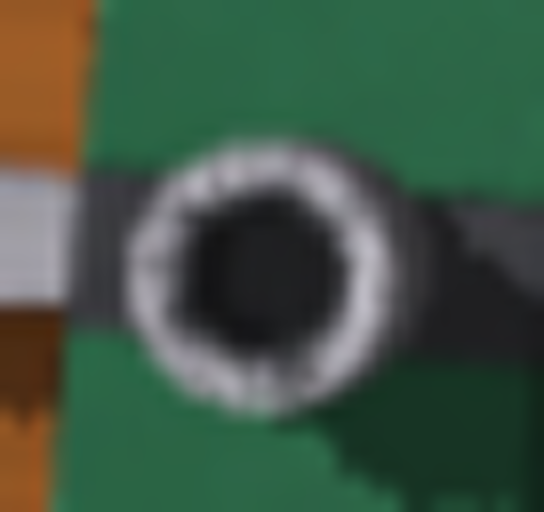

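k3 shows the key horizontal, gripped near the elbow (610,180), with the short arm down at (590,270) and the long arm tip at (165,265). The block hole is at (390,430). b1 shows the socket centred at about (265,270) in the crop. Next I estimate the hexagon phase from its radius profile.

Run:
```python
from h import *
from scipy.ndimage import map_coordinates as mc
def phase(img,c0,name,c,off):
    g=img.mean(-1)
    ph=np.radians(np.arange(0,360,5));cx,cy=c0
    for it in range(3):
        rr=np.arange(1,9,.1);r=[]
        for p in ph:
            v=mc(g,[cy-rr*np.sin(p),cx+rr*np.cos(p)],order=3)
            r.append(rr[np.argmax(v>95)])
        r=np.array(r);A=np.c_[np.ones(len(ph)),np.cos(ph),np.sin(ph),np.cos(2*ph),np.sin(2*ph),np.cos(6*ph),np.sin(6*ph)]
        s=np.linalg.lstsq(A,r,rcond=None)[0];cx+=s[1];cy-=s[2]
    res=(r-A@s).std();a=np.hypot(s[5],s[6]);p6=np.degrees(np.arctan2(s[6],s[5]))/6
    # image angle -> world azimuth through plane z=.092
    u,v=cx+off[0],cy+off[1];P0=onz(c,u,v,.092)
    d=onz(c,u+6*np.cos(np.radians(p6)),v-6*np.sin(np.radians(p6)),.092)-P0
    print(name,'centre',P0.round(4),'r0',s[0].round(2),'a6',a.round(3),'res',res.round(3),'corner az mod60',(np.degrees(np.arctan2(d[1],d[0]))%60).round(1))
c=cap('top');phase(np.load('bolt.npy'),(16.5,17),'top',c,(222,280))
d=cap('side');p=np.array([.4895,.1415,.092])-d['xyz'];q=rot(d).T@p;u=d['cx']+d['fx']*q[0]/-q[2];v=d['cy']-d['fy']*q[1]/-q[2];print(u,v)
u0,v0=int(u)-16,int(v)-16
m=np.mean([cap('side')['frame'][v0:v0+34,u0:u0+34].astype(float) for _ in range(12)],0)
phase(m,(u-u0,v-v0),'side',d,(u0,v0))
```

```text
top centre [0.4904 0.1428 0.092 ] r0 5.65 a6 0.033 res 0.278 corner az mod60 56.1
239.36959388355257 209.84957259415947
side centre [0.489  0.1397 0.092 ] r0 3.11 a6 0.036 res 0.141 corner az mod60 40.2
```

{"fn": "move_arm", "kwargs": {
  "targets": [
    {"jaw":0,"x":0,"y":0,"z":0,"twist":-0.07},
    {"jaw":0,"x":0,"y":0,"z":0,"twist":-0.07},
    {"jaw":0,"x":0.4,"y":1.6,"z":0,"twist":0},
    {"jaw":0,"x":0.7,"y":3,"z":0,"twist":0},
    {"jaw":0,"x":0.74,"y":3.4,"z":0,"twist":0},
    {"jaw":0,"x":0.74,"y":3.4,"z":0,"twist":0},
    {"jaw":0,"x":0.74,"y":3.4,"z":0,"twist":0},
    {"jaw":0,"x":0.74,"y":3.4,"z":0,"twist":0}
  ]
}}

```text
time_s: 47.15
eef_pos: [0.5154, -0.196, 0.2264]
ee_rot: [-180.0, -0.2, 173.5]
ft_force: [0.7, -0.4, -3.2]
width: 0.17
grip_force: 63.8
```

{"fn": "move_arm", "kwargs": {
  "targets": [
    {"jaw":0,"x":0.74,"y":3.4,"z":0,"twist":0},
    {"jaw":0,"x":0.74,"y":3.4,"z":0,"twist":0},
    {"jaw":0,"x":0.74,"y":3.4,"z":0,"twist":0},
    {"jaw":0,"x":0.74,"y":3.4,"z":0,"twist":0},
    {"jaw":0,"x":0.74,"y":3.4,"z":0,"twist":0},
    {"jaw":0,"x":0.74,"y":3.4,"z":0,"twist":0},
    {"jaw":0,"x":0.74,"y":3.4,"z":0,"twist":0},
    {"jaw":0,"x":0.74,"y":3.4,"z":0,"twist":0}
  ]
}}

```text
time_s: 47.82
eef_pos: [0.4873, 0.081, 0.2269]
ee_rot: [180.0, -0.2, 173.5]
ft_force: [1.4, -0.8, -4.3]
width: 0.167
grip_force: 63.8
```

{"fn": "move_arm", "kwargs": {
  "targets": [
    {"jaw":0,"x":0.5,"y":2.5,"z":0,"twist":0},
    {"jaw":0,"x":0.2,"y":1,"z":0,"twist":0},
    {"jaw":0,"x":0,"y":0,"z":0,"twist":0},
    {"jaw":0,"x":0,"y":0,"z":2,"twist":0},
    {"jaw":0,"x":0,"y":0,"z":2,"twist":0},
    {"jaw":0,"x":0,"y":0,"z":1,"twist":0},
    {"jaw":0,"x":0,"y":0,"z":0,"twist":0},
    {"jaw":0,"x":0,"y":0,"z":0,"twist":0}
  ]
}}

```text
time_s: 48.48
eef_pos: [0.4845, 0.1142, 0.1767]
ee_rot: [-180.0, -0.2, 173.5]
ft_force: [-0.7, -1.0, -4.0]
width: 0.168
grip_force: 63.8
```

Run:
```python
from h import *
to(.4847,.1418,.145,173.5)
kline();key()
```

```text
t 48.5 pos [0.4845 0.1142 0.1767] yaw 173.47 F [-0.7 -1.  -4. ] w 0.168 | twist rad -0.001 x 0.29 y 2.74 z 3.17
side slope deg -2.48 axis z at u0 0.022 w0 -0.0076 yawslope deg 0.67 umax 0.125
top slope deg -8.63 axis z at u0 0.0326 w0 0.0033 yawslope deg -5.03 umax 0.122
side 1346 u -0.04 0.163 z -0.19 0.033
  u -0.06 34 z med/min/max -0.1527 -0.167 -0.138 w -0.0013
  u -0.03 234 z med/min/max -0.137 -0.168 -0.025 w -0.0021
  u 0.0 389 z med/min/max -0.1444 -0.189 0.032 w -0.0027
  u 0.03 272 z med/min/max -0.1477 -0.19 0.032 w -0.0046
  u 0.06 121 z med/min/max 0.0237 0.012 0.033 w -0.0062
  u 0.09 120 z med/min/max 0.0224 0.012 0.03 w -0.0062
  u 0.12 124 z med/min/max 0.0217 0.011 0.029 w -0.007
  u 0.15 52 z med/min/max 0.0206 0.008 0.026 w -0.0065
top 495 u -0.063 0.121 z -0.189 0.029
  u -0.06 57 z med/min/max -0.1817 -0.186 -0.136 w -0.0032
  u -0.03 190 z med/min/max -0.1556 -0.188 -0.026 w -0.0035
  u 0.03 132 z med/min/max -0.1843 -0.189 0.025 w -0.0011
  u 0.06 48 z med/min/max 0.0254 0.015 0.029 w -0.0042
  u 0.09 58 z med/min/max 0.0234 0.014 0.029 w -0.0056
```

Held well. I centre over the bolt and come down close.

{"fn": "move_arm", "kwargs": {
  "targets": [
    {"jaw":0,"x":0.15,"y":1.4,"z":0,"twist":0},
    {"jaw":0,"x":0.14,"y":1.34,"z":0,"twist":0},
    {"jaw":0,"x":0,"y":0,"z":1.5,"twist":0},
    {"jaw":0,"x":0,"y":0,"z":1.5,"twist":0},
    {"jaw":0,"x":0,"y":0,"z":0.8,"twist":0},
    {"jaw":0,"x":0,"y":0,"z":0,"twist":0},
    {"jaw":0,"x":0,"y":0,"z":0,"twist":0},
    {"jaw":0,"x":0,"y":0,"z":0,"twist":0}
  ]
}}

```text
time_s: 49.35
eef_pos: [0.4851, 0.1426, 0.1396]
ee_rot: [180.0, -0.1, 173.5]
ft_force: [-0.4, -0.5, -4.6]
width: 0.165
grip_force: 63.8
```

Run:
```python
from h import *
to(.4847,.1418,.132,173.5)
d=cap('side');c=cap('top')
A=np.hstack([cv2.resize(c['frame'][260:340,190:290],(400,320),interpolation=3),cv2.resize(d['frame'][160:240,190:290],(400,320),interpolation=3)])
cv2.imwrite('pics/in1.png',A[:,:,::-1])
```

```text
t 49.4 pos [0.4851 0.1426 0.1396] yaw 173.51 F [-0.4 -0.5 -4.6] w 0.165 | twist rad 0.0 x 0.03 y -0.08 z 0.76
```

View pics/in1.png

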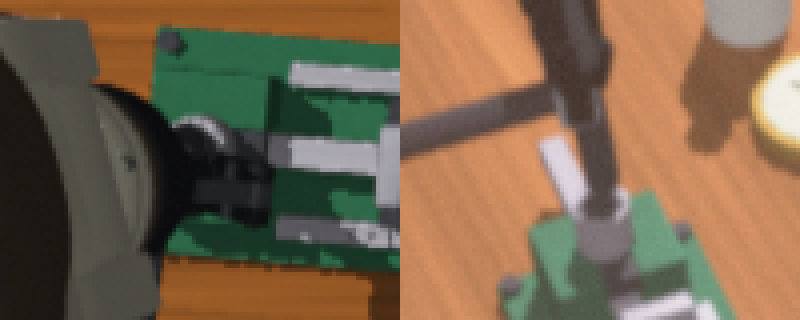

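{"fn": "move_arm", "kwargs": {
  "targets": [
    {"jaw":0,"x":0,"y":-0.08,"z":0.4,"twist":0},
    {"jaw":0,"x":0,"y":0,"z":0.4,"twist":0},
    {"jaw":0,"x":0,"y":0,"z":0.4,"twist":0},
    {"jaw":0,"x":0,"y":0,"z":0.2,"twist":0},
    {"jaw":0,"x":0,"y":0,"z":0.2,"twist":0},
    {"jaw":0,"x":0,"y":0,"z":0,"twist":0},
    {"jaw":0,"x":0,"y":0,"z":0,"twist":0},
    {"jaw":0,"x":0,"y":0,"z":0,"twist":0}
  ]
}}

```text
time_s: 50.12
eef_pos: [0.4844, 0.1418, 0.1226]
ee_rot: [-180.0, -0.2, 173.5]
ft_force: [-0.7, 0.9, -5.1]
width: 0.17
grip_force: 63.8
```

Run:
```python
from h import *
to(.4847,.1418,.098,173.5);print(state()['moment'])
kline(.04,.12)
```

```text
t 50.1 pos [0.4844 0.1418 0.1226] yaw 173.53 F [-0.7  0.9 -5.1] w 0.17 | twist rad 0.0 x -0.03 y 0.0 z 2.46
[-0.007952    0.08169932 -0.00311607]
side slope deg -1.27 axis z at u0 0.0215 w0 -0.0075 yawslope deg 0.66 umax 0.12
top slope deg -2.38 axis z at u0 0.0235 w0 -0.0008 yawslope deg -0.94 umax 0.12
```

{"fn": "move_arm", "kwargs": {
  "targets": [
    {"jaw":0,"x":0,"y":0,"z":0.2,"twist":0},
    {"jaw":0,"x":0,"y":0,"z":0.2,"twist":0},
    {"jaw":0,"x":0,"y":0,"z":0,"twist":0},
    {"jaw":0,"x":0,"y":0,"z":0,"twist":0},
    {"jaw":0,"x":0,"y":0,"z":0,"twist":0},
    {"jaw":0,"x":0,"y":0,"z":0,"twist":0},
    {"jaw":0,"x":0,"y":0,"z":0,"twist":0},
    {"jaw":0,"x":0,"y":0,"z":0,"twist":0}
  ]
}}

```text
time_s: 50.88
eef_pos: [0.4843, 0.1418, 0.1183]
ee_rot: [-180.0, -0.3, 173.5]
ft_force: [-3.6, 0.2, -6.2]
width: 0.167
grip_force: 63.6
```

{"fn": "move_arm", "kwargs": {
  "targets": [
    {"jaw":0,"x":0,"y":0,"z":0.2,"twist":0},
    {"jaw":0,"x":0,"y":0,"z":0.1,"twist":0},
    {"jaw":0,"x":0,"y":0,"z":0,"twist":0},
    {"jaw":0,"x":0,"y":0,"z":0,"twist":0},
    {"jaw":0,"x":0,"y":0,"z":0,"twist":0},
    {"jaw":0,"x":0,"y":0,"z":0,"twist":0},
    {"jaw":0,"x":0,"y":0,"z":0,"twist":0},
    {"jaw":0,"x":0,"y":0,"z":0,"twist":0}
  ]
}}

```text
time_s: 51.55
eef_pos: [0.4844, 0.1419, 0.1158]
ee_rot: [180.0, -0.2, 173.5]
ft_force: [-5.2, 2.1, -0.8]
width: 0.169
grip_force: 64.1
```

{"fn": "move_arm", "kwargs": {
  "targets": [
    {"jaw":0,"x":0.1,"y":0.03,"z":0,"twist":0},
    {"jaw":0,"x":0,"y":0,"z":0.2,"twist":0},
    {"jaw":0,"x":0,"y":0,"z":0.1,"twist":0},
    {"jaw":0,"x":0,"y":0,"z":0,"twist":0},
    {"jaw":0,"x":0,"y":0,"z":0,"twist":0},
    {"jaw":0,"x":0,"y":0,"z":0,"twist":0},
    {"jaw":0,"x":0,"y":0,"z":0,"twist":0},
    {"jaw":0,"x":0,"y":0,"z":0,"twist":0}
  ]
}}

```text
time_s: 52.22
eef_pos: [0.4835, 0.1422, 0.1124]
ee_rot: [-180.0, -0.2, 173.5]
ft_force: [-3.4, 0.2, -2.3]
width: 0.168
grip_force: 64.0
```

Run:
```python
from h import *
to(.4847,.1418,.098,173.5);print(state()['moment'])
kline(.04,.12)
```

```text
t 52.2 pos [0.4835 0.1422 0.1124] yaw 173.53 F [-3.4  0.2 -2.3] w 0.168 | twist rad 0.0 x -0.13 y -0.03 z 1.44
[ 0.21153366  0.80756252 -0.03824503]
side slope deg -1.62 axis z at u0 0.0227 w0 -0.0045 yawslope deg -1.06 umax 0.12
top slope deg 55.34 axis z at u0 -0.1271 w0 -0.0063 yawslope deg 2.32 umax 0.119
```

{"fn": "move_arm", "kwargs": {
  "targets": [
    {"jaw":0,"x":0.05,"y":0,"z":0.2,"twist":0},
    {"jaw":0,"x":0,"y":0,"z":0.2,"twist":0},
    {"jaw":0,"x":0,"y":0,"z":0.1,"twist":0},
    {"jaw":0,"x":0,"y":0,"z":0,"twist":0},
    {"jaw":0,"x":0,"y":0,"z":0,"twist":0},
    {"jaw":0,"x":0,"y":0,"z":0,"twist":0},
    {"jaw":0,"x":0,"y":0,"z":0,"twist":0},
    {"jaw":0,"x":0,"y":0,"z":0,"twist":0}
  ]
}}

```text
time_s: 52.98
eef_pos: [0.483, 0.1422, 0.1074]
ee_rot: [-180.0, -0.2, 173.5]
ft_force: [-2.3, 0.4, -6.0]
width: 0.171
grip_force: 63.6
```

{"fn": "move_arm", "kwargs": {
  "targets": [
    {"jaw":0,"x":0.03,"y":0,"z":0.2,"twist":0},
    {"jaw":0,"x":0,"y":0,"z":0.2,"twist":0},
    {"jaw":0,"x":0,"y":0,"z":0,"twist":0},
    {"jaw":0,"x":0,"y":0,"z":0,"twist":0},
    {"jaw":0,"x":0,"y":0,"z":0,"twist":0},
    {"jaw":0,"x":0,"y":0,"z":0,"twist":0},
    {"jaw":0,"x":0,"y":0,"z":0,"twist":0},
    {"jaw":0,"x":0,"y":0,"z":0,"twist":0}
  ]
}}

```text
time_s: 53.65
eef_pos: [0.4827, 0.1423, 0.1035]
ee_rot: [-180.0, -0.2, 173.5]
ft_force: [-0.9, 0.3, -5.6]
width: 0.167
grip_force: 63.7
```

Run:
```python
from h import *
to(.4847,.1418,.098,173.5);print(state()['moment'])
kline(.04,.12)
```

```text
t 53.6 pos [0.4827 0.1423 0.1035] yaw 173.52 F [-0.9  0.3 -5.6] w 0.167 | twist rad 0.0 x -0.21 y -0.03 z 0.55
[ 0.10503493  0.1913057  -0.01521033]
side slope deg -0.6 axis z at u0 0.0208 w0 -0.0029 yawslope deg -2.12 umax 0.12
top slope deg 64.38 axis z at u0 -0.1934 w0 -0.0059 yawslope deg 1.69 umax 0.119
```

{"fn": "move_arm", "kwargs": {
  "targets": [
    {"jaw":0,"x":0,"y":0,"z":0.2,"twist":0},
    {"jaw":0,"x":0,"y":0,"z":0.15,"twist":0},
    {"jaw":0,"x":0,"y":0,"z":0,"twist":0},
    {"jaw":0,"x":0,"y":0,"z":0,"twist":0},
    {"jaw":0,"x":0,"y":0,"z":0,"twist":0},
    {"jaw":0,"x":0,"y":0,"z":0,"twist":0},
    {"jaw":0,"x":0,"y":0,"z":0,"twist":0},
    {"jaw":0,"x":0,"y":0,"z":0,"twist":0}
  ]
}}

```text
time_s: 54.42
eef_pos: [0.4827, 0.1423, 0.1]
ee_rot: [-180.0, -0.2, 173.5]
ft_force: [-1.1, 0.6, -5.5]
width: 0.168
grip_force: 63.7
```

{"fn": "move_arm", "kwargs": {
  "targets": [
    {"jaw":0,"x":0,"y":0,"z":0.2,"twist":0},
    {"jaw":0,"x":0,"y":0,"z":0,"twist":0},
    {"jaw":0,"x":0,"y":0,"z":0,"twist":0},
    {"jaw":0,"x":0,"y":0,"z":0,"twist":0},
    {"jaw":0,"x":0,"y":0,"z":0,"twist":0},
    {"jaw":0,"x":0,"y":0,"z":0,"twist":0},
    {"jaw":0,"x":0,"y":0,"z":0,"twist":0},
    {"jaw":0,"x":0,"y":0,"z":0,"twist":0}
  ]
}}

```text
time_s: 55.08
eef_pos: [0.4827, 0.1423, 0.0981]
ee_rot: [-180.0, -0.2, 173.5]
ft_force: [-1.5, -0.2, -4.6]
width: 0.17
grip_force: 63.8
```

Run:
```python
from h import *
to(.4847,.1418,.098,173.5);print(state()['moment'])
kline(.06,.12)
```

```text
t 55.1 pos [0.4827 0.1423 0.0981] yaw 173.52 F [-1.5 -0.2 -4.6] w 0.17 | twist rad 0.0 x -0.21 y -0.03 z 0.01
[ 0.0962345   0.11306637 -0.02912921]
side slope deg -2.64 axis z at u0 0.0236 w0 -0.0059 yawslope deg -0.12 umax 0.12
top slope deg -3.9 axis z at u0 0.0263 w0 -0.0009 yawslope deg -1.52 umax 0.119
```

{"fn": "move_arm", "kwargs": {
  "targets": [
    {"jaw":0,"x":0,"y":0,"z":0.15,"twist":0},
    {"jaw":0,"x":0,"y":0,"z":0,"twist":0},
    {"jaw":0,"x":0,"y":0,"z":0,"twist":0},
    {"jaw":0,"x":0,"y":0,"z":0,"twist":0},
    {"jaw":0,"x":0,"y":0,"z":0,"twist":0},
    {"jaw":0,"x":0,"y":0,"z":0,"twist":0},
    {"jaw":0,"x":0,"y":0,"z":0,"twist":0},
    {"jaw":0,"x":0,"y":0,"z":0,"twist":0}
  ]
}}

```text
time_s: 55.85
eef_pos: [0.4831, 0.1424, 0.0977]
ee_rot: [180.0, -0.1, 173.5]
ft_force: [-3.5, -0.0, 6.5]
width: 0.168
grip_force: 65.0
```

{"fn": "move_arm", "kwargs": {
  "targets": [
    {"jaw":0,"x":0,"y":0,"z":0.15,"twist":0},
    {"jaw":0,"x":0,"y":0,"z":0,"twist":0},
    {"jaw":0,"x":0,"y":0,"z":0,"twist":0},
    {"jaw":0,"x":0,"y":0,"z":0,"twist":0},
    {"jaw":0,"x":0,"y":0,"z":0,"twist":0},
    {"jaw":0,"x":0,"y":0,"z":0,"twist":0},
    {"jaw":0,"x":0,"y":0,"z":0,"twist":0},
    {"jaw":0,"x":0,"y":0,"z":0,"twist":0}
  ]
}}

```text
time_s: 56.52
eef_pos: [0.4834, 0.1426, 0.0976]
ee_rot: [179.9, -0.0, 173.5]
ft_force: [-5.9, 0.4, 15.2]
width: 0.172
grip_force: 66.0
```

Seated at the floor. Next I release, rise and regrasp near the end of the long arm.

{"fn": "move_arm", "kwargs": {
  "targets": [
    {"jaw":0.5,"x":0,"y":0,"z":0,"twist":0},
    {"jaw":0.5,"x":0,"y":0,"z":0,"twist":0},
    {"jaw":0.5,"x":0,"y":0,"z":0,"twist":0},
    {"jaw":0.5,"x":0,"y":0,"z":0,"twist":0},
    {"jaw":0.5,"x":0,"y":0,"z":-1,"twist":0},
    {"jaw":0.5,"x":0,"y":0,"z":-3,"twist":0},
    {"jaw":0.5,"x":0,"y":0,"z":-4,"twist":0},
    {"jaw":0.5,"x":0,"y":0,"z":-1.5,"twist":0}
  ]
}}

```text
time_s: 57.18
eef_pos: [0.4838, 0.1425, 0.1953]
ee_rot: [179.9, 0.0, 173.5]
ft_force: [0.3, 0.8, 1.4]
width: 0.497
grip_force: 0.0
```

{"fn": "move_arm", "kwargs": {
  "targets": [
    {"jaw":0.5,"x":3,"y":0,"z":0,"twist":0},
    {"jaw":0.5,"x":4,"y":0,"z":0,"twist":0},
    {"jaw":0.5,"x":4,"y":0,"z":0,"twist":0},
    {"jaw":0.5,"x":3.5,"y":0,"z":0,"twist":0},
    {"jaw":0.5,"x":0,"y":0,"z":0,"twist":0},
    {"jaw":0.5,"x":0,"y":0,"z":0,"twist":0},
    {"jaw":0.5,"x":0,"y":0,"z":0,"twist":0},
    {"jaw":0.5,"x":0,"y":0,"z":0,"twist":0}
  ]
}}

```text
time_s: 57.85
eef_pos: [0.3397, 0.1587, 0.1908]
ee_rot: [-180.0, -0.2, 173.5]
ft_force: [-0.6, 0.5, 1.0]
width: 0.502
grip_force: 0.0
```

```bash
cat >> h.py <<'E'
def kpose(x0,x1,y0,y1,zmin=.115,zmax=.17):
    # world fit of the lying long arm, both views
    for n in('side','top'):
        c=cap(n);X=cloud(c);f=c['frame'].astype(int)
        k=(X[...,0]>x0)&(X[...,0]<x1)&(X[...,1]>y0)&(X[...,1]<y1)&(X[...,2]>zmin)&(X[...,2]<zmax)&(f.max(-1)<150)&(f.max(-1)-f.min(-1)<45)
        n_,l,st,_=cv2.connectedComponentsWithStats(k.astype(np.uint8))
        if n_<2: print(n,'none');continue
        B=X[l==1+np.argmax(st[1:,4])]
        v=cv2.fitLine((B[:,:2]*1000).astype(np.float32),2,0,.01,.01).ravel()
        az=np.degrees(np.arctan2(v[1],v[0]))
        t=(B[:,:2]*1000-v[2:])@v[:2];e=[v[2:]+t.min()*v[:2],v[2:]+t.max()*v[:2]]
        g=np.polyfit(t/1000,B[:,2],1);print(n,len(B),'az',az.round(1),'ends',np.round(e,1).tolist(),'zmax at ends',[B[t<t.min()+15,2].max().round(4),B[t>t.max()-15,2].max().round(4)],'slope',np.degrees(np.arctan(g[0])).round(2))
E
python3 - <<'E'
from h import *
to(.3395,.159,.115,173.5)
kpose(.28,.51,.1,.22)
row()
E
```

```text
t 57.9 pos [0.3397 0.1587 0.1908] yaw 173.5 F [-0.6  0.5  1. ] w 0.502 | twist rad 0.0 x 0.02 y 0.03 z 7.58
side 661 az -7.3 ends [[313.9, 157.5], [490.0, 135.1]] zmax at ends [np.float64(0.1265), np.float64(0.1509)] slope 5.7
top 918 az -7.5 ends [[314.8, 163.6], [493.0, 140.3]] zmax at ends [np.float64(0.1267), np.float64(0.1502)] slope 7.29
side 0.078 86 [0.4819 0.0379 0.0904] [0.039 0.009 0.006]
side 0.078 77 [ 0.4795 -0.0101  0.0878] [0.019 0.02  0.007]
side 0.078 80 [ 0.4714 -0.0684  0.0876] [0.02  0.019 0.007]
side 0.078 88 [ 0.4682 -0.1291  0.088 ] [0.019 0.018 0.007]
side 0.1 126 [0.4818 0.0419 0.109 ] [0.04  0.017 0.007]
side 0.085 96 [0.4892 0.1363 0.0948] [0.028 0.027 0.006]
top 0.078 81 [ 0.4809 -0.007   0.0884] [0.018 0.018 0.005]
top 0.078 83 [ 0.4717 -0.0666  0.0877] [0.018 0.019 0.007]
top 0.078 83 [ 0.4686 -0.1261  0.0877] [0.017 0.018 0.006]
top 0.1 149 [0.4822 0.0443 0.1089] [0.038 0.014 0.007]
top 0.085 127 [0.4903 0.1421 0.0938] [0.031 0.031 0.007]
```

{"fn": "move_arm", "kwargs": {
  "targets": [
    {"jaw":0.5,"x":0,"y":0,"z":3,"twist":0},
    {"jaw":0.5,"x":0,"y":0,"z":3,"twist":0},
    {"jaw":0.5,"x":0,"y":0,"z":2,"twist":0},
    {"jaw":0.5,"x":0,"y":0,"z":0.8,"twist":0},
    {"jaw":0.5,"x":0,"y":0,"z":0,"twist":0},
    {"jaw":0,"x":0,"y":0,"z":0,"twist":0},
    {"jaw":0,"x":0,"y":0,"z":0,"twist":0},
    {"jaw":0,"x":0,"y":0,"z":0,"twist":0}
  ]
}}

```text
time_s: 58.72
eef_pos: [0.3394, 0.159, 0.104]
ee_rot: [179.9, -0.1, 173.5]
ft_force: [-0.6, 0.6, -0.1]
width: 0.08
grip_force: 0.0
```

{"fn": "move_arm", "kwargs": {
  "targets": [
    {"jaw":0,"x":0,"y":0,"z":0,"twist":0},
    {"jaw":0,"x":0,"y":0,"z":0,"twist":0},
    {"jaw":0,"x":0,"y":0,"z":0,"twist":0},
    {"jaw":0,"x":0,"y":0,"z":-0.3,"twist":0},
    {"jaw":0,"x":0,"y":0,"z":-0.4,"twist":0},
    {"jaw":0,"x":0,"y":0,"z":-0.3,"twist":0},
    {"jaw":0,"x":0,"y":0,"z":0,"twist":0},
    {"jaw":0,"x":0,"y":0,"z":0,"twist":0}
  ]
}}

```text
time_s: 59.38
eef_pos: [0.3388, 0.1588, 0.1129]
ee_rot: [180.0, -0.2, 173.5]
ft_force: [0.9, 0.5, 0.3]
width: -0.001
grip_force: 0.0
```

Run:
```python
from h import *
to(.3395,.159,.115,173.5);print(state()['moment'])
kpose(.36,.51,.1,.22)
```

```text
t 59.4 pos [0.3388 0.1588 0.1129] yaw 173.52 F [0.9 0.5 0.3] w -0.001 | twist rad 0.0 x -0.06 y 0.03 z -0.21
[-0.03247223  0.01896956  0.00083176]
side 516 az -7.5 ends [[359.4, 152.1], [490.8, 134.7]] zmax at ends [np.float64(0.1328), np.float64(0.1506)] slope 5.04
top 722 az -7.3 ends [[359.1, 157.7], [493.0, 140.5]] zmax at ends [np.float64(0.1329), np.float64(0.1507)] slope 6.55
```

Run:
```python
from h import *
d=cap('side');c=cap('top')
A=np.hstack([cv2.resize(c['frame'][250:410,150:310],(400,400),interpolation=3),cv2.resize(d['frame'][130:270,110:250],(400,400),interpolation=3)])
cv2.imwrite('pics/g1.png',A[:,:,::-1])
kpose(.28,.51,.1,.22,.1)
```

```text
side 815 az -6.7 ends [[313.8, 156.1], [494.7, 134.8]] zmax at ends [np.float64(0.1589), np.float64(0.1488)] slope -0.05
top 866 az -6.8 ends [[340.5, 158.8], [496.3, 140.4]] zmax at ends [np.float64(0.1687), np.float64(0.152)] slope 2.32
```

View pics/g1.png

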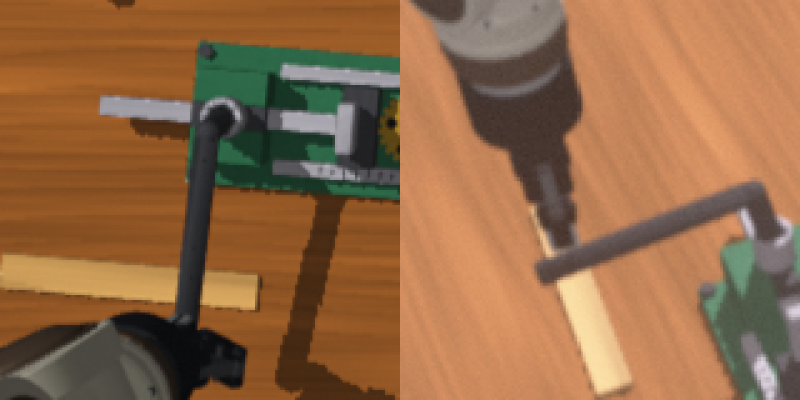

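Run:
```python
from h import *
for n in('side','top'):
    X=cloud(cap(n))
    for x0 in(.318,.328,.334,.340,.346,.356,.366):
        B=X[(X[...,0]>x0-.003)&(X[...,0]<x0+.003)&(X[...,1]>.12)&(X[...,1]<.2)&(X[...,2]>.09)&(X[...,2]<.18)]
        for a in np.arange(.10,.165,.01):
            k=B[(B[:,2]>a)&(B[:,2]<a+.01)]
            if len(k)>1:print(n,x0,'z',a.round(2),len(k),'y',k[:,1].min().round(4),k[:,1].max().round(4))
```

```text
side 0.318 z 0.1 3 y 0.1542 0.1578
side 0.318 z 0.11 13 y 0.1505 0.1679
side 0.318 z 0.12 13 y 0.1489 0.1694
side 0.328 z 0.11 7 y 0.1501 0.1617
side 0.328 z 0.12 17 y 0.149 0.1665
side 0.328 z 0.14 7 y 0.1478 0.1546
side 0.328 z 0.15 8 y 0.1437 0.1564
side 0.328 z 0.16 4 y 0.1453 0.1518
side 0.334 z 0.11 8 y 0.149 0.1541
side 0.334 z 0.12 18 y 0.1499 0.1666
side 0.334 z 0.13 2 y 0.1528 0.1531
side 0.334 z 0.14 5 y 0.1464 0.1526
side 0.334 z 0.15 7 y 0.1442 0.1461
side 0.334 z 0.16 10 y 0.1429 0.1494
side 0.34 z 0.11 6 y 0.1493 0.1525
side 0.34 z 0.12 19 y 0.1492 0.1661
side 0.34 z 0.14 3 y 0.1443 0.1519
side 0.34 z 0.15 9 y 0.1422 0.1479
side 0.34 z 0.16 13 y 0.142 0.1479
side 0.346 z 0.11 7 y 0.1485 0.1537
side 0.346 z 0.12 19 y 0.1494 0.1673
side 0.346 z 0.14 5 y 0.1487 0.1522
side 0.346 z 0.15 8 y 0.1496 0.1526
side 0.346 z 0.16 2 y 0.1511 0.1517
side 0.356 z 0.11 6 y 0.1466 0.1521
side 0.356 z 0.12 18 y 0.1455 0.169
side 0.356 z 0.13 3 y 0.153 0.1565
side 0.366 z 0.11 6 y 0.1477 0.1519
side 0.366 z 0.12 17 y 0.1451 0.1678
side 0.366 z 0.13 4 y 0.1443 0.1563
top 0.34 z 0.11 2 y 0.1521 0.1523
top 0.34 z 0.12 4 y 0.152 0.1546
top 0.34 z 0.16 2 y 0.1451 0.1463
top 0.346 z 0.11 2 y 0.1513 0.1518
top 0.346 z 0.12 21 y 0.1507 0.1674
top 0.346 z 0.14 5 y 0.1475 0.1552
top 0.346 z 0.15 12 y 0.1458 0.1602
top 0.346 z 0.16 8 y 0.146 0.1583
top 0.356 z 0.12 27 y 0.15 0.1671
top 0.356 z 0.13 3 y 0.1548 0.1604
top 0.366 z 0.12 25 y 0.1491 0.1651
top 0.366 z 0.13 8 y 0.1547 0.1604
```

The fingers closed just above the arm: the true fingertips sit about 2 cm above the nominal TCP, which agrees with the key's offset in the grip. I go lower.

{"fn": "move_arm", "kwargs": {
  "targets": [
    {"jaw":0.5,"x":0,"y":0,"z":0,"twist":0},
    {"jaw":0.5,"x":0,"y":0,"z":0,"twist":0},
    {"jaw":0.5,"x":0,"y":0,"z":0,"twist":0},
    {"jaw":0.5,"x":0,"y":0,"z":0,"twist":0},
    {"jaw":0.5,"x":0,"y":0,"z":0,"twist":0},
    {"jaw":0.5,"x":0,"y":-0.1,"z":1,"twist":0},
    {"jaw":0.5,"x":0,"y":0,"z":1,"twist":0},
    {"jaw":0.5,"x":0,"y":0,"z":1,"twist":0}
  ]
}}

```text
time_s: 60.45
eef_pos: [0.3382, 0.1575, 0.0813]
ee_rot: [-180.0, -0.2, 173.5]
ft_force: [0.4, -0.3, -0.5]
width: 0.502
grip_force: 0.0
```

{"fn": "move_arm", "kwargs": {
  "targets": [
    {"jaw":0,"x":0,"y":0,"z":0,"twist":0},
    {"jaw":0,"x":0,"y":0,"z":0,"twist":0},
    {"jaw":0,"x":0,"y":0,"z":0,"twist":0},
    {"jaw":0,"x":0,"y":0,"z":0,"twist":0},
    {"jaw":0,"x":0,"y":0,"z":0,"twist":0},
    {"jaw":0,"x":0,"y":0,"z":0,"twist":0},
    {"jaw":0,"x":0,"y":0,"z":0,"twist":0},
    {"jaw":0,"x":0,"y":0,"z":0,"twist":0}
  ]
}}

```text
time_s: 61.12
eef_pos: [0.3381, 0.1578, 0.0827]
ee_rot: [180.0, -0.3, 173.5]
ft_force: [-5.3, 1.3, -0.1]
width: 0.17
grip_force: 58.7
```

Run:
```python
from h import *
to(.3395,.159,.1,173.5);print(state()['moment'])
kpose(.36,.51,.1,.22)
```

```text
t 61.1 pos [0.3381 0.1578 0.0827] yaw 173.53 F [-5.3  1.3 -0.1] w 0.17 | twist rad 0.001 x -0.12 y 0.14 z -1.73
[0.40829878 1.04698193 0.0969103 ]
side 519 az -6.7 ends [[360.0, 150.1], [489.9, 134.7]] zmax at ends [np.float64(0.1351), np.float64(0.1508)] slope 4.48
top 725 az -6.4 ends [[359.4, 155.5], [493.1, 140.4]] zmax at ends [np.float64(0.1347), np.float64(0.152)] slope 5.99
```

{"fn": "move_arm", "kwargs": {
  "targets": [
    {"jaw":0,"x":0,"y":0,"z":-0.4,"twist":0},
    {"jaw":0,"x":0,"y":0,"z":-0.4,"twist":0},
    {"jaw":0,"x":-0.04,"y":1.06,"z":0,"twist":0.07},
    {"jaw":0,"x":-0.04,"y":1.06,"z":0,"twist":0.07},
    {"jaw":0,"x":-0.04,"y":1.06,"z":0,"twist":0.07},
    {"jaw":0,"x":-0.04,"y":1.06,"z":0,"twist":0.07},
    {"jaw":0,"x":0,"y":0,"z":0,"twist":0},
    {"jaw":0,"x":0,"y":0,"z":0,"twist":0}
  ]
}}

```text
time_s: 61.88
eef_pos: [0.35, 0.1976, 0.0905]
ee_rot: [-179.8, -0.1, 157.4]
ft_force: [4.2, -7.5, -3.1]
width: 0.162
grip_force: 59.4
```

Run:
```python
from h import *
to(.3395,.159,.1,157.5);s=state();print(s['moment']);d=s['eef_pos'][:2]-np.array([.4888,.1415]);print(np.hypot(*d),np.degrees(np.arctan2(d[1],d[0])))
kpose(.375,.51,.1,.25)
```

```text
t 61.9 pos [0.35   0.1976 0.0905] yaw 157.44 F [ 4.2 -7.5 -3.1] w 0.162 | twist rad -0.001 x -0.5 y -3.97 z -0.95
[-1.43178057 -0.43207803  0.15189895]
0.14967886126869961 157.9822460896105
side 484 az -22.1 ends [[373.6, 182.0], [491.3, 134.2]] zmax at ends [np.float64(0.1417), np.float64(0.1494)] slope 1.02
top 697 az -22.3 ends [[373.9, 188.6], [494.8, 139.1]] zmax at ends [np.float64(0.1418), np.float64(0.1522)] slope 2.93
```

{"fn": "move_arm", "kwargs": {
  "targets": [
    {"jaw":0,"x":0.05,"y":1.05,"z":0,"twist":0.07},
    {"jaw":0,"x":0,"y":1.05,"z":0,"twist":0.07},
    {"jaw":0,"x":-0.03,"y":1.05,"z":0,"twist":0.07},
    {"jaw":0,"x":-0.03,"y":1.05,"z":0,"twist":0.07},
    {"jaw":0,"x":-0.03,"y":1.05,"z":0,"twist":0.07},
    {"jaw":0,"x":0,"y":0,"z":0,"twist":0},
    {"jaw":0,"x":0,"y":0,"z":0,"twist":0},
    {"jaw":0,"x":0,"y":0,"z":0,"twist":0}
  ]
}}

```text
time_s: 62.65
eef_pos: [0.3769, 0.2415, 0.0901]
ee_rot: [-179.7, 0.1, 137.4]
ft_force: [4.3, -9.8, -3.1]
width: 0.165
grip_force: 59.8
```

Run:
```python
from h import *
to(.3395,.159,.1,137.5);s=state();print(s['moment']);d=s['eef_pos'][:2]-np.array([.4888,.1415]);print(np.hypot(*d),np.degrees(np.arctan2(d[1],d[0])))
kpose(.395,.51,.1,.28)
```

```text
t 62.6 pos [0.3769 0.2415 0.0901] yaw 137.38 F [ 4.3 -9.8 -3.1] w 0.165 | twist rad -0.002 x -2.82 y -8.61 z -0.99
[-1.86151335 -0.65390465  0.38441841]
0.15013024831396252 138.21257196287056
side 450 az -41.9 ends [[392.6, 220.3], [489.8, 133.1]] zmax at ends [np.float64(0.1404), np.float64(0.1494)] slope 1.4
top 682 az -42.1 ends [[390.9, 230.4], [493.4, 137.8]] zmax at ends [np.float64(0.1396), np.float64(0.1513)] slope 2.81
```

{"fn": "move_arm", "kwargs": {
  "targets": [
    {"jaw":0,"x":0,"y":0.8,"z":0,"twist":0.052},
    {"jaw":0,"x":-0.02,"y":0.8,"z":0,"twist":0.052},
    {"jaw":0,"x":-0.02,"y":0.8,"z":0,"twist":0.052},
    {"jaw":0,"x":0,"y":0,"z":0,"twist":0},
    {"jaw":0,"x":0,"y":0,"z":0,"twist":0},
    {"jaw":0,"x":0,"y":0,"z":0,"twist":0},
    {"jaw":0,"x":0,"y":0,"z":0,"twist":0},
    {"jaw":0,"x":0,"y":0,"z":0,"twist":0}
  ]
}}

```text
time_s: 63.42
eef_pos: [0.3938, 0.258, 0.0901]
ee_rot: [-179.7, 0.1, 128.4]
ft_force: [2.1, -9.8, -2.9]
width: 0.162
grip_force: 59.9
```

{"fn": "move_arm", "kwargs": {
  "targets": [
    {"jaw":0,"x":0,"y":0.4,"z":0,"twist":0.026},
    {"jaw":0,"x":0,"y":0,"z":0,"twist":0},
    {"jaw":0,"x":0,"y":0,"z":0,"twist":0},
    {"jaw":0,"x":0,"y":0,"z":0,"twist":0},
    {"jaw":0,"x":0,"y":0,"z":0,"twist":0},
    {"jaw":0,"x":0,"y":0,"z":0,"twist":0},
    {"jaw":0,"x":0,"y":0,"z":0,"twist":0},
    {"jaw":0,"x":0,"y":0,"z":0,"twist":0}
  ]
}}

```text
time_s: 64.08
eef_pos: [0.3968, 0.2604, 0.0901]
ee_rot: [-179.7, 0.0, 127.0]
ft_force: [1.2, -10.3, -3.3]
width: 0.16
grip_force: 59.9
```

Run:
```python
from h import *
to(.3395,.159,.1,127);s=state();print(s['moment']);d=s['eef_pos'][:2]-np.array([.4888,.1415]);print(np.hypot(*d),np.degrees(np.arctan2(d[1],d[0])))
kpose(.41,.51,.1,.28)
```

```text
t 64.1 pos [0.3968 0.2604 0.0901] yaw 126.95 F [  1.2 -10.3  -3.3] w 0.16 | twist rad -0.001 x -4.65 y -10.68 z -0.99
[-1.70714149  0.04718498  0.28613377]
0.15037161775930072 127.74466826028141
side 449 az -52.1 ends [[404.9, 241.4], [489.4, 133.0]] zmax at ends [np.float64(0.1397), np.float64(0.1498)] slope 0.49
top 713 az -54.4 ends [[403.2, 259.9], [491.6, 136.5]] zmax at ends [np.float64(0.1696), np.float64(0.15)] slope 1.36
```

{"fn": "move_arm", "kwargs": {
  "targets": [
    {"jaw":0,"x":0,"y":0.4,"z":0,"twist":0.026},
    {"jaw":0,"x":0,"y":0,"z":0,"twist":0},
    {"jaw":0,"x":0,"y":0,"z":0,"twist":0},
    {"jaw":0,"x":0,"y":0,"z":0,"twist":0},
    {"jaw":0,"x":0,"y":0,"z":0,"twist":0},
    {"jaw":0,"x":0,"y":0,"z":0,"twist":0},
    {"jaw":0,"x":0,"y":0,"z":0,"twist":0},
    {"jaw":0,"x":0,"y":0,"z":0,"twist":0}
  ]
}}

```text
time_s: 64.85
eef_pos: [0.3999, 0.2628, 0.0901]
ee_rot: [-179.7, 0.1, 125.5]
ft_force: [1.6, -9.9, -2.8]
width: 0.165
grip_force: 59.9
```

{"fn": "move_arm", "kwargs": {
  "targets": [
    {"jaw":0,"x":0,"y":0.3,"z":0,"twist":0.02},
    {"jaw":0,"x":0,"y":0,"z":0,"twist":0},
    {"jaw":0,"x":0,"y":0,"z":0,"twist":0},
    {"jaw":0,"x":0,"y":0,"z":0,"twist":0},
    {"jaw":0,"x":0,"y":0,"z":0,"twist":0},
    {"jaw":0,"x":0,"y":0,"z":0,"twist":0},
    {"jaw":0,"x":0,"y":0,"z":0,"twist":0},
    {"jaw":0,"x":0,"y":0,"z":0,"twist":0}
  ]
}}

```text
time_s: 65.52
eef_pos: [0.4023, 0.2646, 0.0901]
ee_rot: [-179.7, 0.1, 124.3]
ft_force: [0.2, -9.3, -2.5]
width: 0.164
grip_force: 60.0
```

{"fn": "move_arm", "kwargs": {
  "targets": [
    {"jaw":0,"x":0,"y":0.3,"z":0,"twist":0.02},
    {"jaw":0,"x":0,"y":0,"z":0,"twist":0},
    {"jaw":0,"x":0,"y":0,"z":0,"twist":0},
    {"jaw":0,"x":0,"y":0,"z":0,"twist":0},
    {"jaw":0,"x":0,"y":0,"z":0,"twist":0},
    {"jaw":0,"x":0,"y":0,"z":0,"twist":0},
    {"jaw":0,"x":0,"y":0,"z":0,"twist":0},
    {"jaw":0,"x":0,"y":0,"z":0,"twist":0}
  ]
}}

```text
time_s: 66.18
eef_pos: [0.4047, 0.2663, 0.09]
ee_rot: [-179.7, 0.1, 123.2]
ft_force: [0.4, -9.3, -2.8]
width: 0.163
grip_force: 60.0
```

{"fn": "move_arm", "kwargs": {
  "targets": [
    {"jaw":0,"x":0,"y":0.4,"z":0,"twist":0.026},
    {"jaw":0,"x":0,"y":0,"z":0,"twist":0},
    {"jaw":0,"x":0,"y":0,"z":0,"twist":0},
    {"jaw":0,"x":0,"y":0,"z":0,"twist":0},
    {"jaw":0,"x":0,"y":0,"z":0,"twist":0},
    {"jaw":0,"x":0,"y":0,"z":0,"twist":0},
    {"jaw":0,"x":0,"y":0,"z":0,"twist":0},
    {"jaw":0,"x":0,"y":0,"z":0,"twist":0}
  ]
}}

```text
time_s: 66.85
eef_pos: [0.408, 0.2685, 0.09]
ee_rot: [-179.7, 0.1, 121.7]
ft_force: [-0.6, -9.3, -2.3]
width: 0.17
grip_force: 60.0
```

{"fn": "move_arm", "kwargs": {
  "targets": [
    {"jaw":0,"x":0,"y":0.3,"z":0,"twist":0.02},
    {"jaw":0,"x":0,"y":0,"z":0,"twist":0},
    {"jaw":0,"x":0,"y":0,"z":0,"twist":0},
    {"jaw":0,"x":0,"y":0,"z":0,"twist":0},
    {"jaw":0,"x":0,"y":0,"z":0,"twist":0},
    {"jaw":0,"x":0,"y":0,"z":0,"twist":0},
    {"jaw":0,"x":0,"y":0,"z":0,"twist":0},
    {"jaw":0,"x":0,"y":0,"z":0,"twist":0}
  ]
}}

```text
time_s: 67.52
eef_pos: [0.4101, 0.2699, 0.0899]
ee_rot: [-179.6, 0.1, 120.6]
ft_force: [-2.6, -10.9, -1.0]
width: 0.166
grip_force: 60.4
```

Run:
```python
from h import *
to(.3395,.159,.1,122);s=state();print(s['moment']);d=s['eef_pos'][:2]-np.array([.4888,.1415]);print(np.hypot(*d),np.degrees(np.arctan2(d[1],d[0])))
kpose(.42,.51,.1,.24)
d=cap('side');c=cap('top')
A=np.hstack([cv2.resize(c['frame'][240:340,180:280],(400,400),interpolation=3),cv2.resize(d['frame'][140:260,170:290],(400,400),interpolation=3)])
cv2.imwrite('pics/t1.png',A[:,:,::-1])
```

```text
t 67.5 pos [0.4101 0.2699 0.0899] yaw 120.55 F [ -2.6 -10.9  -1. ] w 0.166 | twist rad -0.025 x -5.66 y -11.87 z -1.01
[-1.82229461  0.73757204  0.4895476 ]
0.1505616706374871 121.49250263251513
side 425 az -57.9 ends [[422.2, 239.9], [489.6, 132.4]] zmax at ends [np.float64(0.1421), np.float64(0.1506)] slope 0.39
top 604 az -58.0 ends [[427.1, 242.8], [492.9, 137.4]] zmax at ends [np.float64(0.1414), np.float64(0.1512)] slope 2.34
```

View pics/t1.png

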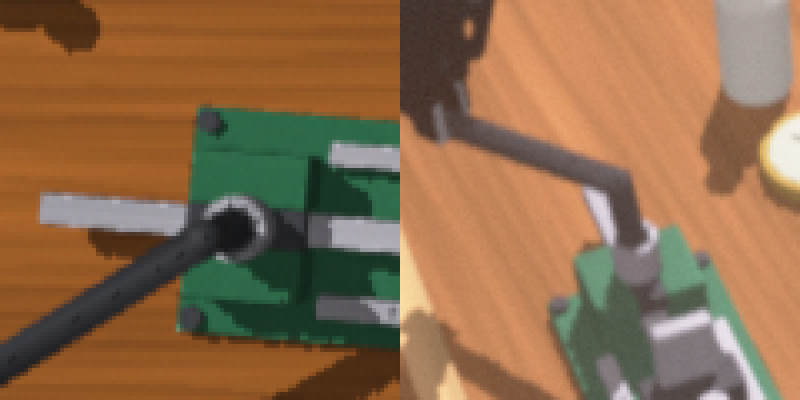

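{"fn": "move_arm", "kwargs": {
  "targets": [
    {"jaw":0,"x":0,"y":0.3,"z":0,"twist":0.02},
    {"jaw":0,"x":0,"y":0,"z":0,"twist":0},
    {"jaw":0,"x":0,"y":0,"z":0,"twist":0},
    {"jaw":0,"x":0,"y":0,"z":0,"twist":0},
    {"jaw":0,"x":0,"y":0,"z":0,"twist":0},
    {"jaw":0,"x":0,"y":0,"z":0,"twist":0},
    {"jaw":0,"x":0,"y":0,"z":0,"twist":0},
    {"jaw":0,"x":0,"y":0,"z":0,"twist":0}
  ]
}}

```text
time_s: 68.38
eef_pos: [0.4122, 0.2712, 0.0898]
ee_rot: [-179.6, 0.1, 119.4]
ft_force: [-4.1, -10.6, -0.8]
width: 0.165
grip_force: 60.8
```

Run:
```python
from h import *
s=state();d=s['eef_pos'][:2]-np.array([.4888,.1415]);a=np.arctan2(d[1],d[0]);print(np.hypot(*d),np.degrees(a),s['ft_force'],s['ft_force'][:2]@[np.sin(a),-np.cos(a)])
kpose(.42,.51,.1,.24)
```

```text
0.1506147695506624 120.54994521776717 [ -4.14406765 -10.58412552  -0.80230277] -8.948612056905398
side 414 az -58.6 ends [[423.2, 241.1], [489.4, 132.8]] zmax at ends [np.float64(0.1414), np.float64(0.151)] slope 0.59
top 591 az -58.9 ends [[429.9, 242.1], [492.7, 137.9]] zmax at ends [np.float64(0.1415), np.float64(0.1504)] slope 2.65
```

{"fn": "move_arm", "kwargs": {
  "targets": [
    {"jaw":0,"x":0,"y":0.3,"z":0,"twist":0.01},
    {"jaw":0,"x":0,"y":0.3,"z":0,"twist":0.01},
    {"jaw":0,"x":0,"y":0,"z":0,"twist":0},
    {"jaw":0,"x":0,"y":0,"z":0,"twist":0},
    {"jaw":0,"x":0,"y":0,"z":0,"twist":0},
    {"jaw":0,"x":0,"y":0,"z":0,"twist":0},
    {"jaw":0,"x":0,"y":0,"z":0,"twist":0},
    {"jaw":0,"x":0,"y":0,"z":0,"twist":0}
  ]
}}

```text
time_s: 69.15
eef_pos: [0.4161, 0.2736, 0.0894]
ee_rot: [-179.4, 0.0, 118.3]
ft_force: [-10.1, -12.7, 1.5]
width: 0.161
grip_force: 60.4
```

Run:
```python
from h import *
s=state();d=s['eef_pos'][:2]-np.array([.4888,.1415]);a=np.arctan2(d[1],d[0]);print(np.hypot(*d),np.degrees(a),s['ft_force'],s['ft_force'][:2]@[np.sin(a),-np.cos(a)])
kpose(.42,.51,.1,.24)
```

```text
0.15082671679990448 118.81999403846946 [-10.07723026 -12.7122221    1.48867958] -14.957096235266347
side 409 az -59.9 ends [[426.8, 242.1], [490.0, 132.9]] zmax at ends [np.float64(0.1413), np.float64(0.1503)] slope 0.09
top 584 az -60.3 ends [[433.8, 242.3], [493.7, 137.3]] zmax at ends [np.float64(0.1415), np.float64(0.1523)] slope 2.97
```

The force rise at about 51° shows the stop. I relieve, release, rise and look.

{"fn": "move_arm", "kwargs": {
  "targets": [
    {"jaw":0,"x":0,"y":-0.4,"z":0,"twist":0},
    {"jaw":0,"x":0,"y":-0.3,"z":0,"twist":0},
    {"jaw":0,"x":0,"y":0,"z":0,"twist":0},
    {"jaw":0.5,"x":0,"y":0,"z":0,"twist":0},
    {"jaw":0.5,"x":0,"y":0,"z":0,"twist":0},
    {"jaw":0.5,"x":0,"y":0,"z":0,"twist":0},
    {"jaw":0.5,"x":0,"y":0,"z":0,"twist":0},
    {"jaw":0.5,"x":0,"y":0,"z":-2,"twist":0}
  ]
}}

```text
time_s: 69.92
eef_pos: [0.4111, 0.2722, 0.1075]
ee_rot: [-179.6, -0.1, 118.3]
ft_force: [-1.3, -0.3, -0.4]
width: 0.5
grip_force: 0.0
```

{"fn": "move_arm", "kwargs": {
  "targets": [
    {"jaw":0.5,"x":0,"y":0,"z":-4,"twist":0},
    {"jaw":0.5,"x":0,"y":0,"z":-4,"twist":0},
    {"jaw":0.5,"x":0,"y":0,"z":-2,"twist":0},
    {"jaw":0.5,"x":0,"y":-3,"z":0,"twist":0},
    {"jaw":0.5,"x":0,"y":-4,"z":0,"twist":0},
    {"jaw":0.5,"x":0,"y":-4,"z":0,"twist":0},
    {"jaw":0.5,"x":0,"y":0,"z":0,"twist":0},
    {"jaw":0.5,"x":0,"y":0,"z":0,"twist":0}
  ]
}}

```text
time_s: 70.58
eef_pos: [0.3153, 0.2208, 0.2121]
ee_rot: [179.9, -0.2, 118.3]
ft_force: [-0.4, -0.3, 0.0]
width: 0.5
grip_force: 0.0
```

Run:
```python
from h import *
kpose(.38,.51,.1,.31)
a=np.radians(120);b=np.array([.4888,.1415])+.02*np.array([np.cos(a),np.sin(a)]);print(b)
to(*b,.104,120)
row()
```

```text
side 535 az -50.1 ends [[376.2, 270.3], [489.0, 135.6]] zmax at ends [np.float64(0.1261), np.float64(0.1511)] slope 5.12
top 855 az -50.3 ends [[378.3, 278.0], [492.5, 140.3]] zmax at ends [np.float64(0.1266), np.float64(0.1506)] slope 6.94
[0.4788     0.15882051]
t 70.7 pos [0.3165 0.2214 0.2112] yaw 118.3 F [-0.4  0.1  0.7] w 0.5 | twist rad -0.03 x -13.53 y 10.93 z 10.72
side 0.078 90 [0.4811 0.0373 0.0909] [0.038 0.008 0.005]
side 0.078 73 [ 0.4796 -0.0105  0.0876] [0.018 0.022 0.006]
side 0.078 84 [ 0.4712 -0.0693  0.0872] [0.019 0.019 0.006]
side 0.078 86 [ 0.4679 -0.1288  0.0886] [0.02  0.02  0.007]
side 0.1 129 [0.4821 0.0411 0.1084] [0.039 0.019 0.007]
side 0.085 114 [0.4897 0.1377 0.0944] [0.029 0.027 0.007]
top 0.078 81 [ 0.4809 -0.007   0.0876] [0.018 0.018 0.006]
top 0.078 84 [ 0.4717 -0.0667  0.0878] [0.018 0.019 0.006]
top 0.078 82 [ 0.4684 -0.1261  0.0879] [0.018 0.018 0.007]
top 0.1 150 [0.4822 0.0443 0.1095] [0.038 0.014 0.008]
top 0.085 132 [0.4902 0.1413 0.0936] [0.031 0.03  0.008]
```

Key at rest at azimuth 129.8°, against 172.6° before turning, so the bolt turned about 0.75 rad plus its start value. The stop was reached. I regrasp 20 mm from the elbow.

{"fn": "move_arm", "kwargs": {
  "targets": [
    {"jaw":0.5,"x":0,"y":0,"z":0,"twist":-0.1},
    {"jaw":0.5,"x":0,"y":0,"z":0,"twist":-0.1},
    {"jaw":0.5,"x":-3.03,"y":1.62,"z":0,"twist":0},
    {"jaw":0.5,"x":-3.03,"y":1.62,"z":0,"twist":0},
    {"jaw":0.5,"x":-3.03,"y":1.62,"z":0,"twist":0},
    {"jaw":0.5,"x":-3.03,"y":1.62,"z":0,"twist":0},
    {"jaw":0.5,"x":-3.03,"y":1.62,"z":0,"twist":0},
    {"jaw":0.5,"x":0,"y":0,"z":0,"twist":0}
  ]
}}

```text
time_s: 71.45
eef_pos: [0.4796, 0.1543, 0.2073]
ee_rot: [-179.7, -0.2, 129.6]
ft_force: [1.3, 0.7, -0.5]
width: 0.502
grip_force: 0.0
```

{"fn": "move_arm", "kwargs": {
  "targets": [
    {"jaw":0.5,"x":0,"y":0,"z":3,"twist":0},
    {"jaw":0.5,"x":0,"y":0,"z":3,"twist":0},
    {"jaw":0.5,"x":0,"y":0,"z":3,"twist":0},
    {"jaw":0.5,"x":0,"y":0,"z":1.5,"twist":0},
    {"jaw":0.5,"x":0,"y":0,"z":0,"twist":0},
    {"jaw":0.5,"x":0,"y":0,"z":0,"twist":0},
    {"jaw":0.5,"x":0,"y":0,"z":0,"twist":0},
    {"jaw":0.5,"x":0,"y":0,"z":0,"twist":0}
  ]
}}

```text
time_s: 72.12
eef_pos: [0.4755, 0.1566, 0.1066]
ee_rot: [-180.0, -0.1, 129.8]
ft_force: [-0.2, 0.9, -0.2]
width: 0.501
grip_force: 0.0
```

Run:
```python
from h import *
to(.476,.1569,.103,129.8)
```

```text
t 72.1 pos [0.4755 0.1566 0.1066] yaw 129.75 F [-0.2  0.9 -0.2] w 0.501 | twist rad -0.001 x -0.01 y 0.06 z 0.36
```

{"fn": "move_arm", "kwargs": {
  "targets": [
    {"jaw":0,"x":0,"y":0,"z":0.3,"twist":0},
    {"jaw":0,"x":0,"y":0,"z":0,"twist":0},
    {"jaw":0,"x":0,"y":0,"z":0,"twist":0},
    {"jaw":0,"x":0,"y":0,"z":0,"twist":0},
    {"jaw":0,"x":0,"y":0,"z":0,"twist":0},
    {"jaw":0,"x":0,"y":0,"z":0,"twist":0},
    {"jaw":0,"x":0,"y":0,"z":0,"twist":0},
    {"jaw":0,"x":0,"y":0,"z":0,"twist":0}
  ]
}}

```text
time_s: 72.78
eef_pos: [0.4753, 0.1567, 0.103]
ee_rot: [-180.0, -0.1, 129.8]
ft_force: [3.3, 5.1, 5.3]
width: 0.17
grip_force: 58.9
```

{"fn": "move_arm", "kwargs": {
  "targets": [
    {"jaw":0,"x":0,"y":0,"z":-0.5,"twist":0},
    {"jaw":0,"x":0,"y":0,"z":-0.8,"twist":0},
    {"jaw":0,"x":0,"y":0,"z":-0.8,"twist":0},
    {"jaw":0,"x":0,"y":0,"z":-0.8,"twist":0},
    {"jaw":0,"x":0,"y":0,"z":-0.8,"twist":0},
    {"jaw":0,"x":0,"y":0,"z":-0.8,"twist":0},
    {"jaw":0,"x":0,"y":0,"z":0,"twist":0},
    {"jaw":0,"x":0,"y":0,"z":0,"twist":0}
  ]
}}

```text
time_s: 73.45
eef_pos: [0.4748, 0.156, 0.1474]
ee_rot: [-179.9, -0.1, 129.7]
ft_force: [0.1, -0.0, -3.9]
width: 0.166
grip_force: 60.2
```

Run:
```python
from h import *
to(.476,.1569,.103,129.8)
kline(.04,.14);key()
```

```text
t 73.5 pos [0.4748 0.156  0.1474] yaw 129.74 F [ 0.1 -0.  -3.9] w 0.166 | twist rad -0.001 x -0.01 y 0.14 z 4.44
side slope deg -9.44 axis z at u0 0.0139 w0 -0.0076 yawslope deg 0.48 umax 0.14Traceback (most recent call last):
  File "<stdin>", line 3, in <module>
  File "h.py", line 71, in kline
    T=np.array(T);g=np.polyfit(T[:,0],T[:,1],1);h=np.polyfit(T[:,0],T[:,2],1);an=np.degrees(np.arctan(g[0]))
                               ~^^^^^
IndexError: too many indices for array: array is 1-dimensional, but 2 were indexed
```

{"fn": "move_arm", "kwargs": {
  "targets": [
    {"jaw":0,"x":-1.3,"y":0.15,"z":0,"twist":0},
    {"jaw":0,"x":-1.3,"y":0,"z":0,"twist":0},
    {"jaw":0,"x":0,"y":0,"z":0,"twist":0},
    {"jaw":0,"x":0,"y":0,"z":1.2,"twist":0},
    {"jaw":0,"x":0,"y":0,"z":1.2,"twist":0},
    {"jaw":0,"x":0,"y":0,"z":1.2,"twist":0},
    {"jaw":0,"x":0,"y":0,"z":0,"twist":0},
    {"jaw":0,"x":0,"y":0,"z":0,"twist":0}
  ]
}}

```text
time_s: 74.22
eef_pos: [0.4913, 0.1371, 0.1096]
ee_rot: [-179.7, -0.2, 129.8]
ft_force: [-0.2, 0.0, -3.3]
width: 0.165
grip_force: 60.2
```

{"fn": "move_arm", "kwargs": {
  "targets": [
    {"jaw":0,"x":0.5,"y":0,"z":0,"twist":0},
    {"jaw":0,"x":0.5,"y":0,"z":0.1,"twist":0},
    {"jaw":0,"x":0.5,"y":0,"z":0.1,"twist":0},
    {"jaw":0,"x":0.34,"y":0,"z":0.1,"twist":0},
    {"jaw":0,"x":0,"y":0,"z":0,"twist":0},
    {"jaw":0,"x":0,"y":0,"z":0,"twist":0},
    {"jaw":0,"x":0,"y":0,"z":0,"twist":0},
    {"jaw":0,"x":0,"y":0,"z":0,"twist":0}
  ]
}}

```text
time_s: 74.88
eef_pos: [0.4813, 0.1513, 0.109]
ee_rot: [-179.9, -0.0, 129.8]
ft_force: [2.8, -3.7, -4.1]
width: 0.166
grip_force: 58.8
```

```bash
sed -i "s/        T=np.array(T);g=/        if len(T)<4: print(n,'few');continue\n        T=np.array(T);g=/" h.py
python3 - <<'E'
from h import *
to(.476,.1569,.103,129.8)
kline(.04,.14)
E
```

```text
t 74.9 pos [0.4813 0.1513 0.109 ] yaw 129.75 F [ 2.8 -3.7 -4.1] w 0.166 | twist rad -0.001 x 0.77 y -0.05 z 0.6
side slope deg -20.02 axis z at u0 0.0131 w0 -0.008 yawslope deg 0.34 umax 0.14
top few
```

{"fn": "move_arm", "kwargs": {
  "targets": [
    {"jaw":0,"x":0.52,"y":0,"z":0.1,"twist":0},
    {"jaw":0,"x":0.52,"y":0,"z":0.1,"twist":0},
    {"jaw":0,"x":0.52,"y":0,"z":0.13,"twist":0},
    {"jaw":0,"x":0.5,"y":0,"z":0.2,"twist":0},
    {"jaw":0,"x":0.5,"y":0,"z":0.2,"twist":0},
    {"jaw":0,"x":0,"y":0,"z":0,"twist":0},
    {"jaw":0,"x":0,"y":0,"z":0,"twist":0},
    {"jaw":0,"x":0,"y":0,"z":0,"twist":0}
  ]
}}

```text
time_s: 75.65
eef_pos: [0.4646, 0.1713, 0.1019]
ee_rot: [-179.9, -0.1, 129.8]
ft_force: [2.0, -1.2, 1.2]
width: 0.159
grip_force: 58.9
```

Run:
```python
from h import *
to(.476,.1569,.103,129.8)
kline(.04,.12);key()
```

```text
t 75.7 pos [0.4646 0.1713 0.1019] yaw 129.77 F [ 2.  -1.2  1.2] w 0.159 | twist rad -0.001 x -1.84 y -0.05 z -0.11
side slope deg -42.1 axis z at u0 0.0071 w0 -0.0087 yawslope deg 0.2 umax 0.114
top few
side 807 u -0.1 0.113 z -0.112 0.032
  u -0.09 156 z med/min/max -0.0685 -0.089 -0.014 w -0.0052
  u -0.06 311 z med/min/max -0.0286 -0.107 0.018 w -0.0073
  u -0.03 98 z med/min/max 0.0148 -0.086 0.032 w -0.0067
  u 0.0 56 z med/min/max -0.0156 -0.112 0.001 w -0.009
  u 0.03 74 z med/min/max -0.0282 -0.053 -0.009 w -0.0087
  u 0.06 68 z med/min/max -0.0554 -0.078 -0.037 w -0.0087
  u 0.09 43 z med/min/max -0.0778 -0.094 -0.064 w -0.0084
top 639 u -0.142 0.029 z -0.112 0.031
  u -0.12 40 z med/min/max -0.108 -0.112 -0.096 w -0.0064
  u -0.09 189 z med/min/max -0.0862 -0.112 -0.016 w -0.0047
  u -0.06 276 z med/min/max -0.0143 -0.063 0.017 w -0.0038
  u -0.03 101 z med/min/max 0.0188 -0.063 0.031 w -0.0016
  u 0.0 22 z med/min/max -0.1047 -0.11 -0.059 w -0.0134
```

{"fn": "move_arm", "kwargs": {
  "targets": [
    {"jaw":0,"x":0.3,"y":0,"z":0.1,"twist":0},
    {"jaw":0,"x":0.3,"y":0,"z":0.1,"twist":0},
    {"jaw":0,"x":0,"y":0,"z":0,"twist":0},
    {"jaw":0,"x":0,"y":0,"z":-2,"twist":0},
    {"jaw":0,"x":0,"y":0,"z":-4,"twist":0},
    {"jaw":0,"x":0,"y":0,"z":-4,"twist":0},
    {"jaw":0,"x":0,"y":0,"z":-4,"twist":0},
    {"jaw":0,"x":0,"y":0,"z":0,"twist":0}
  ]
}}

```text
time_s: 76.52
eef_pos: [0.4619, 0.1765, 0.2461]
ee_rot: [179.7, -0.1, 129.8]
ft_force: [0.6, -0.3, -3.3]
width: 0.159
grip_force: 59.2
```

Run:
```python
from h import *
to(.31,-.32,.24,129.8)
kline(.04,.12)
```

```text
t 76.5 pos [0.4619 0.1765 0.2461] yaw 129.76 F [ 0.6 -0.3 -3.3] w 0.159 | twist rad -0.001 x -28.42 y -43.45 z 0.61
side slope deg -44.85 axis z at u0 0.0045 w0 -0.0085 yawslope deg 0.62 umax 0.107
top few
```

{"fn": "move_arm", "kwargs": {
  "targets": [
    {"jaw":0,"x":-1,"y":-1.5,"z":0,"twist":0},
    {"jaw":0,"x":-2,"y":-3,"z":0,"twist":0},
    {"jaw":0,"x":-2,"y":-3,"z":0,"twist":0},
    {"jaw":0,"x":-2,"y":-3,"z":0,"twist":0},
    {"jaw":0,"x":-2,"y":-3,"z":0,"twist":0},
    {"jaw":0,"x":-2,"y":-3,"z":0,"twist":0},
    {"jaw":0,"x":-2,"y":-3,"z":0,"twist":0},
    {"jaw":0,"x":-2,"y":-3,"z":0,"twist":0}
  ]
}}

```text
time_s: 77.28
eef_pos: [0.3821, -0.0846, 0.2366]
ee_rot: [-179.7, -0.3, 129.8]
ft_force: [0.8, -0.2, -3.5]
width: 0.159
grip_force: 59.3
```

{"fn": "move_arm", "kwargs": {
  "targets": [
    {"jaw":0,"x":-2,"y":-3,"z":0,"twist":0},
    {"jaw":0,"x":-2,"y":-3,"z":0,"twist":0},
    {"jaw":0,"x":-2,"y":-3,"z":0,"twist":0},
    {"jaw":0,"x":-2,"y":-3,"z":0,"twist":0},
    {"jaw":0,"x":-2,"y":-3,"z":0,"twist":0},
    {"jaw":0,"x":-2,"y":-3,"z":0,"twist":0},
    {"jaw":0,"x":-1.4,"y":-3,"z":0,"twist":0},
    {"jaw":0,"x":0,"y":0,"z":0,"twist":0}
  ]
}}

```text
time_s: 77.95
eef_pos: [0.3053, -0.3243, 0.2359]
ee_rot: [-179.8, -0.4, 129.5]
ft_force: [1.0, 0.8, -3.6]
width: 0.164
grip_force: 59.4
```

{"fn": "move_arm", "kwargs": {
  "targets": [
    {"jaw":0,"x":0,"y":0,"z":0,"twist":0.12},
    {"jaw":0,"x":0,"y":0,"z":0,"twist":0.12},
    {"jaw":0,"x":0,"y":0,"z":0,"twist":0.12},
    {"jaw":0,"x":0,"y":0,"z":0,"twist":0.12},
    {"jaw":0,"x":0,"y":0,"z":0,"twist":0.12},
    {"jaw":0,"x":0,"y":0,"z":0,"twist":0.12},
    {"jaw":0,"x":0,"y":0,"z":0,"twist":0.12},
    {"jaw":0,"x":0,"y":0,"z":0,"twist":0.12}
  ]
}}

```text
time_s: 78.62
eef_pos: [0.3076, -0.3199, 0.2367]
ee_rot: [-179.6, -0.1, 74.4]
ft_force: [0.3, 0.0, -4.4]
width: 0.161
grip_force: 59.4
```

{"fn": "move_arm", "kwargs": {
  "targets": [
    {"jaw":0,"x":0,"y":0,"z":0,"twist":0.12},
    {"jaw":0,"x":0,"y":0,"z":0,"twist":0.12},
    {"jaw":0,"x":0,"y":0,"z":0,"twist":0.12},
    {"jaw":0,"x":0,"y":0,"z":0,"twist":0.12},
    {"jaw":0,"x":0,"y":0,"z":0,"twist":0.12},
    {"jaw":0,"x":0,"y":0,"z":0,"twist":0.12},
    {"jaw":0,"x":0,"y":0,"z":0,"twist":0.12},
    {"jaw":0,"x":0,"y":0,"z":0,"twist":0.12}
  ]
}}

```text
time_s: 79.28
eef_pos: [0.3076, -0.3199, 0.2367]
ee_rot: [-179.7, 0.3, 19.4]
ft_force: [-0.7, 0.4, -3.5]
width: 0.159
grip_force: 59.4
```

{"fn": "move_arm", "kwargs": {
  "targets": [
    {"jaw":0,"x":0,"y":0,"z":0,"twist":0.12},
    {"jaw":0,"x":0,"y":0,"z":0,"twist":0.12},
    {"jaw":0,"x":0,"y":0,"z":0,"twist":0.12},
    {"jaw":0,"x":0,"y":0,"z":0,"twist":0.12},
    {"jaw":0,"x":0,"y":0,"z":0,"twist":0.118},
    {"jaw":0,"x":0,"y":0,"z":0,"twist":0},
    {"jaw":0,"x":0,"y":0,"z":0,"twist":0},
    {"jaw":0,"x":0,"y":0,"z":0,"twist":0}
  ]
}}

```text
time_s: 79.95
eef_pos: [0.3078, -0.3204, 0.2381]
ee_rot: [-180.0, 0.3, -14.3]
ft_force: [0.8, 0.4, -3.7]
width: 0.159
grip_force: 59.4
```

Run:
```python
from h import *
to(.306,-.324,.14,-14.5);print(state()['ee_rot'],state()['q'].round(1))
kline(.03,.1);key()
# hole: dark/hole centre in the block top by depth
for n in('top','side'):
    c=cap(n);X=cloud(c)
    B=(abs(X[...,2]-.08)<.004)&(X[...,0]>.39)&(X[...,0]<.54)&(X[...,1]>-.45)&(X[...,1]<-.29)
    P=X[B][:,:2]*1000;print(n,cv2.minAreaRect(P.astype(np.float32)))
    m=np.zeros(B.shape,np.uint8);i,j=np.where(B);h=cv2.convexHull(np.c_[j,i].astype(np.int32));cv2.fillConvexPoly(m,h,1)
    k,l,st,ce=cv2.connectedComponentsWithStats((m.astype(bool)&~B).astype(np.uint8));q=1+np.argmax(st[1:,4]);print(st[q],onz(c,*ce[q],.08))
```

```text
t 80.0 pos [ 0.3078 -0.3204  0.2381] yaw -14.29 F [ 0.8  0.4 -3.7] w 0.159 | twist rad 0.004 x -0.08 y 0.39 z 9.81
[-179.95739749    0.30648141  -14.2868491 ] [-4.610e+01 -8.200e+00  1.000e+00  9.950e+01 -1.000e-01  1.482e+02]
side slope deg -44.76 axis z at u0 0.0079 w0 0.0058 yawslope deg 0.44 umax 0.1
top slope deg -45.33 axis z at u0 0.0105 w0 -0.0045 yawslope deg 0.14 umax 0.1
side 1196 u -0.072 0.109 z -0.098 0.032
  u -0.09 75 z med/min/max -0.0201 -0.029 -0.01 w 0.0061
  u -0.06 256 z med/min/max -0.0018 -0.032 0.018 w 0.0069
  u -0.03 123 z med/min/max 0.02 0.002 0.032 w 0.0065
  u 0.0 132 z med/min/max -0.0079 -0.023 0.004 w 0.0056
  u 0.03 254 z med/min/max -0.0302 -0.057 -0.009 w 0.0064
  u 0.06 230 z med/min/max -0.0609 -0.091 -0.04 w 0.0061
  u 0.09 126 z med/min/max -0.0842 -0.098 -0.071 w 0.006
top 1102 u -0.072 0.112 z -0.1 0.024
  u -0.09 62 z med/min/max -0.0189 -0.029 -0.01 w -0.0043
  u -0.06 214 z med/min/max -0.0008 -0.028 0.018 w -0.0053
  u -0.03 23 z med/min/max 0.0185 0.016 0.024 w -0.0054
  u 0.0 140 z med/min/max -0.0054 -0.025 0.006 w -0.0046
  u 0.03 273 z med/min/max -0.0277 -0.051 -0.006 w -0.0049
  u 0.06 246 z med/min/max -0.0586 -0.084 -0.035 w -0.0042
  u 0.09 144 z med/min/max -0.0834 -0.1 -0.069 w -0.0041
top ((465.81854248046875, -363.025146484375), (91.463134765625, 89.8016357421875), 76.27323150634766)
[491 306  12  13 112] [ 0.46605782 -0.36248575  0.08      ]
side ((464.4135437011719, -366.1053771972656), (93.33396911621094, 90.18053436279297), 76.3397216796875)
[334 401  14  14 131] [ 0.46457887 -0.36569838  0.08      ]
```

{"fn": "move_arm", "kwargs": {
  "targets": [
    {"jaw":0,"x":-1,"y":0.5,"z":0,"twist":-0.01},
    {"jaw":0,"x":0,"y":0,"z":2,"twist":0},
    {"jaw":0,"x":0,"y":0,"z":3,"twist":0},
    {"jaw":0,"x":0,"y":0,"z":3,"twist":0},
    {"jaw":0,"x":0,"y":0,"z":2,"twist":0},
    {"jaw":0,"x":0,"y":0,"z":0.7,"twist":0},
    {"jaw":0,"x":0,"y":0,"z":0,"twist":0},
    {"jaw":0,"x":0,"y":0,"z":0,"twist":0}
  ]
}}

```text
time_s: 80.92
eef_pos: [0.2968, -0.3234, 0.1333]
ee_rot: [179.9, 0.2, -13.9]
ft_force: [-0.1, 0.2, -4.3]
width: 0.161
grip_force: 59.5
```

{"fn": "move_arm", "kwargs": {
  "targets": [
    {"jaw":0,"x":1,"y":0,"z":0,"twist":0},
    {"jaw":0,"x":0.7,"y":0,"z":0,"twist":0},
    {"jaw":0,"x":0.7,"y":0,"z":0,"twist":0},
    {"jaw":0,"x":0.7,"y":0,"z":0,"twist":0},
    {"jaw":0,"x":0.7,"y":0,"z":0,"twist":0},
    {"jaw":0,"x":0,"y":0,"z":0,"twist":0},
    {"jaw":0,"x":0,"y":0,"z":0,"twist":0},
    {"jaw":0,"x":0,"y":0,"z":0,"twist":0}
  ]
}}

```text
time_s: 81.58
eef_pos: [0.3335, -0.3323, 0.132]
ee_rot: [180.0, 0.3, -13.9]
ft_force: [-2.4, -0.0, -4.3]
width: 0.154
grip_force: 58.8
```

Run:
```python
from h import *
to(.4653,-.3641,.14,-13.7)
kline(.03,.08)
```

```text
t 81.6 pos [ 0.3335 -0.3323  0.132 ] yaw -13.93 F [-2.4 -0.  -4.3] w 0.154 | twist rad -0.004 x 13.55 y -0.03 z -0.8
side slope deg -53.97 axis z at u0 0.0046 w0 0.0063 yawslope deg 0.5 umax 0.08
top slope deg -54.04 axis z at u0 0.0062 w0 -0.0048 yawslope deg 0.24 umax 0.08
```

{"fn": "move_arm", "kwargs": {
  "targets": [
    {"jaw":0,"x":0.8,"y":0,"z":0,"twist":0},
    {"jaw":0,"x":0.8,"y":0,"z":0,"twist":0},
    {"jaw":0,"x":0.8,"y":0,"z":0,"twist":0},
    {"jaw":0,"x":0.8,"y":0,"z":-0.1,"twist":0},
    {"jaw":0,"x":0.8,"y":0,"z":-0.1,"twist":0},
    {"jaw":0,"x":0,"y":0,"z":0,"twist":0},
    {"jaw":0,"x":0,"y":0,"z":0,"twist":0},
    {"jaw":0,"x":0,"y":0,"z":0,"twist":0}
  ]
}}

```text
time_s: 82.35
eef_pos: [0.3724, -0.3419, 0.1336]
ee_rot: [180.0, 0.2, -13.9]
ft_force: [-2.1, 0.3, -4.3]
width: 0.154
grip_force: 59.4
```

```bash
cat >> h.py <<'E'
def kvert():
    s=state();p=s['eef_pos'];a=np.radians(s['ee_rot'][2])
    ex=np.array([np.cos(a),np.sin(a),0]);ey=np.array([np.sin(a),-np.cos(a),0])
    for n in('side','top'):
        c=cap(n);X=cloud(c);f=c['frame'].astype(int)
        D=X-p;u=D@ex;w=D@ey;z=D[...,2]
        k=(abs(w)<.022)&(abs(u)<.09)&(z>-.12)&(z<.012)&(f.max(-1)<135)&(f.max(-1)-f.min(-1)<45)&(X[...,2]>.006)
        T=[]
        for a0 in np.arange(-.12,.012,.012):
            q=k&(z>a0)&(z<a0+.012)
            if q.sum()>12:T.append((a0+.006,u[q].min(),u[q].max(),np.median(w[q]),q.sum()))
        T=np.array(T)
        if len(T)<3: print(n,'few',T);continue
        g=np.polyfit(T[:,0],(T[:,1]+T[:,2])/2,1);print(n,'lean du/dz deg',np.degrees(np.arctan(g[0])).round(2),'u at TCP z',g[1].round(4));print(T.round(4).tolist())
        s_=(abs(w)<.02)&(u<-.02)&(u>-.1)&(z>.0)&(z<.075)&(f.max(-1)<135)&(f.max(-1)-f.min(-1)<45)
        if s_.sum()>20:
            U,Z=u[s_],z[s_];b=np.round(U/.006);t=np.array([(U[b==i].mean(),np.percentile(Z[b==i],95),(b==i).sum()) for i in np.unique(b) if (b==i).sum()>5]);h=np.polyfit(t[:,0],t[:,1],1);print('  short arm slope deg',np.degrees(np.arctan(h[0])).round(2),'top z at u0',h[1].round(4),'umin',U.min().round(4))
E
python3 - <<'E'
from h import *
to(.4653,-.3641,.14,-13.7)
kvert()
E
```

```text
t 82.3 pos [ 0.3724 -0.3419  0.1336] yaw -13.93 F [-2.1  0.3 -4.3] w 0.154 | twist rad -0.004 x 9.55 y -0.04 z -0.64
side lean du/dz deg -19.17 u at TCP z 0.0057
[[-0.114, 0.0375, 0.0501, 0.0083, 15.0], [-0.102, 0.0341, 0.0501, 0.0083, 34.0], [-0.09, 0.029, 0.0451, 0.0085, 32.0], [-0.078, 0.0243, 0.0417, 0.0083, 39.0], [-0.066, 0.0226, 0.0364, 0.0078, 26.0], [-0.054, 0.0179, 0.0327, 0.0084, 30.0], [-0.042, 0.0115, 0.0281, 0.0081, 38.0], [-0.03, 0.0084, 0.0234, 0.0083, 31.0], [-0.018, 0.0041, 0.0203, 0.0082, 37.0], [-0.006, -0.0006, 0.015, 0.0087, 21.0]]
  short arm slope deg 18.64 top z at u0 0.0577 umin -0.0846
top lean du/dz deg -25.72 u at TCP z 0.0054
[[-0.102, 0.0337, 0.089, -0.0069, 27.0], [-0.09, 0.0314, 0.0893, -0.0065, 31.0], [-0.078, 0.0265, 0.0425, -0.0055, 26.0], [-0.066, 0.0207, 0.0393, -0.0069, 37.0], [-0.054, 0.0179, 0.0334, -0.0069, 29.0], [-0.042, 0.0141, 0.0304, -0.0073, 30.0], [-0.03, 0.0069, 0.0264, -0.0063, 39.0], [-0.018, 0.0046, 0.0208, -0.0067, 36.0], [-0.006, 0.0053, 0.0182, -0.005, 33.0], [0.006, 0.007, 0.0132, -0.0031, 17.0]]
  short arm slope deg 19.21 top z at u0 0.0588 umin -0.0841
```

{"fn": "move_arm", "kwargs": {
  "targets": [
    {"jaw":0,"x":0.8,"y":0,"z":-0.1,"twist":0},
    {"jaw":0,"x":0.8,"y":0,"z":0,"twist":0},
    {"jaw":0,"x":0.8,"y":0,"z":0,"twist":0},
    {"jaw":0,"x":0.8,"y":0,"z":0,"twist":0},
    {"jaw":0,"x":0.8,"y":0,"z":0,"twist":0},
    {"jaw":0,"x":0,"y":0,"z":0,"twist":0},
    {"jaw":0,"x":0,"y":0,"z":0,"twist":0},
    {"jaw":0,"x":0,"y":0,"z":0,"twist":0}
  ]
}}

```text
time_s: 83.12
eef_pos: [0.4111, -0.3515, 0.1345]
ee_rot: [180.0, 0.2, -13.9]
ft_force: [-1.3, 0.4, -5.5]
width: 0.154
grip_force: 58.5
```

Run:
```python
from h import *
to(.4653,-.3641,.14,-13.7)
kvert()
```

```text
t 83.1 pos [ 0.4111 -0.3515  0.1345] yaw -13.94 F [-1.3  0.4 -5.5] w 0.154 | twist rad -0.004 x 5.56 y -0.06 z -0.55
side lean du/dz deg -5.73 u at TCP z -0.0093
[[-0.114, -0.0081, 0.0102, 0.0085, 28.0], [-0.102, -0.0083, 0.0103, 0.0079, 34.0], [-0.09, -0.0095, 0.0102, 0.0091, 30.0], [-0.078, -0.0109, 0.0076, 0.0086, 37.0], [-0.066, -0.0112, 0.0059, 0.0092, 30.0], [-0.054, -0.0122, 0.006, 0.0085, 31.0], [-0.042, -0.0134, 0.0048, 0.0085, 35.0], [-0.03, -0.0145, 0.0033, 0.0084, 34.0], [-0.018, -0.0158, 0.0013, 0.0085, 30.0], [-0.006, -0.0169, -0.0012, 0.009, 35.0], [0.006, -0.017, -0.0048, 0.0086, 21.0]]
  short arm slope deg 5.42 top z at u0 0.0573 umin -0.0874
top lean du/dz deg -25.73 u at TCP z -0.0183
[[-0.114, -0.0059, 0.0632, -0.0084, 18.0], [-0.102, -0.0073, 0.0659, 0.0081, 29.0], [-0.09, -0.0103, 0.0663, -0.0034, 36.0], [-0.078, -0.0087, 0.0652, -0.0071, 27.0], [-0.066, -0.0115, 0.0655, -0.0084, 22.0], [-0.054, -0.0078, 0.0046, -0.0091, 18.0], [-0.042, -0.0101, 0.0013, -0.0092, 13.0]]
  short arm slope deg 3.85 top z at u0 0.0556 umin -0.086
```

The lean is now about 5.5°, but the key has crept toward the pad edge. I lift gently and move the tip over the hole.

{"fn": "move_arm", "kwargs": {
  "targets": [
    {"jaw":0,"x":-0.3,"y":0,"z":-0.3,"twist":0},
    {"jaw":0,"x":0,"y":0,"z":-1,"twist":0},
    {"jaw":0,"x":0,"y":0,"z":-1.5,"twist":0},
    {"jaw":0,"x":0,"y":0,"z":-1.5,"twist":0},
    {"jaw":0,"x":0,"y":0,"z":-1.5,"twist":0},
    {"jaw":0,"x":0,"y":0,"z":-1.5,"twist":0},
    {"jaw":0,"x":0,"y":0,"z":-1,"twist":0},
    {"jaw":0,"x":0,"y":0,"z":-0.3,"twist":0}
  ]
}}

```text
time_s: 83.88
eef_pos: [0.4093, -0.3515, 0.2238]
ee_rot: [179.9, -0.0, -14.0]
ft_force: [0.4, 0.1, -3.7]
width: 0.158
grip_force: 59.1
```

{"fn": "move_arm", "kwargs": {
  "targets": [
    {"jaw":0,"x":0.4,"y":0,"z":0,"twist":0},
    {"jaw":0,"x":0.8,"y":0,"z":0,"twist":0},
    {"jaw":0,"x":1.2,"y":0,"z":0,"twist":0},
    {"jaw":0,"x":1.2,"y":0,"z":0,"twist":0},
    {"jaw":0,"x":1.2,"y":0,"z":0,"twist":0},
    {"jaw":0,"x":0.7,"y":0,"z":0,"twist":0},
    {"jaw":0,"x":0.2,"y":0,"z":0,"twist":0},
    {"jaw":0,"x":0,"y":0,"z":0,"twist":0}
  ]
}}

```text
time_s: 84.55
eef_pos: [0.4642, -0.3646, 0.2196]
ee_rot: [-180.0, 0.3, -13.9]
ft_force: [0.5, -0.4, -4.0]
width: 0.152
grip_force: 59.1
```

Run:
```python
from h import *
to(.4653,-.3641,.21,-13.7)
kvert()
d=cap('side');c=cap('top')
A=np.hstack([cv2.resize(c['frame'][240:350,440:550],(400,400),interpolation=3),cv2.resize(d['frame'][310:460,280:430],(400,400),interpolation=3)])
cv2.imwrite('pics/h1.png',A[:,:,::-1])
```

```text
t 84.5 pos [ 0.4642 -0.3646  0.2196] yaw -13.92 F [ 0.5 -0.4 -4. ] w 0.152 | twist rad -0.004 x 0.09 y -0.08 z 0.96
side lean du/dz deg -9.98 u at TCP z -0.0056
[[-0.114, 0.0059, 0.0214, 0.0087, 27.0], [-0.102, 0.0032, 0.0211, 0.0093, 30.0], [-0.09, 0.0016, 0.0193, 0.0086, 33.0], [-0.078, -0.0005, 0.0172, 0.009, 35.0], [-0.066, -0.0016, 0.0151, 0.0089, 34.0], [-0.054, -0.0041, 0.0127, 0.0087, 37.0], [-0.042, -0.0076, 0.0115, 0.0084, 35.0], [-0.03, -0.009, 0.0093, 0.0087, 36.0], [-0.018, -0.0111, 0.0073, 0.0087, 41.0], [-0.006, -0.0139, 0.0039, 0.0081, 44.0], [0.006, -0.0159, 0.001, 0.0083, 35.0]]
  short arm slope deg 9.7 top z at u0 0.0569 umin -0.0881
top lean du/dz deg -9.55 u at TCP z -0.004
[[-0.114, 0.0076, 0.0247, -0.0082, 20.0], [-0.102, 0.0035, 0.0227, -0.0087, 25.0], [-0.09, 0.0008, 0.0196, -0.0085, 26.0], [-0.078, -0.0007, 0.0183, -0.0082, 26.0], [-0.066, -0.0032, 0.0156, -0.0083, 26.0], [-0.054, -0.0005, 0.014, -0.009, 31.0], [-0.042, -0.0057, 0.0111, -0.0087, 25.0], [-0.03, -0.0068, 0.0093, -0.0092, 27.0]]
  short arm slope deg 10.22 top z at u0 0.0586 umin -0.087
```

View pics/h1.png

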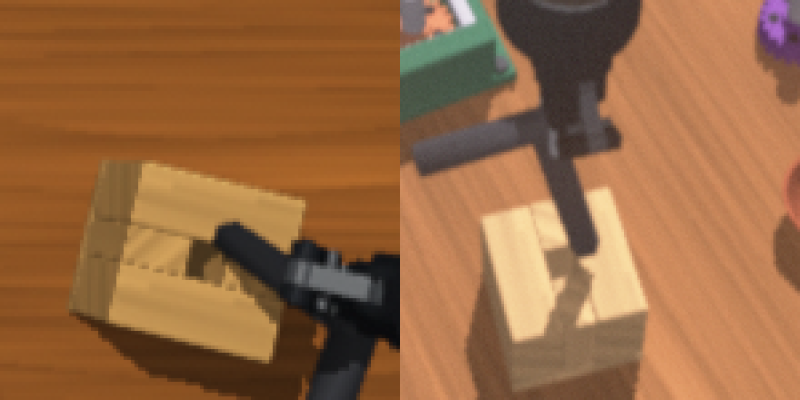

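{"fn": "move_arm", "kwargs": {
  "targets": [
    {"jaw":0,"x":-0.7,"y":-0.08,"z":0,"twist":0},
    {"jaw":0,"x":-0.78,"y":0,"z":0,"twist":0},
    {"jaw":0,"x":0,"y":0,"z":0,"twist":0},
    {"jaw":0,"x":0,"y":0,"z":0.5,"twist":0},
    {"jaw":0,"x":0,"y":0,"z":0.5,"twist":0},
    {"jaw":0,"x":0,"y":0,"z":0,"twist":0},
    {"jaw":0,"x":0,"y":0,"z":0,"twist":0},
    {"jaw":0,"x":0,"y":0,"z":0,"twist":0}
  ]
}}

```text
time_s: 85.42
eef_pos: [0.4497, -0.3603, 0.2105]
ee_rot: [180.0, 0.2, -13.9]
ft_force: [-0.8, 0.3, -4.3]
width: 0.151
grip_force: 59.1
```

Run:
```python
from h import *
to(.4653,-.3641,.21,-13.7)
kvert()
d=cap('side');c=cap('top')
A=np.hstack([cv2.resize(c['frame'][270:340,460:530],(400,400),interpolation=3),cv2.resize(d['frame'][350:440,300:390],(400,400),interpolation=3)])
cv2.imwrite('pics/h2.png',A[:,:,::-1])
```

```text
t 85.4 pos [ 0.4497 -0.3603  0.2105] yaw -13.94 F [-0.8  0.3 -4.3] w 0.151 | twist rad -0.004 x 1.6 y -0.0 z 0.05
side lean du/dz deg -9.71 u at TCP z -0.005
[[-0.114, 0.0053, 0.0229, 0.0088, 25.0], [-0.102, 0.0036, 0.0209, 0.0092, 35.0], [-0.09, 0.0017, 0.0194, 0.0088, 32.0], [-0.078, -0.0002, 0.0171, 0.0084, 35.0], [-0.066, -0.0022, 0.0152, 0.0086, 38.0], [-0.054, -0.0041, 0.0134, 0.0086, 33.0], [-0.042, -0.006, 0.0113, 0.0086, 36.0], [-0.03, -0.0088, 0.0099, 0.0083, 37.0], [-0.018, -0.0104, 0.0061, 0.0083, 36.0], [-0.006, -0.0133, 0.0046, 0.008, 40.0], [0.006, -0.0147, 0.0021, 0.0086, 36.0]]
  short arm slope deg 9.69 top z at u0 0.0569 umin -0.0884
top lean du/dz deg -10.66 u at TCP z -0.0037
[[-0.114, 0.0112, 0.0252, -0.0082, 20.0], [-0.102, 0.0055, 0.0235, -0.0084, 23.0], [-0.09, 0.0071, 0.0223, -0.009, 25.0], [-0.078, 0.0003, 0.0192, -0.0081, 28.0], [-0.066, 0.0019, 0.0166, -0.0087, 25.0], [-0.054, -0.0046, 0.0151, -0.0088, 28.0], [-0.042, -0.0017, 0.0126, -0.0091, 25.0], [-0.03, -0.0055, 0.0089, -0.0091, 23.0]]
  short arm slope deg 9.59 top z at u0 0.0578 umin -0.0868
```

View pics/h2.png

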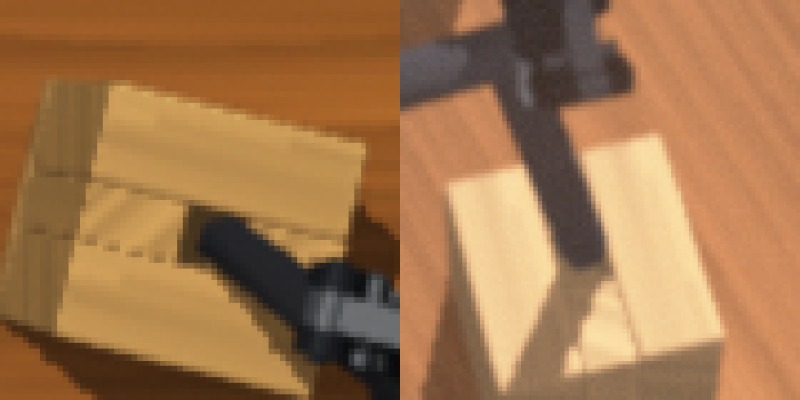

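{"fn": "move_arm", "kwargs": {
  "targets": [
    {"jaw":0,"x":0,"y":0,"z":0.3,"twist":0},
    {"jaw":0,"x":0,"y":0,"z":0.3,"twist":0},
    {"jaw":0,"x":0,"y":0,"z":0.3,"twist":0},
    {"jaw":0,"x":0,"y":0,"z":0,"twist":0},
    {"jaw":0,"x":0,"y":0,"z":0,"twist":0},
    {"jaw":0,"x":0,"y":0,"z":0,"twist":0},
    {"jaw":0,"x":0,"y":0,"z":0,"twist":0},
    {"jaw":0,"x":0,"y":0,"z":0,"twist":0}
  ]
}}

```text
time_s: 86.28
eef_pos: [0.4497, -0.3604, 0.2018]
ee_rot: [180.0, 0.2, -13.9]
ft_force: [0.1, 0.6, -4.1]
width: 0.155
grip_force: 59.1
```

{"fn": "move_arm", "kwargs": {
  "targets": [
    {"jaw":0,"x":0,"y":0,"z":0.3,"twist":0},
    {"jaw":0,"x":0,"y":0,"z":0.2,"twist":0},
    {"jaw":0,"x":0,"y":0,"z":0,"twist":0},
    {"jaw":0,"x":0,"y":0,"z":0,"twist":0},
    {"jaw":0,"x":0,"y":0,"z":0,"twist":0},
    {"jaw":0,"x":0,"y":0,"z":0,"twist":0},
    {"jaw":0,"x":0,"y":0,"z":0,"twist":0},
    {"jaw":0,"x":0,"y":0,"z":0,"twist":0}
  ]
}}

```text
time_s: 86.95
eef_pos: [0.4497, -0.3604, 0.1968]
ee_rot: [180.0, 0.2, -13.9]
ft_force: [0.8, -0.0, -4.2]
width: 0.155
grip_force: 59.1
```

{"fn": "move_arm", "kwargs": {
  "targets": [
    {"jaw":0,"x":0,"y":0,"z":0.3,"twist":0},
    {"jaw":0,"x":0,"y":0,"z":0.2,"twist":0},
    {"jaw":0,"x":0,"y":0,"z":0,"twist":0},
    {"jaw":0,"x":0,"y":0,"z":0,"twist":0},
    {"jaw":0,"x":0,"y":0,"z":0,"twist":0},
    {"jaw":0,"x":0,"y":0,"z":0,"twist":0},
    {"jaw":0,"x":0,"y":0,"z":0,"twist":0},
    {"jaw":0,"x":0,"y":0,"z":0,"twist":0}
  ]
}}

```text
time_s: 87.62
eef_pos: [0.4497, -0.3604, 0.1918]
ee_rot: [180.0, 0.2, -13.9]
ft_force: [-0.5, 0.0, -4.7]
width: 0.154
grip_force: 59.1
```

{"fn": "move_arm", "kwargs": {
  "targets": [
    {"jaw":0,"x":0.3,"y":0,"z":0,"twist":0},
    {"jaw":0,"x":0.3,"y":0,"z":0,"twist":0},
    {"jaw":0,"x":0.3,"y":0,"z":0,"twist":0},
    {"jaw":0,"x":0,"y":0,"z":0,"twist":0},
    {"jaw":0,"x":0,"y":0,"z":0,"twist":0},
    {"jaw":0,"x":0,"y":0,"z":0,"twist":0},
    {"jaw":0,"x":0,"y":0,"z":0,"twist":0},
    {"jaw":0,"x":0,"y":0,"z":0,"twist":0}
  ]
}}

```text
time_s: 88.28
eef_pos: [0.4582, -0.3625, 0.1916]
ee_rot: [180.0, 0.2, -14.0]
ft_force: [-0.8, 1.0, -4.1]
width: 0.154
grip_force: 59.1
```

Run:
```python
from h import *
to(.4653,-.3641,.21,-13.7)
kvert()
```

```text
t 88.3 pos [ 0.4582 -0.3625  0.1916] yaw -13.95 F [-0.8  1.  -4.1] w 0.154 | twist rad -0.004 x 0.72 y -0.01 z -1.84
side lean du/dz deg -7.5 u at TCP z -0.0072
[[-0.114, -0.0013, 0.0165, 0.0085, 28.0], [-0.102, -0.0034, 0.0142, 0.0091, 32.0], [-0.09, -0.0037, 0.0141, 0.0089, 32.0], [-0.078, -0.0054, 0.0121, 0.0089, 31.0], [-0.066, -0.007, 0.01, 0.0088, 31.0], [-0.054, -0.0086, 0.0078, 0.0088, 35.0], [-0.042, -0.0094, 0.0078, 0.009, 32.0], [-0.03, -0.0122, 0.0063, 0.0086, 41.0], [-0.018, -0.0139, 0.0024, 0.0083, 30.0], [-0.006, -0.0146, 0.0025, 0.0085, 38.0], [0.006, -0.0171, 0.0003, 0.0086, 36.0]]
  short arm slope deg 7.35 top z at u0 0.0564 umin -0.0875
top lean du/dz deg -7.49 u at TCP z -0.0054
[[-0.114, 0.0004, 0.0183, -0.0071, 20.0], [-0.102, -0.0008, 0.0177, -0.0087, 23.0], [-0.09, -0.0033, 0.0148, -0.0084, 25.0], [-0.078, -0.0017, 0.0135, -0.0087, 21.0], [-0.066, -0.0057, 0.0123, -0.0076, 24.0], [-0.054, -0.0081, 0.0107, -0.0088, 26.0], [-0.042, -0.0091, 0.0095, -0.0091, 27.0]]
  short arm slope deg 7.71 top z at u0 0.0575 umin -0.0866
```

{"fn": "move_arm", "kwargs": {
  "targets": [
    {"jaw":0,"x":0.3,"y":0,"z":0.1,"twist":0},
    {"jaw":0,"x":0.3,"y":0,"z":0.1,"twist":0},
    {"jaw":0,"x":0.3,"y":0,"z":0.2,"twist":0},
    {"jaw":0,"x":0.2,"y":0,"z":0.2,"twist":0},
    {"jaw":0,"x":0,"y":0,"z":0,"twist":0},
    {"jaw":0,"x":0,"y":0,"z":0,"twist":0},
    {"jaw":0,"x":0,"y":0,"z":0,"twist":0},
    {"jaw":0,"x":0,"y":0,"z":0,"twist":0}
  ]
}}

```text
time_s: 89.05
eef_pos: [0.4688, -0.3651, 0.1853]
ee_rot: [180.0, 0.3, -14.0]
ft_force: [-2.5, 0.0, -5.2]
width: 0.154
grip_force: 58.9
```

Run:
```python
from h import *
to(.4653,-.3641,.21,-13.7)
kvert()
```

```text
t 89.0 pos [ 0.4688 -0.3651  0.1853] yaw -13.95 F [-2.5  0.  -5.2] w 0.154 | twist rad -0.004 x -0.37 y -0.01 z -2.47
side lean du/dz deg -3.55 u at TCP z -0.0103
[[-0.114, -0.0122, 0.0053, 0.0051, 16.0], [-0.102, -0.0125, 0.0053, 0.0089, 34.0], [-0.09, -0.0129, 0.0024, 0.0094, 28.0], [-0.078, -0.0129, 0.0024, 0.0095, 34.0], [-0.066, -0.0143, 0.0027, 0.0089, 31.0], [-0.054, -0.0148, -0.0001, 0.009, 33.0], [-0.042, -0.0151, 0.0005, 0.0083, 33.0], [-0.03, -0.017, 0.0002, 0.0085, 34.0], [-0.018, -0.017, -0.002, 0.0087, 34.0], [-0.006, -0.0185, -0.0025, 0.0084, 38.0], [0.006, -0.0181, -0.0023, 0.0082, 34.0]]
  short arm slope deg 3.97 top z at u0 0.0563 umin -0.0867
top lean du/dz deg -3.61 u at TCP z -0.0096
[[-0.114, -0.0132, 0.0071, -0.0063, 14.0], [-0.102, -0.0147, 0.0075, -0.0059, 25.0], [-0.09, -0.0127, 0.0059, -0.0082, 23.0], [-0.078, -0.0133, 0.0036, -0.0088, 20.0], [-0.066, -0.0144, 0.0048, -0.0084, 27.0], [-0.054, -0.014, 0.0038, -0.0089, 25.0], [-0.042, -0.015, 0.0018, -0.0083, 25.0], [-0.03, -0.016, -0.0025, -0.0092, 16.0]]
  short arm slope deg 2.93 top z at u0 0.0562 umin -0.086
```

{"fn": "move_arm", "kwargs": {
  "targets": [
    {"jaw":0,"x":0.25,"y":0,"z":0.1,"twist":0},
    {"jaw":0,"x":0.25,"y":0,"z":0.2,"twist":0},
    {"jaw":0,"x":0.25,"y":0,"z":0.2,"twist":0},
    {"jaw":0,"x":0,"y":0,"z":0.3,"twist":0},
    {"jaw":0,"x":0,"y":0,"z":0,"twist":0},
    {"jaw":0,"x":0,"y":0,"z":0,"twist":0},
    {"jaw":0,"x":0,"y":0,"z":0,"twist":0},
    {"jaw":0,"x":0,"y":0,"z":0,"twist":0}
  ]
}}

```text
time_s: 89.82
eef_pos: [0.4761, -0.3669, 0.1773]
ee_rot: [180.0, 0.2, -13.9]
ft_force: [-2.0, 0.7, -6.0]
width: 0.156
grip_force: 59.1
```

Run:
```python
from h import *
to(.4653,-.3641,.21,-13.7)
kvert()
```

```text
t 89.8 pos [ 0.4761 -0.3669  0.1773] yaw -13.95 F [-2.   0.7 -6. ] w 0.156 | twist rad -0.004 x -1.12 y -0.01 z -3.27
side lean du/dz deg -0.6 u at TCP z -0.0122
[[-0.102, -0.0218, -0.0028, 0.0082, 26.0], [-0.09, -0.0198, -0.0026, 0.0082, 37.0], [-0.078, -0.0192, -0.0028, 0.0083, 34.0], [-0.066, -0.0188, -0.0033, 0.0082, 29.0], [-0.054, -0.0193, -0.0034, 0.0086, 33.0], [-0.042, -0.0191, -0.0038, 0.0084, 32.0], [-0.03, -0.0191, -0.0045, 0.0089, 33.0], [-0.018, -0.0197, -0.0044, 0.008, 33.0], [-0.006, -0.02, -0.0043, 0.0086, 36.0], [0.006, -0.0207, -0.0054, 0.0083, 39.0]]
  short arm slope deg -0.05 top z at u0 0.0548 umin -0.0872
top lean du/dz deg -6.85 u at TCP z -0.0163
[[-0.102, -0.0194, 0.0267, -0.0069, 22.0], [-0.09, -0.019, -0.0011, -0.0082, 19.0], [-0.078, -0.0193, -0.0001, -0.0087, 26.0], [-0.066, -0.019, -0.0016, -0.0085, 23.0], [-0.054, -0.0197, -0.0007, -0.0087, 26.0], [-0.042, -0.0193, -0.0029, -0.009, 20.0], [-0.03, -0.0199, -0.005, -0.0088, 23.0], [-0.006, -0.0202, -0.0106, -0.0087, 18.0], [0.006, -0.0205, -0.0103, -0.009, 16.0]]
  short arm slope deg -0.29 top z at u0 0.0554 umin -0.0857
```

{"fn": "move_arm", "kwargs": {
  "targets": [
    {"jaw":0,"x":0,"y":0,"z":0.4,"twist":0},
    {"jaw":0,"x":0,"y":0,"z":0.5,"twist":0},
    {"jaw":0,"x":0,"y":0,"z":0.5,"twist":0},
    {"jaw":0,"x":0,"y":0,"z":0.4,"twist":0},
    {"jaw":0,"x":0,"y":0,"z":0,"twist":0},
    {"jaw":0,"x":0,"y":0,"z":0,"twist":0},
    {"jaw":0,"x":0,"y":0,"z":0,"twist":0},
    {"jaw":0,"x":0,"y":0,"z":0,"twist":0}
  ]
}}

```text
time_s: 90.58
eef_pos: [0.4762, -0.3669, 0.1595]
ee_rot: [180.0, 0.2, -13.9]
ft_force: [-1.4, 0.5, -5.1]
width: 0.154
grip_force: 59.1
```

{"fn": "move_arm", "kwargs": {
  "targets": [
    {"jaw":0,"x":0,"y":0,"z":0.5,"twist":0},
    {"jaw":0,"x":0,"y":0,"z":0.5,"twist":0},
    {"jaw":0,"x":0,"y":0,"z":0.4,"twist":0},
    {"jaw":0,"x":0,"y":0,"z":0.4,"twist":0},
    {"jaw":0,"x":0,"y":0,"z":0,"twist":0},
    {"jaw":0,"x":0,"y":0,"z":0,"twist":0},
    {"jaw":0,"x":0,"y":0,"z":0,"twist":0},
    {"jaw":0,"x":0,"y":0,"z":0,"twist":0}
  ]
}}

```text
time_s: 91.25
eef_pos: [0.4761, -0.3669, 0.1415]
ee_rot: [180.0, 0.2, -13.9]
ft_force: [-2.6, 1.2, -5.2]
width: 0.155
grip_force: 59.1
```

Run:
```python
from h import *
to(.4653,-.3641,.1325,-13.7)
kvert()
```

```text
t 91.2 pos [ 0.4761 -0.3669  0.1415] yaw -13.95 F [-2.6  1.2 -5.2] w 0.155 | twist rad -0.004 x -1.12 y -0.02 z 0.9
side lean du/dz deg -0.63 u at TCP z -0.0127
[[-0.066, -0.0219, -0.0019, 0.0085, 29.0], [-0.054, -0.02, -0.0022, 0.0084, 33.0], [-0.042, -0.0201, -0.0057, 0.0083, 32.0], [-0.03, -0.0202, -0.006, 0.0085, 32.0], [-0.018, -0.0203, -0.0062, 0.0087, 29.0], [-0.006, -0.0192, -0.006, 0.0089, 30.0], [0.006, -0.0203, -0.0036, 0.0086, 37.0]]
  short arm slope deg 0.78 top z at u0 0.0557 umin -0.0874
top lean du/dz deg -5.21 u at TCP z -0.0159
[[-0.066, -0.0195, 0.0001, -0.0059, 16.0], [-0.054, -0.0199, -0.0011, -0.0087, 23.0], [-0.042, -0.0197, -0.0038, -0.009, 18.0], [-0.03, -0.019, -0.009, -0.009, 14.0], [-0.018, -0.02, -0.0102, -0.0087, 15.0], [0.006, -0.0203, -0.0108, -0.0088, 15.0]]
  short arm slope deg 0.83 top z at u0 0.0565 umin -0.0858
```

Sliding in smoothly. I lower to the floor, release and withdraw.

{"fn": "move_arm", "kwargs": {
  "targets": [
    {"jaw":0,"x":0,"y":0,"z":0.4,"twist":0},
    {"jaw":0,"x":0,"y":0,"z":0.3,"twist":0},
    {"jaw":0,"x":0,"y":0,"z":0.2,"twist":0},
    {"jaw":0,"x":0,"y":0,"z":0.1,"twist":0},
    {"jaw":0,"x":0,"y":0,"z":0,"twist":0},
    {"jaw":0,"x":0,"y":0,"z":0,"twist":0},
    {"jaw":0,"x":0,"y":0,"z":0,"twist":0},
    {"jaw":0,"x":0,"y":0,"z":0,"twist":0}
  ]
}}

```text
time_s: 92.02
eef_pos: [0.4763, -0.3671, 0.1321]
ee_rot: [179.9, 0.2, -13.9]
ft_force: [-3.1, 0.6, 3.4]
width: 0.154
grip_force: 59.9
```

{"fn": "move_arm", "kwargs": {
  "targets": [
    {"jaw":0.5,"x":0,"y":0,"z":0,"twist":0},
    {"jaw":0.5,"x":0,"y":0,"z":0,"twist":0},
    {"jaw":0.5,"x":0,"y":0,"z":0,"twist":0},
    {"jaw":0.5,"x":0,"y":0,"z":0,"twist":0},
    {"jaw":0.5,"x":0,"y":0,"z":0,"twist":0},
    {"jaw":0.5,"x":0,"y":0,"z":0,"twist":0},
    {"jaw":0.5,"x":0,"y":0,"z":-1,"twist":0},
    {"jaw":0.5,"x":0,"y":0,"z":-3,"twist":0}
  ]
}}

```text
time_s: 92.68
eef_pos: [0.4749, -0.3659, 0.1683]
ee_rot: [-179.9, 0.6, -13.9]
ft_force: [-0.7, 0.2, 0.2]
width: 0.499
grip_force: 0.0
```

{"fn": "move_arm", "kwargs": {
  "targets": [
    {"jaw":0.5,"x":0,"y":0,"z":-4,"twist":0},
    {"jaw":0.5,"x":0,"y":0,"z":-4,"twist":0},
    {"jaw":0.5,"x":0,"y":0,"z":-2,"twist":0},
    {"jaw":0.5,"x":-3,"y":-3,"z":0,"twist":0},
    {"jaw":0.5,"x":-3,"y":-3,"z":0,"twist":0},
    {"jaw":0.5,"x":-3,"y":-3,"z":0,"twist":0},
    {"jaw":0.5,"x":-3,"y":-3,"z":0,"twist":0},
    {"jaw":0.5,"x":0,"y":0,"z":0,"twist":0}
  ]
}}

```text
time_s: 93.35
eef_pos: [0.3873, -0.2199, 0.2745]
ee_rot: [180.0, 0.1, -13.9]
ft_force: [-0.9, -0.3, 1.0]
width: 0.503
grip_force: 0.0
```

Run:
```python
from h import *
s=state();print(s['eef_pos'],s['ft_force'])
row()
for n in('side','top'):
    X=cloud(cap(n));B=X[(X[...,0]>.36)&(X[...,0]<.52)&(X[...,1]>-.44)&(X[...,1]<-.3)&(X[...,2]>.16)&(X[...,2]<.2)]
    print(n,len(B),B[:,2].max(),B.min(0),B.max(0),np.percentile(B[:,2],95))
d=cap('side');c=cap('top')
A=np.hstack([cv2.resize(c['frame'][120:400,150:550],(400,280),interpolation=3),cv2.resize(d['frame'][160:460,190:590],(400,300),interpolation=3)[:280]])
cv2.imwrite('pics/end.png',A[:,:,::-1])
```

```text
[ 0.38726059 -0.21987464  0.27445934] [-0.89739371 -0.25021703  1.01272785]
side 0.078 45 [ 0.4824 -0.0136  0.0885] [0.014 0.015 0.006]
side 0.078 84 [ 0.4713 -0.0695  0.0866] [0.019 0.019 0.006]
side 0.078 94 [ 0.4679 -0.1291  0.0881] [0.019 0.021 0.007]
top 0.078 81 [ 0.4809 -0.007   0.0875] [0.018 0.018 0.006]
top 0.078 84 [ 0.4718 -0.0666  0.0884] [0.018 0.019 0.007]
top 0.078 83 [ 0.4684 -0.126   0.0885] [0.018 0.018 0.007]
top 0.1 150 [0.4832 0.0442 0.1093] [0.036 0.014 0.007]
top 0.085 158 [0.4903 0.1425 0.0929] [0.031 0.031 0.006]
side 673 0.19138195000918923 [ 0.38437879 -0.37456042  0.16030793] [ 0.46804082 -0.33559877  0.19138195] 0.18670251412327227
top 602 0.19036394565073667 [ 0.38583101 -0.36851249  0.1604638 ] [ 0.46941891 -0.33323169  0.19036395] 0.18742852110185054
```

View pics/end.png

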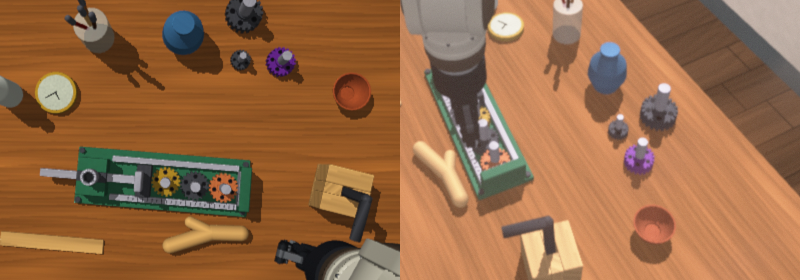

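```bash
python3 -c "
from workcell import *
print(sign_off())"
```

```text
the job is handed in; nothing more can be done
None
```

I handed the job in at about 93 s: the three gears (yellow, mid dark, orange) are clamped in the channel, the bolt is turned to its stop (about 0.75 rad or more, estimated from the key's angle), and the key stands back in its block with its short arm now pointing toward the robot; sign-off returned no verdict.

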